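Upend the box-section sockets on the angled block and brush them out

TASK

First lay every steel socket in its own groove of the angled block, foot down against the stop and mouth up the slope, so that all of them are parked there together. Then take each by its mouth end and stand it upright, mouth up, in the black tray, and scrub them out from the tallest to the shortest with the long brush: right down to the bottom, up to near the mouth, and right down to the bottom again in each. Finish with the brush standing in its holder tip down and the sockets standing in the tray, and leave everything else on the bench where it is.

Things in the scene. Friction and masses are not known exactly. Their poses are not given: they have to be found in the camera images.
- tall_mid (a point): centre of the tall socket: steel box-section tube 130 mm long (lengths: 130, 112, 95), 40 x 40 mm outside, 3 mm walls, foot closed by a 5 mm floor, mouth open, about 0.38 kg. The point is half-way along, mid-section. Its x axis runs from foot to mouth. Starts lying on the bench; None if absent. Released on the slope it slides down.
- middle_mid (a point): centre of the middle socket: steel box-section tube 112 mm long (lengths: 130, 112, 95), 40 x 40 mm outside, 3 mm walls, foot closed by a 5 mm floor, mouth open, about 0.33 kg. The point is half-way along, mid-section. Its x axis runs from foot to mouth. Starts lying on the bench; None if absent. Released on the slope it slides down.
- short_mid (a point): centre of the short socket: steel box-section tube 95 mm long (lengths: 130, 112, 95), 40 x 40 mm outside, 3 mm walls, foot closed by a 5 mm floor, mouth open, about 0.28 kg. The point is half-way along, mid-section. Its x axis runs from foot to mouth. Starts lying on the bench; None if absent. Released on the slope it slides down.
- block: fixed wooden block, 150 (x) x 250 (y) mm, 100 mm high, origin at the centre of its underside. Three grooves (own y = -80, 0, 80 mm) rise at 45 degrees towards its own -x (robot) side: floor rails 28 mm wide, 85 mm long up the slope; side walls 48 mm apart, 13 mm high, along the lowest 38 mm only; a stop 18 mm high, square to the slope, at the low end. Sockets overhang the top.
- groove0 (a point): low end of the groove at the block's own y = -80 mm: where the groove floor's centre line meets the stop, 34 mm above the bench, 55 mm to +x of the block's origin; axes as the block's. A parked socket's foot is here, its centre line 20 mm off the groove floor.
- groove1 (a point): low end of the groove at the block's own y = 0 mm: where the groove floor's centre line meets the stop, 34 mm above the bench, 55 mm to +x of the block's origin; axes as the block's. A parked socket's foot is here, its centre line 20 mm off the groove floor.
- groove2 (a point): low end of the groove at the block's own y = 80 mm: where the groove floor's centre line meets the stop, 34 mm above the bench, 55 mm to +x of the block's origin; axes as the block's. A parked socket's foot is here, its centre line 20 mm off the groove floor.
- tray_floor (a point): centre of the floor of a fixed black plastic tray, 120 mm (its x) by 270 mm (its y); floor 4 mm and rim 8 mm above the bench, rim 3 mm thick. Room for three sockets standing 80 mm apart along its y.
- brush_handle (a point): point on the wooden handle of the long brush, 190 mm above its tip. Handle 22 x 22 mm square (sides along own x and y), from 155 to 220 mm above the tip; then a round end 20 mm across up to 230 mm, the brush's full length. 0.1 kg. Its z axis points from tip to handle end. Starts tip down in the holder, where it may lean up to 0.45 rad.
- brush_tip (a point): centre of the flat lower end of the brush. The bristle head is a stiff cylinder 24 mm across and 60 mm long, then a thin 7 mm steel rod up to the handle.
- holder_floor (a point): centre of the inner floor of the brush holder, a fixed upright square aluminium tube, 48 mm outside, 40 mm inside, open rim 80 mm above the bench, floor 6 mm above the bench, foot plate 70 x 70 mm.
- carton: small cardboard box, 55 x 50 x 45 mm, a bystander
- tape: roll of paper tape, 96 mm across, 48 mm high, a bystander
- spanner: steel spanner, 170 mm long, a bystander
- driver: screwdriver, 190 mm long, a bystander
- spray: white spray can, 60 mm across, 150 mm high, a bystander
- castor: rubber wheel lying flat, 90 mm across, 30 mm high, a bystander
- mug: white mug, 80 mm across, 90 mm high, a bystander
Mind the look-alikes: they are no part of the job. Leave any blue, orange or turquoise look-alike of the part that bears brush_handle alone.

How it is judged (in metres and radians):
On the way, in this order (a step that is already met when the one before it is completed fails the run):
1. every socket present lies in a groove of the angled block, mouth up the slope and foot down against the stop, released and still, all at the same time (angle between tall_mid's own x axis and vertical between 0.62 and 0.95 rad and x of tall_mid in the frame of block between 0.00518019 and 0.0411802 m and z of tall_mid in the frame of block between 0.0761041 and 0.112104 m and y of tall_mid in the frame of block between -0.1 and 0.1 m and contact force between the fingers and socket_tall below 0.3 N and linear speed of each of socket_tall, socket_middle, socket_short below 0.03 m/s and angle between middle_mid's own x axis and vertical between 0.62 and 0.95 rad and x of middle_mid in the frame of block between 0.0115442 and 0.0475442 m and z of middle_mid in the frame of block between 0.0697401 and 0.10574 m and y of middle_mid in the frame of block between -0.1 and 0.1 m and contact force between the fingers and socket_middle below 0.3 N and angle between short_mid's own x axis and vertical between 0.62 and 0.95 rad and x of short_mid in the frame of block between 0.0175546 and 0.0535546 m and z of short_mid in the frame of block between 0.0637297 and 0.0997297 m and y of short_mid in the frame of block between -0.1 and 0.1 m and contact force between the fingers and socket_short below 0.3 N), for 0.2 s.
2. the brush reaches the bottom of the tall socket (tip within 10 mm of its inner floor) while it stands upright in the tray (x of brush_tip in the frame of tall_mid between -0.07 and -0.05 m and y of brush_tip in the frame of tall_mid between -0.018 and 0.018 m and z of brush_tip in the frame of tall_mid between -0.018 and 0.018 m and angle between tall_mid's own x axis and vertical below 0.12 rad and x of tall_mid in the frame of tray_floor between -0.05 and 0.05 m and y of tall_mid in the frame of tray_floor between -0.125 and 0.125 m and z of tall_mid in the frame of tray_floor between 0.059 and 0.071 m), for 0.05 s.
3. the brush reaches the upper part of the tall socket (tip 50 mm or more above its inner floor) (x of brush_tip in the frame of tall_mid between -0.01 and 0.14 m and y of brush_tip in the frame of tall_mid between -0.018 and 0.018 m and z of brush_tip in the frame of tall_mid between -0.018 and 0.018 m and angle between tall_mid's own x axis and vertical below 0.12 rad and x of tall_mid in the frame of tray_floor between -0.05 and 0.05 m and y of tall_mid in the frame of tray_floor between -0.125 and 0.125 m and z of tall_mid in the frame of tray_floor between 0.059 and 0.071 m), for 0.05 s.
4. the brush reaches the bottom of the tall socket a second time (all of step 2), for 0.05 s.
5. the brush reaches the bottom of the middle socket (tip within 10 mm of its inner floor) while it stands upright in the tray (x of brush_tip in the frame of middle_mid between -0.061 and -0.041 m and y of brush_tip in the frame of middle_mid between -0.018 and 0.018 m and z of brush_tip in the frame of middle_mid between -0.018 and 0.018 m and angle between middle_mid's own x axis and vertical below 0.12 rad and x of middle_mid in the frame of tray_floor between -0.05 and 0.05 m and y of middle_mid in the frame of tray_floor between -0.125 and 0.125 m and z of middle_mid in the frame of tray_floor between 0.05 and 0.062 m), for 0.05 s.
6. the brush reaches the upper part of the middle socket (tip 50 mm or more above its inner floor) (x of brush_tip in the frame of middle_mid between -0.001 and 0.149 m and y of brush_tip in the frame of middle_mid between -0.018 and 0.018 m and z of brush_tip in the frame of middle_mid between -0.018 and 0.018 m and angle between middle_mid's own x axis and vertical below 0.12 rad and x of middle_mid in the frame of tray_floor between -0.05 and 0.05 m and y of middle_mid in the frame of tray_floor between -0.125 and 0.125 m and z of middle_mid in the frame of tray_floor between 0.05 and 0.062 m), for 0.05 s.
7. the brush reaches the bottom of the middle socket a second time (all of step 5), for 0.05 s.
8. the brush reaches the bottom of the short socket (tip within 10 mm of its inner floor) while it stands upright in the tray (x of brush_tip in the frame of short_mid between -0.0525 and -0.0325 m and y of brush_tip in the frame of short_mid between -0.018 and 0.018 m and z of brush_tip in the frame of short_mid between -0.018 and 0.018 m and angle between short_mid's own x axis and vertical below 0.12 rad and x of short_mid in the frame of tray_floor between -0.05 and 0.05 m and y of short_mid in the frame of tray_floor between -0.125 and 0.125 m and z of short_mid in the frame of tray_floor between 0.0415 and 0.0535 m), for 0.05 s.
9. the brush reaches the upper part of the short socket (tip 50 mm or more above its inner floor) (x of brush_tip in the frame of short_mid between 0.0075 and 0.1575 m and y of brush_tip in the frame of short_mid between -0.018 and 0.018 m and z of brush_tip in the frame of short_mid between -0.018 and 0.018 m and angle between short_mid's own x axis and vertical below 0.12 rad and x of short_mid in the frame of tray_floor between -0.05 and 0.05 m and y of short_mid in the frame of tray_floor between -0.125 and 0.125 m and z of short_mid in the frame of tray_floor between 0.0415 and 0.0535 m), for 0.05 s.
10. the brush reaches the bottom of the short socket a second time (all of step 8), for 0.05 s.
At the end, for the whole second after the job is handed in: Every socket stands mouth up (within 0.12 rad) on the tray floor, centre within 50 mm (across) and 125 mm (along) of the tray centre; the brush stands tip down in its holder (tip within 20 mm of the floor centre, leaning under 0.6 rad); all released and still (angle between each of tall_mid, middle_mid, short_mid's own x axis and vertical below 0.12 rad and x of tall_mid in the frame of tray_floor between -0.05 and 0.05 m and y of tall_mid in the frame of tray_floor between -0.125 and 0.125 m and z of tall_mid in the frame of tray_floor between 0.059 and 0.071 m and contact force between the fingers and socket_tall below 0.3 N and linear speed of each of socket_tall, socket_middle, socket_short, brush below 0.03 m/s and x of middle_mid in the frame of tray_floor between -0.05 and 0.05 m and y of middle_mid in the frame of tray_floor between -0.125 and 0.125 m and z of middle_mid in the frame of tray_floor between 0.05 and 0.062 m and contact force between the fingers and socket_middle below 0.3 N and x of short_mid in the frame of tray_floor between -0.05 and 0.05 m and y of short_mid in the frame of tray_floor between -0.125 and 0.125 m and z of short_mid in the frame of tray_floor between 0.0415 and 0.0535 m and contact force between the fingers and socket_short below 0.3 N and x of brush_tip in the frame of holder_floor between -0.02 and 0.02 m and y of brush_tip in the frame of holder_floor between -0.02 and 0.02 m and z of brush_tip in the frame of holder_floor between -0.01 and 0.02 m and contact force between the fingers and brush below 0.3 N and angle between brush_handle's own z axis and vertical below 0.6 rad); the robot touches nothing.
It fails at once if one of the bystanders (carton, tape roll, spanner, screwdriver, spray can, wheel, mug) is pushed more than 50 mm from its place (distance of any of carton, tape, spanner, driver, spray, castor, mug from where it was at the start of the episode above 0.05 m).
Of socket_tall, socket_middle, socket_short only 2 to 3 are there at a start; the rules pass over those that are not, and their reading is None.
At some moment in a run one of socket_tall, socket_middle, socket_short may be knocked a few centimetres aside while the robot is not near it.
Once in a run the grip may slacken for a moment while it holds something.
It also fails if it takes over 210 s, if anything falls off the work surface, if the arm or the gripper's body presses on something with over 40 N, if the wrist force passes 120 N, or if a joint passes its speed limit or range.

ROBOT

A 6-joint arm with a two-finger parallel gripper is mounted at the origin on the work surface. World frame = base frame: x ahead of the robot, y to its left, z up, the work surface at z = 0. Lengths are in mm, angles in degrees, forces in N, time in s.
With the tool pointing down it reaches from about 400 to 925 mm from the base axis. Payload 12.5 kg.
Tool frame: the origin (TCP) lies midway between the tips of the shut fingers; the grasp point (between the pads) lies manip.tcp_to_grasp behind it (manip.tcp_to_grasp is the distance from the TCP to the grasp point, in mm); z points along the fingers, y is the direction in which the jaws open and shut (so a half turn about z gives the same grasp; the last joint's range is limited). The gripper opens to 95 mm and grips with 3 to 60 N. Pads are 20 mm wide; open, the fingers measure 119 mm over their backs; the gripper's body (75 mm by 180 mm) begins 59 mm behind the grasp point.
Start: joints at [-79.389, 28.126, 89.318, -0, 62.55, -6.05], TCP at [179.222, -598.771, 214.661] pointing down, gripper open.
Joint ranges: [-177.58, 177.58], [-47.91, 125.51], [2.72, 160], [-65.01, 245.01], [3.68, 167.84], [-153.87, 153.87]. Speed limits (degrees/s): [127.2, 127.2, 159.86, 180, 180, 180].

INTERFACE

Orientations are given as [roll, pitch, yaw] about the fixed x, y, z axes, in that order (R = Rz(yaw) Ry(pitch) Rx(roll)).
In Python, from workcell import telemetry, eyes, job, manip gives the robot as it stands.
- The arm moves only by the shell command python3 -m jog 'ROWS' [FORCE]. ROWS is JSON, a list of rows, each an object with "offset": the shift along the tool's x, y, z in units of 25 mm (1.0 is 25 mm), a list of three; "twist": the turn, a rotation vector about the tool's x, y, z in rad, a list of three; "hand": the finger opening in mm, from 0 to 95.1. A call has exactly 10 rows; each row shifts and turns the commanded pose from where the row before left it, along the tool's axes as they then stand; what a row does not reach is not made up. A row lasts 1/12 s, in which the tool goes at most 41.7 mm and 7.16 degrees, less where a joint would pass 70% of its speed; a pose out of reach is approached as far as the arm can. A call is refused whole if a number of a shift passes 1 or a number of a turn 0.125, either way. A call with a gripper value outside its range is refused whole. The fingers move at their own pace and stop on an object; FORCE is the grip in N (left out, the last holds). Time passes only in rows, so rows that do not move let the fingers close, or fill a call up. It gives the time, the measured TCP pose, the force and the opening at its end, in the units of the state.
- telemetry.get_obs(): the state, without advancing time (a new reading comes with each control period).
- eyes.snapshot(name): name is "scene" or "top"; returns a dict with "color" (384x512x3 uint8, red, green, blue), "fx", "fy", "cx", "cy" (pixels), "camera_from_world" (4x4, takes a point from world to camera coordinates). Camera axes: x right, y down, z forward; pixel columns grow to the right and rows downward; lengths in mm; the calibration is good to about 2 mm. A picture is of the moment at which its call begins. There is no depth.
- job.finish_job(): hands the job in, once; it reports no verdict.
The state is a dict: "clock": time; "joint_pos": joint angles; "dq": joint speeds; "joint_torque": joint torques, N m; "ee_pos": TCP position; "tool_rot": TCP orientation; "force": force on the tool from outside, world axes, zero at the start; "wrist_torque": the same for the moment, N m; "opening": finger opening in mm.
Only numpy, scipy, OpenCV 4.12 (cv2) and the standard library are available. Lean on these libraries where they do the work, as an engineer would, in place of code of your own. Each camera call takes 0.05 s, during which the arm holds its last target. There are 200 camera calls.

## Working session

There is one attempt and no reset: what is moved stays moved. The work goes in short steps, Python scripts to look and compute and a shell command to move; the robot and the scene stay as the last step left them, time stands still between calls to the robot, and variables do not carry over. Pictures are saved under pics/ and viewed, about 12 in all and at most 16, crops included, and the job is handed in when it is done.

```bash
mkdir -p pics; ls
python3 - <<'E'
from workcell import telemetry, eyes, job, manip
import cv2
print(manip.tcp_to_grasp, telemetry.get_obs())
for n in("scene","top"):
    s=eyes.snapshot(n); cv2.imwrite(f"pics/{n}0.png",cv2.resize(s["color"][:,:,::-1],(800,600),interpolation=cv2.INTER_CUBIC)); print(s["fx"],s["cx"],s["cy"],s["camera_from_world"].tolist() if hasattr(s["camera_from_world"],"tolist") else s["camera_from_world"])
E
```

```text
pics
18.8 {'clock': 0.0, 'joint_pos': array([-7.93880182e+01,  2.81618008e+01,  8.93509210e+01, -1.32802987e-03,
        6.25480265e+01, -6.05183490e+00]), 'dq': array([-0.14474748, -0.17259545, -0.06457175, -0.03382874, -0.01331491,
        0.06050942]), 'joint_torque': array([ 3.79756355e-03, -6.12637353e+01, -2.58179176e+01,  6.94838399e-02,
        4.82169958e-02, -9.80644472e-05]), 'ee_pos': array([ 179.17840642, -598.50858387,  214.08240675]), 'tool_rot': array([-1.79939466e+02, -5.23330036e-03,  1.66644267e+01]), 'force': array([-0.04961161,  0.06548282,  1.08742312]), 'wrist_torque': array([-0.02460297,  0.02898113,  0.00253631]), 'opening': 95.26790831727331}
451.6006775222945 257.2438007269518 190.24393981143857 [[0.23401199514897938, 0.9720219451673382, 0.020290989120750065, -150.24903562019014], [0.6525756813189515, -0.14156707257268367, -0.7443814506785528, -218.27086405519708], [-0.7206825697056229, 0.1874355944752885, -0.6674462762246823, 2037.457104245168], [0.0, 0.0, 0.0, 1.0]]
353.32785833672847 252.09057729066086 187.07867090056322 [[0.0009083977830487589, -0.9999915933726908, -0.003998499395351244, 26.250397014634252], [-0.9955723126782418, -0.0005285320100916003, -0.09399729188870999, 526.9624492113243], [0.09399438835358623, 0.004066182221836676, -0.9955644233901563, 1147.3416342047578], [0.0, 0.0, 0.0, 1.0]]
```

View pics/scene0.png

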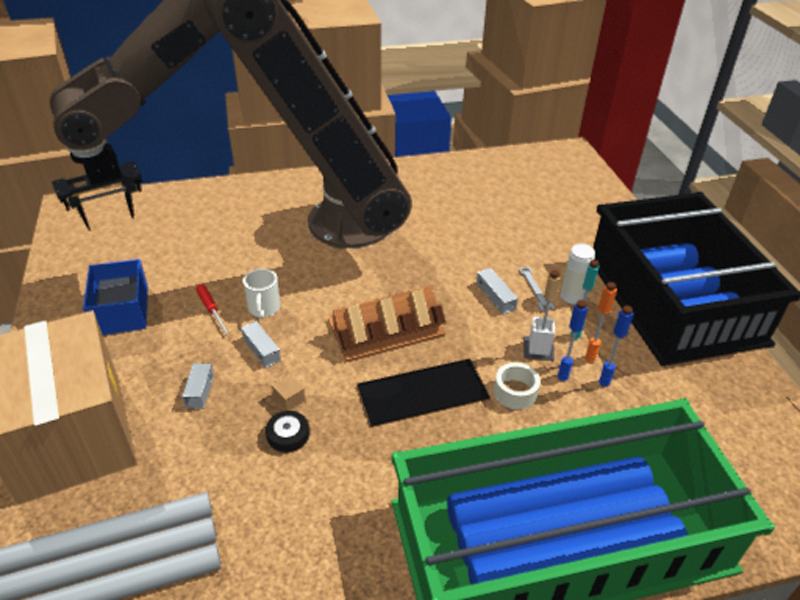

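View pics/top0.png

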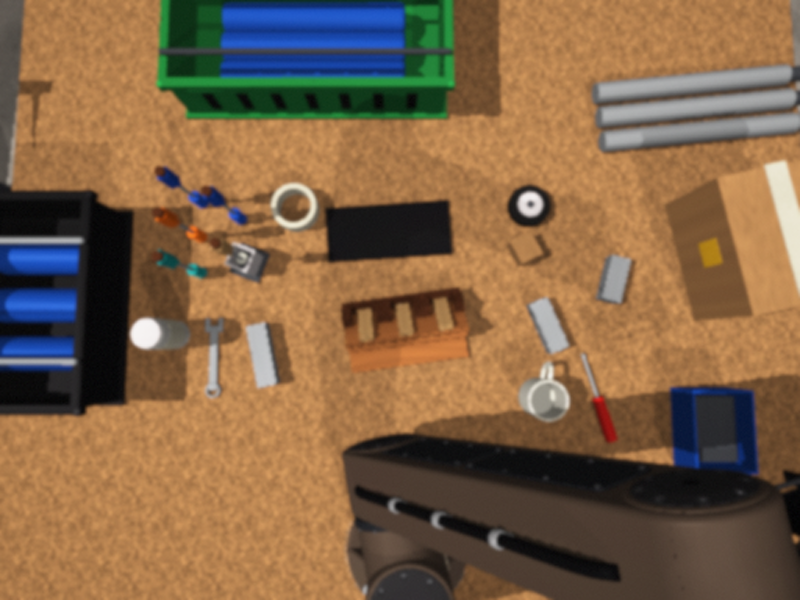

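The scene picture (800 px) has the sockets at about (497,290), (261,343) and (198,385), and the top picture has them at (262,353), (549,325) and (615,278). The block is at top (405,330), the tray at (390,230), and the holder at (245,260). Brush-like things: the wooden-handled brush leaning in the holder at top (215,243) fits. The blue ones (168,178)/(212,196), the orange (166,217) and the turquoise (166,260) are look-alikes. Next I'll look at enlarged crops.

```bash
cat > h.py <<'E'
import numpy as np, cv2, glob
from scipy.spatial.transform import Rotation as R
from workcell import telemetry, eyes, manip
def crop(img,c,half,size,name=None):
    "crop around 512-px coords c, half size, grid ticks"
    x0,y0=int(c[0]-half),int(c[1]-half)
    x0=max(0,min(512-2*half,x0)); y0=max(0,min(384-2*half,y0))
    k=size/(2*half)
    p=cv2.resize(img[y0:y0+2*half,x0:x0+2*half,::-1],(size,size),interpolation=cv2.INTER_CUBIC)
    for v in range(0,2*half,10):
        cv2.putText(p,str(x0+v),(int((v+.5)*k),9),0,.3,(0,255,0),1); cv2.line(p,(int((v+.5)*k),10),(int((v+.5)*k),15),(0,255,0),1)
        cv2.putText(p,str(y0+v),(0,int((v+.5)*k)),0,.3,(0,255,255),1); cv2.line(p,(18,int((v+.5)*k)),(23,int((v+.5)*k)),(0,255,255),1)
    return p
def w(s,u,v,z):
    "pixel -> world at height z"
    T=np.array(s["camera_from_world"]); d=np.array([(u-s["cx"])/s["fx"],(v-s["cy"])/s["fy"],1])
    Rt=T[:3,:3].T; o=-Rt@T[:3,3]; d=Rt@d
    return o+d*(z-o[2])/d[2]
def px(s,p):
    T=np.array(s["camera_from_world"]); q=T[:3,:3]@np.asarray(p,float)+T[:3,3]
    return np.array([q[0]/q[2]*s["fx"]+s["cx"],q[1]/q[2]*s["fy"]+s["cy"]])
E
python3 - <<'E'
from h import *
import pickle
t=eyes.snapshot("top"); s=eyes.snapshot("scene"); pickle.dump((t,s),open("s0.pkl","wb"))
T=t["color"];S=s["color"]
k=.64
a=[crop(T,(262*k,353*k),27,266),crop(T,(549*k,325*k),27,266),crop(T,(615*k,278*k),27,266)]
b=[crop(S,(497*k,290*k),27,266),crop(S,(261*k,343*k),27,266),crop(S,(198*k,385*k),27,266)]
cv2.imwrite("pics/c1.png",np.vstack([np.hstack(a),np.hstack(b)]))
a=[crop(T,(245*k-10,260*k-5),35,300),crop(T,(405*k,300*k),50,500)]
b=[crop(S,(545*k,320*k),35,300)]
p=np.zeros((600,800,3),np.uint8); p[:300,:300]=a[0];p[300:,:300]=b[0];p[:500,300:]=a[1]
cv2.imwrite("pics/c2.png",p)
E
```

```text
(no output)
```

View pics/c1.png

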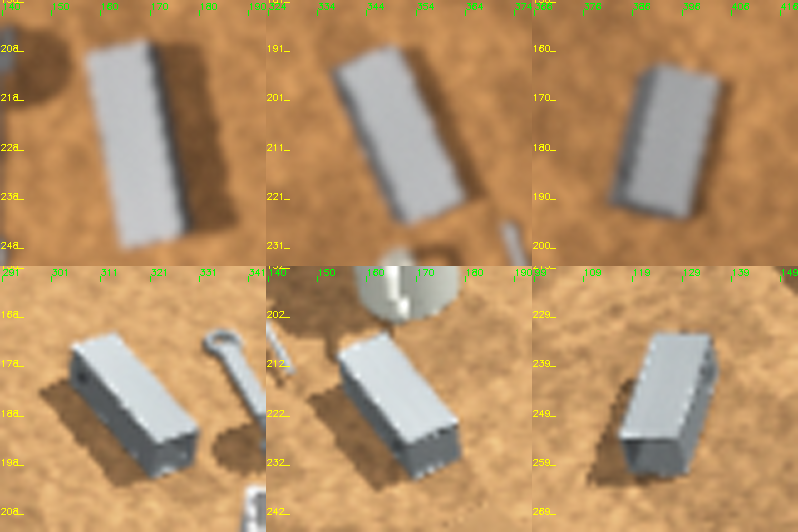

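View pics/c2.png

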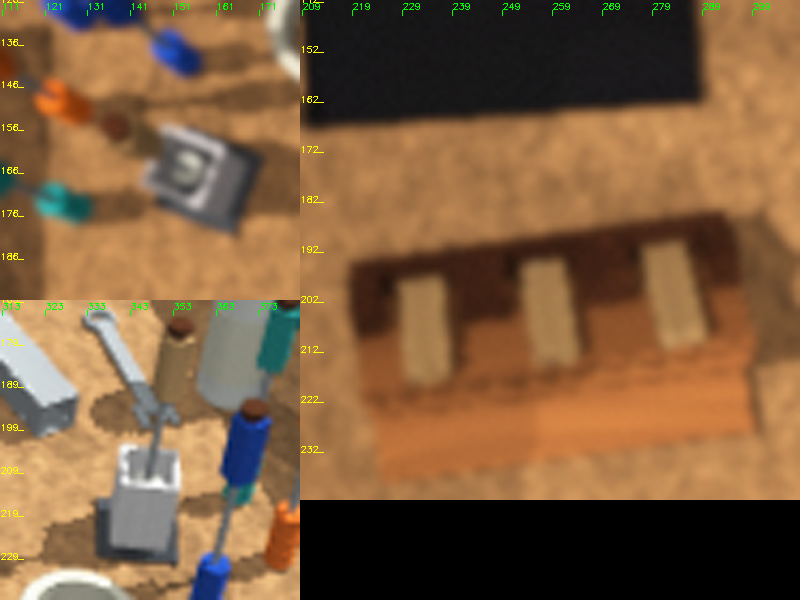

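Run:
```python
from h import *
import pickle
t,s=pickle.load(open("s0.pkl","rb"))
def en(im): return np.clip((im.astype(float)-20)*1.8,0,255).astype(np.uint8)
S=en(s["color"]);T=en(t["color"])
a=[crop(S,(325,194),12,266),crop(S,(173,227),12,266),crop(S,(126,257),12,266)]
b=[crop(S,(309,181),12,266),crop(S,(160,214),12,266),crop(S,(131,243),12,266)]
cv2.imwrite("pics/c3.png",np.vstack([np.hstack(a),np.hstack(b)]))
```

```text
(no output)
```

View pics/c3.png

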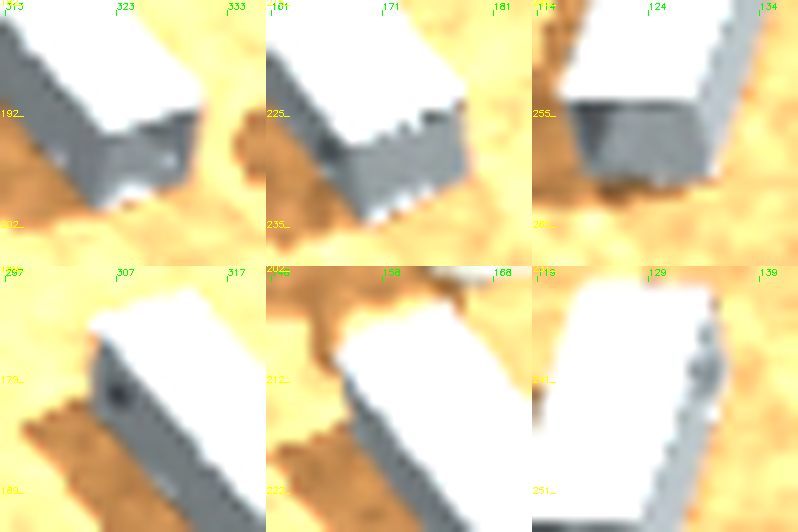

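Run:
```python
from h import *
import pickle
t,s=pickle.load(open("s0.pkl","rb"))
ims=[]
S=np.mean([eyes.snapshot("scene")["color"].astype(float) for _ in range(4)],0)
for c in [(325,194),(173,227),(126,256),(309,181),(160,214),(131,243)]:
    x,y=c; g=S[y-9:y+9,x-9:x+9]; 
    g=np.clip((g-50)*2.6,0,255).astype(np.uint8)
    ims.append(cv2.resize(g[:,:,::-1],(266,266),interpolation=cv2.INTER_NEAREST))
cv2.imwrite("pics/c4.png",np.vstack([np.hstack(ims[:3]),np.hstack(ims[3:])]))
for x,y in [(325,194),(173,227),(126,256)]:
    print(S[y-9:y+9,x-9:x+9].mean(2).round().astype(int))
```

```text
[[218 217 217 216 215 215 214 212 211 207 188 160 155 167 171 174 175 164]
 [200 209 217 217 215 215 215 214 212 211 208 184 159 162 174 180 174 165]
 [103 168 213 216 215 215 214 214 213 211 211 207 187 169 174 178 177 168]
 [ 90 121 192 222 215 215 214 214 214 213 211 211 210 196 180 173 172 171]
 [ 88  84 140 224 220 214 215 213 213 214 213 211 212 212 201 177 167 163]
 [ 89  87  83 133 217 213 214 215 213 212 213 213 212 215 200 170 162 168]
 [ 88  88  88  89 128 201 213 214 214 214 215 201 198 197 151 146 162 174]
 [ 88  88  88  88  98 146 203 214 203 201 198 142 104  84  95 134 161 170]
 [ 89  88  88  88  88  99 155 197 147 110  86  84  84  85 103 144 162 164]
 [ 88  90  88  88  88  91  95  94 102 100  93  85  84  85 107 150 163 156]
 [ 81  94  97  88  88  88  93 102 102 101 101  96  96  85 115 159 167 157]
 [ 98  99 111  87  88  89  94 103 102 102 102 110 120  90 124 170 173 162]
 [100  98  92  85  88  90  97 102 104 103 102 102 100 100 124 160 175 178]
 [103  99  93  83  88  90 100 112 132 130 114 100 104 114 129 152 166 173]
 [104  99  96  94  88  93 109 136 175 175 149 114 
[... 2252 characters left out ...]
126 130 130 140 153 158]
 [ 97  78  67  77  99 107 106 104 104 104 103 103 117 131 135 148 169 172]
 [ 99  80  71  88 105 107 107 103 105 105 103 104 114 132 140 144 166 168]
 [104  91  77  97 106 107 105 103 104 103 103 103 106 131 143 150 154 159]
 [103  96  89  97 104 104 104 104 104 103 104 104 110 140 149 145 150 156]
 [ 95  97  98  93  93  91  98 101 108 104 104 104 115 150 134 140 146 152]
 [ 96  98  96  82  79  74  76  88 111 101 104 116 115 123 142 141 143 145]
 [ 96 104 101  75  71  81  93  91  93  96 109 144 157 156 147 145 145 149]
 [107 120 127 111  97 104 129 132 138 140 142 143 147 147 145 141 143 155]
 [147 166 183 171 143 134 136 142 145 141 138 141 148 151 152 144 149 156]]
```

View pics/c4.png

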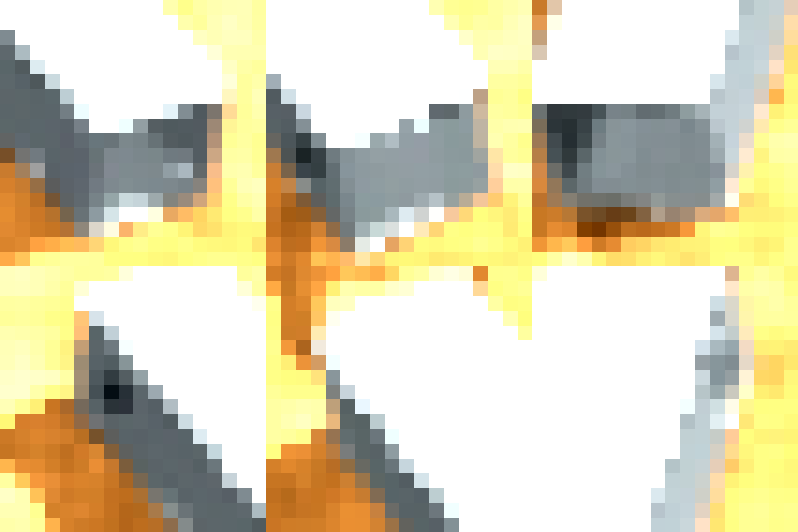

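Picture 6 shows interior shading in the near end faces of the left socket (325,194) and right socket (126,256), so those are mouths. The near face of the middle one (173,227) is uniform, so it is a foot. The small side dots sit at the opposite, foot ends, which agrees. Now I'll measure.

```bash
cat >> h.py <<'E'
def rects(s,mask,z,amin=60):
    out=[]
    for c in cv2.findContours(mask.astype(np.uint8),cv2.RETR_EXTERNAL,cv2.CHAIN_APPROX_NONE)[0]:
        if cv2.contourArea(c)<amin: continue
        b=cv2.boxPoints(cv2.minAreaRect(c)); P=np.array([w(s,u,v,z)[:2] for u,v in b])
        e=[P[1]-P[0],P[2]-P[1]]; l=[np.linalg.norm(q) for q in e]; i=int(np.argmax(l))
        out.append((b.mean(0).round(1),P.mean(0).round(1),np.round(sorted(l),1),round(np.degrees(np.arctan2(e[i][1],e[i][0]))%180,1)))
    return out
def tri(obs):
    "[(snap,(u,v)),...] -> 3D point"
    A=[];b=[]
    for s,(u,v) in obs:
        T=np.array(s["camera_from_world"]);o=-T[:3,:3].T@T[:3,3];d=T[:3,:3].T@np.array([(u-s["cx"])/s["fx"],(v-s["cy"])/s["fy"],1]);d/=np.linalg.norm(d)
        M=np.eye(3)-np.outer(d,d);A.append(M);b.append(M@o)
    return np.linalg.lstsq(np.vstack(A),np.hstack(b),rcond=None)[0]
E
python3 - <<'E'
from h import *
import pickle
t,s=pickle.load(open("s0.pkl","rb"))
T=t["color"].astype(int); mx=T.max(2);mn=T.min(2)
hsv=cv2.cvtColor(t["color"],cv2.COLOR_RGB2HSV)
print("steel");[print(r) for r in rects(t,(mx-mn<25)&(mn>120),40,150) if r[1][0]>250]
print("black");[print(r) for r in rects(t,(mx<45),8,800)]
# rails
roi=np.zeros((384,512),bool); roi[180:240,215:305]=1
print("rail");[print(r) for r in rects(t,roi&(hsv[:,:,1]<150)&(hsv[:,:,2]>100)&(mn>60),64,40)]
print(T[208,222:300].tolist())
ho=w(t,155.7,164.6,80);print("holder",ho,w(s,347.3,207.5,80),tri([(t,(155.7,164.6)),(s,(347.3,207.5))]))
print("end",tri([(t,(137.8,154.7)),(s,(354.5,175.0))]))
E
```

```text
steel
(array([346.8, 252.4], dtype=float32), array([ 315. , -278.1]), array([91.2, 96.7]), np.float64(28.4))
(array([167.1, 226.9], dtype=float32), array([396. , 302.2]), array([ 39.5, 127.8]), np.float64(12.2))
(array([ 93.5, 213. ], dtype=float32), array([440.5, 543.2]), array([58.5, 62.2]), np.float64(90.0))
(array([350.9, 207.8], dtype=float32), array([ 458.2, -294.9]), array([ 44.2, 111.2]), np.float64(22.6))
(array([393.8, 178.2], dtype=float32), array([ 555.1, -437.9]), array([41.9, 93.7]), np.float64(164.2))
(array([ 25.5, 153.5], dtype=float32), array([636.9, 777.4]), array([ 10.1, 169.5]), np.float64(90.0))
(array([339. , 130.5], dtype=float32), array([ 714.5, -261.9]), array([50.8, 53.2]), np.float64(90.0))
(array([449.1,  83.2], dtype=float32), array([ 876.5, -635.2]), array([ 36.2, 422.8]), np.float64(95.6))
(array([446.9,  67.5], dtype=float32), array([ 931.1, -630.8]), array([ 35.8, 424. ]), np.float64(95.7))
(array([444.2,  52.1], dtype=float32), array([ 985.6, -624.4]), array([ 35.9, 424.2]), np.float64(95.7))
black
(array([357.7, 356.7], dtype=float32), array([ -19.
[... 1542 characters left out ...]
 31], [103, 60, 31], [123, 72, 39], [137, 80, 41], [142, 84, 44], [142, 81, 41], [141, 83, 42], [144, 84, 44], [143, 84, 43], [144, 84, 44], [144, 84, 44], [142, 83, 43], [144, 84, 44], [143, 85, 43], [148, 91, 50], [160, 109, 63], [175, 129, 79], [184, 139, 86], [182, 138, 87], [176, 134, 83], [179, 136, 86], [186, 142, 88], [192, 146, 91], [189, 143, 88], [170, 125, 75], [137, 93, 55], [121, 74, 40], [128, 75, 39], [139, 82, 42], [146, 86, 45], [147, 86, 46], [148, 86, 45], [152, 89, 47], [152, 91, 49], [147, 92, 51]]
holder [593.45587457 333.33568148  80.        ] [594.74760456 341.97611129  80.        ] [594.63495635 337.64313082  79.63823398]
end [596.76192553 341.0764884  233.55556026]
```

```bash
cat >> h.py <<'E'
from scipy.linalg import logm, expm
def Rt(psi,th): return R.from_euler('z',psi,degrees=True)*R.from_euler('x',180,degrees=True)*R.from_euler('y',th,degrees=True)
def mat(r,p): M=np.eye(4);M[:3,:3]=r.as_matrix();M[:3,3]=p;return M
def now():
    o=telemetry.get_obs();return mat(R.from_euler('xyz',o["tool_rot"],degrees=True),o["ee_pos"])
def tgt(grasp,psi,th,back=0,d=manip.tcp_to_grasp):
    r=Rt(psi,th);z=r.as_matrix()[:,2];return mat(r,np.asarray(grasp,float)+z*(d-back))
def plan(A,B,n=None,tag=""):
    D=np.linalg.inv(A)@B
    rv=R.from_matrix(D[:3,:3]).as_rotvec()
    if n is None: n=int(np.ceil(max(np.linalg.norm(D[:3,3])/24.5,np.linalg.norm(rv)/.122,1)))
    while True:
        r=R.from_rotvec(rv/n); S=sum(np.linalg.matrix_power(r.as_matrix(),k) for k in range(n)); o=np.linalg.solve(S,D[:3,3])/25
        if np.abs(o).max()<=1 : break
        n+=1
    print(tag,"rows",n,"offset",np.round(o,3).tolist(),"twist",np.round(rv/n,4).tolist(),"->",B[:3,3].round(0)); return B
ex=np.array([np.cos(np.radians(8.08)),np.sin(np.radians(8.08)),0]);ey=np.array([-ex[1],ex[0],0])
BO=np.array([442.7,3.1,0])
def st():
    o=telemetry.get_obs();print("t",round(o["clock"],2),"tcp",o["ee_pos"].round(1),o["tool_rot"].round(1),"F",o["force"].round(1),"open",round(o["opening"],1),"q",o["joint_pos"].round(0))
E
python3 - <<'E'
from h import *
s_=np.array([.962,-.272,0]); g=np.array([555.1,-437.9,26])+13*s_
P=plan(now(),tgt(g+[0,0,110],-15.8,-20),tag="pre")
plan(P,tgt(g,-15.8,-20),tag="down")
E
python3 -m jog '[{"offset":[0,0,0]},{},{},{},{},{},{},{},{},{}]'
```

```text
pre rows 18 offset [0.898, -0.331, 0.074] twist [0.0055, -0.0189, 0.0312] -> [ 561. -440.  118.]
down rows 5 offset [0.301, -0.0, 0.827] twist [-0.0, 0.0, -0.0] -> [ 561. -440.    8.]invalid input
```

```bash
python3 -m jog '[{"offset":[0.81,-0.3,0.04],"twist":[0.005,-0.017,0.028],"hand":95},{"offset":[0.81,-0.3,0.04],"twist":[0.005,-0.017,0.028],"hand":95},{"offset":[0.81,-0.3,0.04],"twist":[0.005,-0.017,0.028],"hand":95},{"offset":[0.81,-0.3,0.06],"twist":[0.005,-0.017,0.028],"hand":95},{"offset":[0.81,-0.3,0.06],"twist":[0.005,-0.017,0.028],"hand":95},{"offset":[0.81,-0.3,0.06],"twist":[0.005,-0.017,0.028],"hand":95},{"offset":[0.81,-0.3,0.06],"twist":[0.005,-0.017,0.028],"hand":95},{"offset":[0.81,-0.3,0.06],"twist":[0.005,-0.017,0.028],"hand":95},{"offset":[0.81,-0.3,0.06],"twist":[0.005,-0.017,0.028],"hand":95},{"offset":[0.81,-0.3,0.06],"twist":[0.005,-0.017,0.028],"hand":95}]' 30
python3 -m jog '[{"offset":[0.81,-0.3,0.06],"twist":[0.005,-0.017,0.028],"hand":95},{"offset":[0.81,-0.3,0.06],"twist":[0.005,-0.017,0.028],"hand":95},{"offset":[0.81,-0.3,0.06],"twist":[0.005,-0.017,0.028],"hand":95},{"offset":[0.81,-0.3,0.06],"twist":[0.005,-0.017,0.028],"hand":95},{"offset":[0.81,-0.3,0.06],"twist":[0.005,-0.017,0.028],"hand":95},{"offset":[0.81,-0.3,0.06],"twist":[0.005,-0.017,0.028],"hand":95},{"offset":[0.81,-0.3,0.06],"twist":[0.005,-0.017,0.028],"hand":95},{"offset":[0.81,-0.3,0.06],"twist":[0.005,-0.017,0.028],"hand":95},{"offset":[0.81,-0.3,0.06],"twist":[0.005,-0.017,0.028],"hand":95},{"offset":[0.81,-0.3,0.06],"twist":[0.005,-0.017,0.028],"hand":95}]'
python3 - <<'E'
from h import *
st()
s_=np.array([.962,-.272,0]); g=np.array([555.1,-437.9,26])+13*s_
plan(now(),tgt(g,-15.8,-20),n=6,tag="down")
E
```

```text
clock: 1.23
ee_pos: [365.1, -491.2, 186.6]
tool_rot: [-178.5, 10.1, 0.6]
force: [0.3, 0.1, -0.2]
opening: 95.0
clock: 2.07
ee_pos: [564.2, -438.6, 122.3]
tool_rot: [-180.0, 20.1, -15.8]
force: [-0.1, 0.9, 0.2]
opening: 95.0
t 2.07 tcp [ 564.2 -438.6  122.3] [-180.    20.1  -15.8] F [-0.1  0.9  0.2] open 95.0 q [-40.  49.  65.  -8.  85.  68.]
down rows 6 offset [0.246, 0.012, 0.719] twist [-0.0001, 0.0002, -0.0001] -> [ 561. -440.    8.]
```

```bash
python3 -m jog '[{"offset":[0.24,0,0.72],"twist":[0,0,0],"hand":95},{"offset":[0.24,0,0.72],"twist":[0,0,0],"hand":95},{"offset":[0.24,0,0.72],"twist":[0,0,0],"hand":95},{"offset":[0.24,0,0.72],"twist":[0,0,0],"hand":95},{"offset":[0.24,0,0.72],"twist":[0,0,0],"hand":95},{"offset":[0.24,0,0.72],"twist":[0,0,0],"hand":95},{"offset":[0,0,0],"twist":[0,0,0],"hand":95},{"offset":[0,0,0],"twist":[0,0,0],"hand":30},{"offset":[0,0,0],"twist":[0,0,0],"hand":30},{"offset":[0,0,0],"twist":[0,0,0],"hand":30}]' 30
python3 -m jog '[{"offset":[0,0,0],"twist":[0,0,0],"hand":30},{"offset":[0,0,0],"twist":[0,0,0],"hand":30},{"offset":[0,0,0],"twist":[0,0,0],"hand":30},{"offset":[0,0,0],"twist":[0,0,0],"hand":30},{"offset":[-0.24,0,-0.72],"twist":[0,0,0],"hand":30},{"offset":[-0.24,0,-0.72],"twist":[0,0,0],"hand":30},{"offset":[-0.24,0,-0.72],"twist":[0,0,0],"hand":30},{"offset":[-0.24,0,-0.72],"twist":[0,0,0],"hand":30},{"offset":[-0.24,0,-0.72],"twist":[0,0,0],"hand":30},{"offset":[-0.24,0,-0.72],"twist":[0,0,0],"hand":30}]'
cat >> h.py <<'E'
Z=np.array([0,0,1.]);U=(-ex+Z)/2**.5;N=(ex+Z)/2**.5
def G(i): return BO+55*ex+80*(i-1)*ey+34*Z
def place(i,d,h,up=0,nn=0): return G(i)+(20+h+nn)*N+(d+up)*U
E
python3 - <<'E'
from h import *
st()
A=now()
B=plan(A,tgt([520,-270,230],86,0),n=20,tag="mid")
C=plan(B,tgt(place(0,60.5,6,8,70),188.1,25),n=20,tag="above groove")
D=plan(C,tgt(place(0,60.5,6,4,2),188.1,25),tag="down")
E
```

```text
clock: 2.9
ee_pos: [560.7, -438.5, 10.4]
tool_rot: [-180.0, 19.9, -15.8]
force: [0.4, 0.4, -0.6]
opening: 80.3
clock: 3.73
ee_pos: [563.1, -439.0, 123.7]
tool_rot: [-179.9, 20.0, -15.8]
force: [-0.2, 1.2, -0.4]
opening: 30.1
t 3.73 tcp [ 563.1 -439.   123.7] [-179.9   20.   -15.8] F [-0.2  1.2 -0.4] open 30.1 q [-40.  49.  65.  -8.  85.  68.]
mid rows 20 offset [0.095, -0.398, -0.174] twist [-0.0155, 0.0126, -0.0878] -> [ 520. -270.  211.]
above groove rows 20 offset [0.3, 0.346, 0.2] twist [0.0194, 0.0157, -0.0875] -> [520. -67. 133.]
down rows 3 offset [0.26, 0.0, 0.87] twist [0.0, -0.0, 0.0] -> [475. -73.  82.]
```

The fingers closed to 30.1 mm, so the grasp missed. I'll look again.

```bash
cat >> h.py <<'E'
def steel(t,z=40):
    T=t["color"].astype(int);mx=T.max(2);mn=T.min(2)
    return [r for r in rects(t,(mx-mn<25)&(mn>120),z,150) if r[1][0]>250 and abs(r[1][1])<500 and 28<r[2][0]<60]
E
python3 - <<'E'
from h import *
t=eyes.snapshot("top");s=eyes.snapshot("scene")
for r in steel(t):print(r)
cv2.imwrite("pics/m1.png",np.hstack([crop(t["color"],(393,178),45,400),crop(s["color"],(126,245),45,400)]))
E
```

```text
(array([346.8, 256.3], dtype=float32), array([ 302.6, -277.7]), array([49. , 61.7]), np.float64(134.1))
(array([167.1, 226.9], dtype=float32), array([396. , 302.1]), array([ 39.6, 127.7]), np.float64(12.2))
(array([339., 130.], dtype=float32), array([ 716.2, -262. ]), array([53.2, 54.2]), np.float64(178.6))
```

View pics/m1.png

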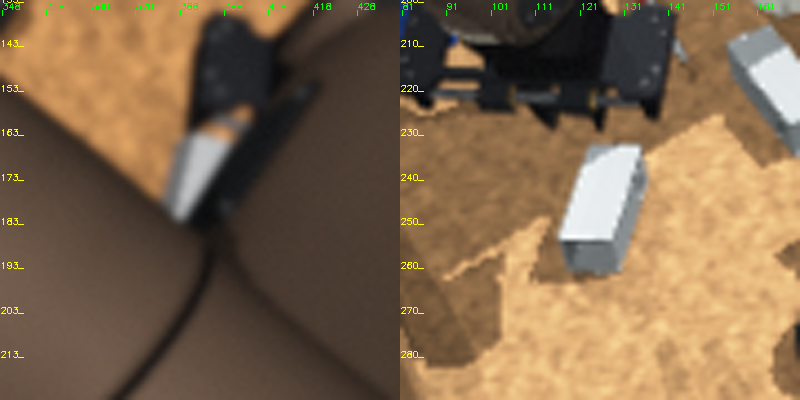

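The socket is still at scene px (126,245). The fingers are just slow (about 60 mm/s) and had not closed before the lift. I'll retry with a smaller opening and a longer close.

```bash
python3 -m jog '[{"offset":[0,0,0],"twist":[0,0,0],"hand":70},{"offset":[0,0,0],"twist":[0,0,0],"hand":70},{"offset":[0,0,0],"twist":[0,0,0],"hand":70},{"offset":[0,0,0],"twist":[0,0,0],"hand":70},{"offset":[0.24,0,0.72],"twist":[0,0,0],"hand":70},{"offset":[0.24,0,0.72],"twist":[0,0,0],"hand":70},{"offset":[0.24,0,0.72],"twist":[0,0,0],"hand":70},{"offset":[0.24,0,0.72],"twist":[0,0,0],"hand":70},{"offset":[0.24,0,0.72],"twist":[0,0,0],"hand":70},{"offset":[0.24,0,0.72],"twist":[0,0,0],"hand":70}]' 40
python3 -m jog '[{"offset":[0,0,0],"twist":[0,0,0],"hand":30},{"offset":[0,0,0],"twist":[0,0,0],"hand":30},{"offset":[0,0,0],"twist":[0,0,0],"hand":30},{"offset":[0,0,0],"twist":[0,0,0],"hand":30},{"offset":[0,0,0],"twist":[0,0,0],"hand":30},{"offset":[0,0,0],"twist":[0,0,0],"hand":30},{"offset":[0,0,0],"twist":[0,0,0],"hand":30},{"offset":[0,0,0],"twist":[0,0,0],"hand":30},{"offset":[0,0,0],"twist":[0,0,0],"hand":30},{"offset":[0,0,0],"twist":[0,0,0],"hand":30}]'
python3 -m jog '[{"offset":[-0.24,0,-0.72],"twist":[0,0,0],"hand":30},{"offset":[-0.24,0,-0.72],"twist":[0,0,0],"hand":30},{"offset":[-0.24,0,-0.72],"twist":[0,0,0],"hand":30},{"offset":[-0.24,0,-0.72],"twist":[0,0,0],"hand":30},{"offset":[-0.24,0,-0.72],"twist":[0,0,0],"hand":30},{"offset":[-0.24,0,-0.72],"twist":[0,0,0],"hand":30},{"offset":[0,0,0],"twist":[0,0,0],"hand":30},{"offset":[0,0,0],"twist":[0,0,0],"hand":30},{"offset":[0,0,0],"twist":[0,0,0],"hand":30},{"offset":[0,0,0],"twist":[0,0,0],"hand":30}]'
python3 - <<'E'
from h import *
st()
A=now()
B=plan(A,tgt([520,-270,230],86,0),n=20,tag="mid")
C=plan(B,tgt(place(0,60.5,6,8,70),188.1,25),n=20,tag="above groove")
D=plan(C,tgt(place(0,60.5,6,4,2),188.1,25),tag="down")
E
```

```text
clock: 4.67
ee_pos: [559.8, -437.9, 7.3]
tool_rot: [-179.9, 20.1, -15.7]
force: [-1.0, 0.5, -0.1]
opening: 69.6
clock: 5.5
ee_pos: [560.4, -438.6, 10.0]
tool_rot: [-180.0, 20.0, -15.8]
force: [-0.8, -0.7, 5.2]
opening: 40.0
clock: 6.33
ee_pos: [562.7, -438.6, 120.9]
tool_rot: [-179.9, 20.2, -15.7]
force: [0.3, -0.3, -3.2]
opening: 39.8
t 6.33 tcp [ 562.7 -438.6  120.9] [-179.9   20.2  -15.7] F [ 0.3 -0.3 -3.2] open 39.8 q [-40.  49.  65.  -8.  84.  68.]
mid rows 20 offset [0.094, -0.398, -0.18] twist [-0.0157, 0.0126, -0.0878] -> [ 520. -270.  211.]
above groove rows 20 offset [0.3, 0.346, 0.2] twist [0.0194, 0.0157, -0.0875] -> [520. -67. 133.]
down rows 3 offset [0.26, 0.0, 0.87] twist [0.0, -0.0, 0.0] -> [475. -73.  82.]
```

```bash
python3 -m jog '[{"offset":[0.094,-0.4,-0.18],"twist":[-0.0157,0.0126,-0.0878],"hand":30},{"offset":[0.094,-0.4,-0.18],"twist":[-0.0157,0.0126,-0.0878],"hand":30},{"offset":[0.094,-0.4,-0.18],"twist":[-0.0157,0.0126,-0.0878],"hand":30},{"offset":[0.094,-0.4,-0.18],"twist":[-0.0157,0.0126,-0.0878],"hand":30},{"offset":[0.094,-0.4,-0.18],"twist":[-0.0157,0.0126,-0.0878],"hand":30},{"offset":[0.094,-0.4,-0.18],"twist":[-0.0157,0.0126,-0.0878],"hand":30},{"offset":[0.094,-0.4,-0.18],"twist":[-0.0157,0.0126,-0.0878],"hand":30},{"offset":[0.094,-0.4,-0.18],"twist":[-0.0157,0.0126,-0.0878],"hand":30},{"offset":[0.094,-0.4,-0.18],"twist":[-0.0157,0.0126,-0.0878],"hand":30},{"offset":[0.094,-0.4,-0.18],"twist":[-0.0157,0.0126,-0.0878],"hand":30}]'
python3 -m jog '[{"offset":[0.094,-0.4,-0.18],"twist":[-0.0157,0.0126,-0.0878],"hand":30},{"offset":[0.094,-0.4,-0.18],"twist":[-0.0157,0.0126,-0.0878],"hand":30},{"offset":[0.094,-0.4,-0.18],"twist":[-0.0157,0.0126,-0.0878],"hand":30},{"offset":[0.094,-0.4,-0.18],"twist":[-0.0157,0.0126,-0.0878],"hand":30},{"offset":[0.094,-0.4,-0.18],"twist":[-0.0157,0.0126,-0.0878],"hand":30},{"offset":[0.094,-0.4,-0.18],"twist":[-0.0157,0.0126,-0.0878],"hand":30},{"offset":[0.094,-0.4,-0.18],"twist":[-0.0157,0.0126,-0.0878],"hand":30},{"offset":[0.094,-0.4,-0.18],"twist":[-0.0157,0.0126,-0.0878],"hand":30},{"offset":[0.094,-0.4,-0.18],"twist":[-0.0157,0.0126,-0.0878],"hand":30},{"offset":[0.094,-0.4,-0.18],"twist":[-0.0157,0.0126,-0.0878],"hand":30}]'
python3 -m jog '[{"offset":[0.3,0.346,0.2],"twist":[0.0194,0.0157,-0.0875],"hand":30},{"offset":[0.3,0.346,0.2],"twist":[0.0194,0.0157,-0.0875],"hand":30},{"offset":[0.3,0.346,0.2],"twist":[0.0194,0.0157,-0.0875],"hand":30},{"offset":[0.3,0.346,0.2],"twist":[0.0194,0.0157,-0.0875],"hand":30},{"offset":[0.3,0.346,0.2],"twist":[0.0194,0.0157,-0.0875],"hand":30},{"offset":[0.3,0.346,0.2],"twist":[0.0194,0.0157,-0.0875],"hand":30},{"offset":[0.3,0.346,0.2],"twist":[0.0194,0.0157,-0.0875],"hand":30},{"offset":[0.3,0.346,0.2],"twist":[0.0194,0.0157,-0.0875],"hand":30},{"offset":[0.3,0.346,0.2],"twist":[0.0194,0.0157,-0.0875],"hand":30},{"offset":[0.3,0.346,0.2],"twist":[0.0194,0.0157,-0.0875],"hand":30}]'
python3 - <<'E'
from h import *
st()
C=plan(now(),tgt(place(0,60.5,7,8,70),188.1,25),n=10,tag="above groove")
E
```

```text
clock: 7.17
ee_pos: [585.1, -340.3, 163.2]
tool_rot: [-175.1, 10.0, 36.3]
force: [0.5, -0.7, -2.7]
opening: 39.8
clock: 8.0
ee_pos: [518.9, -268.7, 211.9]
tool_rot: [179.9, 0.0, 86.3]
force: [0.2, -0.4, -3.0]
opening: 40.1
clock: 8.83
ee_pos: [570.9, -170.9, 162.9]
tool_rot: [-173.8, -12.5, 136.0]
force: [0.2, 0.1, -3.4]
opening: 39.9
t 8.83 tcp [ 570.9 -170.9  162.9] [-173.8  -12.5  136. ] F [ 0.2  0.1 -3.4] open 39.9 q [-22.  34.  87.  -1.  72. -69.]
above groove rows 10 offset [0.294, 0.345, 0.195] twist [0.0192, 0.0156, -0.0871] -> [520. -67. 134.]
```

```bash
python3 -m jog '[{"offset":[0.294,0.345,0.195],"twist":[0.0192,0.0156,-0.0871],"hand":30},{"offset":[0.294,0.345,0.195],"twist":[0.0192,0.0156,-0.0871],"hand":30},{"offset":[0.294,0.345,0.195],"twist":[0.0192,0.0156,-0.0871],"hand":30},{"offset":[0.294,0.345,0.195],"twist":[0.0192,0.0156,-0.0871],"hand":30},{"offset":[0.294,0.345,0.195],"twist":[0.0192,0.0156,-0.0871],"hand":30},{"offset":[0.294,0.345,0.195],"twist":[0.0192,0.0156,-0.0871],"hand":30},{"offset":[0.294,0.345,0.195],"twist":[0.0192,0.0156,-0.0871],"hand":30},{"offset":[0.294,0.345,0.195],"twist":[0.0192,0.0156,-0.0871],"hand":30},{"offset":[0.294,0.345,0.195],"twist":[0.0192,0.0156,-0.0871],"hand":30},{"offset":[0.294,0.345,0.195],"twist":[0.0192,0.0156,-0.0871],"hand":30}]'
python3 - <<'E'
from h import *
st()
C=plan(now(),tgt(place(0,60.5,7,5,3),188.1,25),n=8,tag="down")
t=eyes.snapshot("top");s=eyes.snapshot("scene")
# overlay predicted groove lines on both
L=[]
for i in range(3):
    for y in(-14,14): L.append((G(i)+y*ey,G(i)+y*ey+85*U))
    L.append((G(i)-24*ey,G(i)-24*ey+38*U))
def ov(s,c,half,size):
    k=size/(2*half); im=crop(s["color"],c,half,size); x0=max(0,min(512-2*half,int(c[0]-half)));y0=max(0,min(384-2*half,int(c[1]-half)))
    for a,b in L:
        p=[tuple(((px(s,q)-[x0,y0]+.5)*k).astype(int).tolist()) for q in(a,b)]; cv2.line(im,p[0],p[1],(0,0,255),1)
    return im
cv2.imwrite("pics/m2.png",np.hstack([ov(t,(265,200),45,400),ov(s,(250,210),45,400)]))
E
```

```text
clock: 9.67
ee_pos: [520.5, -66.6, 133.9]
tool_rot: [-180.0, -25.0, -171.9]
force: [-0.4, 0.0, -2.3]
opening: 39.5
t 9.67 tcp [520.5 -66.6 133.9] [-180.   -25.  -171.9] F [-0.4  0.  -2.3] open 39.5 q [ -10.   36.   94.   -8.   75. -105.]
down rows 8 offset [0.101, 0.0, 0.32] twist [-0.0001, 0.0001, 0.0] -> [476. -73.  84.]
```

View pics/m2.png

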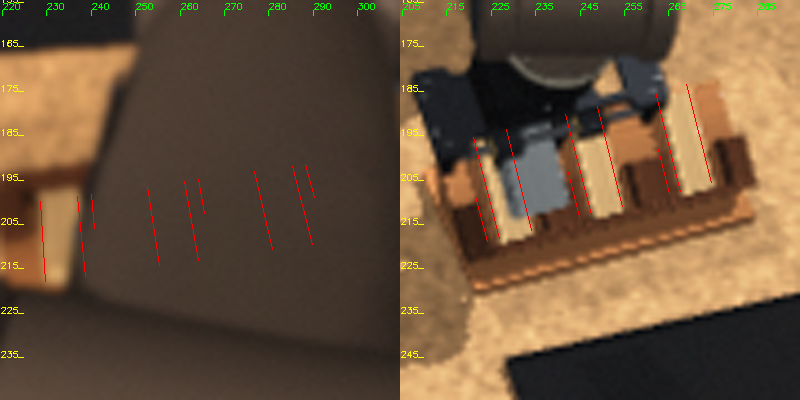

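The groove overlay matches the rails in the scene view within about 1 px. I'll lower and release.

```bash
python3 -m jog '[{"offset":[0.1,0,0.32],"twist":[0,0,0],"hand":30},{"offset":[0.1,0,0.32],"twist":[0,0,0],"hand":30},{"offset":[0.1,0,0.32],"twist":[0,0,0],"hand":30},{"offset":[0.1,0,0.32],"twist":[0,0,0],"hand":30},{"offset":[0.1,0,0.32],"twist":[0,0,0],"hand":30},{"offset":[0.1,0,0.32],"twist":[0,0,0],"hand":30},{"offset":[0.1,0,0.32],"twist":[0,0,0],"hand":30},{"offset":[0.1,0,0.32],"twist":[0,0,0],"hand":30},{"offset":[0,0,0],"twist":[0,0,0],"hand":30},{"offset":[0,0,0],"twist":[0,0,0],"hand":30}]'
python3 -m jog '[{"offset":[0,0,0],"twist":[0,0,0],"hand":58},{"offset":[0,0,0],"twist":[0,0,0],"hand":58},{"offset":[0,0,0],"twist":[0,0,0],"hand":58},{"offset":[0,0,0],"twist":[0,0,0],"hand":58},{"offset":[0,0,0],"twist":[0,0,0],"hand":58},{"offset":[0,0,0],"twist":[0,0,0],"hand":58},{"offset":[0,0,-0.6],"twist":[0,0,0],"hand":58},{"offset":[0,0,-1],"twist":[0,0,0],"hand":58},{"offset":[0,0,-1],"twist":[0,0,0],"hand":58},{"offset":[0,0,-1],"twist":[0,0,0],"hand":58}]'
python3 - <<'E'
from h import *
st()
s=eyes.snapshot("scene");cv2.imwrite("pics/m3.png",crop(s["color"],(250,210),45,500))
t=eyes.snapshot("top")
for r in steel(t):print(r)
m=np.radians(22.6)
s_=-np.array([np.cos(m),np.sin(m),0]); g=np.array([458.2,-294.9,26])+8*s_
B=plan(now(),tgt([530,-170,210],100,0),tag="via")
C=plan(B,tgt(g+120*Z,22.6,15),tag="pre")
E
```

```text
clock: 10.6
ee_pos: [477.1, -73.5, 85.4]
tool_rot: [-179.8, -24.7, -172.2]
force: [3.8, 1.3, 0.9]
opening: 39.9
clock: 11.43
ee_pos: [514.3, -68.0, 168.1]
tool_rot: [-179.9, -24.9, -172.2]
force: [0.1, -0.7, -0.2]
opening: 58.2
t 11.43 tcp [514.3 -68.  168.1] [-179.9  -24.9 -172.2] F [ 0.1 -0.7 -0.2] open 58.2 q [ -11.   33.   93.   -8.   78. -105.]
(array([165.2, 216.6], dtype=float32), array([428.9, 309.1]), array([40.1, 59.9]), np.float64(10.7))
(array([350.3, 207.6], dtype=float32), array([ 458.8, -292.8]), array([ 46.7, 108.3]), np.float64(21.9))
(array([338.8, 130.3], dtype=float32), array([ 715.3, -261.1]), array([51.7, 55.2]), np.float64(135.0))
via rows 13 offset [-0.21, -0.273, -0.101] twist [-0.0254, -0.0259, 0.116] -> [ 530. -170.  191.]
pre rows 12 offset [-0.548, -0.061, 0.146] twist [-0.0147, 0.0184, 0.1119] -> [ 455. -296.  128.]
```

View pics/m3.png

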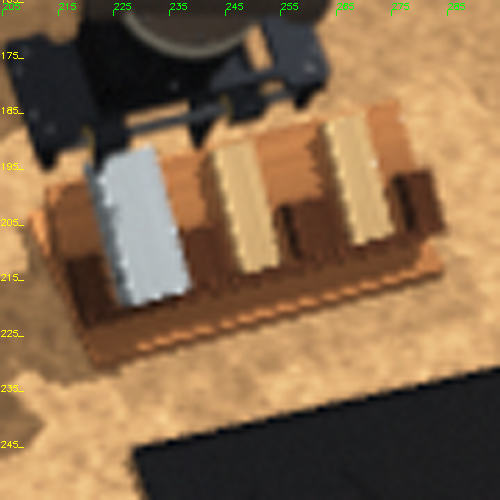

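The short socket lies seated in groove0, with its foot at (232,219). Next is the middle socket.

```bash
python3 -m jog '[{"offset":[-0.18,-0.237,-0.088],"twist":[-0.022,-0.0224,0.1005],"hand":64},{"offset":[-0.18,-0.237,-0.088],"twist":[-0.022,-0.0224,0.1005],"hand":64},{"offset":[-0.18,-0.237,-0.088],"twist":[-0.022,-0.0224,0.1005],"hand":64},{"offset":[-0.18,-0.237,-0.088],"twist":[-0.022,-0.0224,0.1005],"hand":64},{"offset":[-0.18,-0.237,-0.088],"twist":[-0.022,-0.0224,0.1005],"hand":64},{"offset":[-0.18,-0.237,-0.088],"twist":[-0.022,-0.0224,0.1005],"hand":64},{"offset":[-0.18,-0.237,-0.088],"twist":[-0.022,-0.0224,0.1005],"hand":64},{"offset":[-0.18,-0.237,-0.088],"twist":[-0.022,-0.0224,0.1005],"hand":64},{"offset":[-0.18,-0.237,-0.088],"twist":[-0.022,-0.0224,0.1005],"hand":64},{"offset":[-0.18,-0.237,-0.088],"twist":[-0.022,-0.0224,0.1005],"hand":64}]'
python3 -m jog '[{"offset":[-0.18,-0.237,-0.088],"twist":[-0.022,-0.0224,0.1005],"hand":64},{"offset":[-0.18,-0.237,-0.088],"twist":[-0.022,-0.0224,0.1005],"hand":64},{"offset":[-0.18,-0.237,-0.088],"twist":[-0.022,-0.0224,0.1005],"hand":64},{"offset":[-0.18,-0.237,-0.088],"twist":[-0.022,-0.0224,0.1005],"hand":64},{"offset":[-0.18,-0.237,-0.088],"twist":[-0.022,-0.0224,0.1005],"hand":64},{"offset":[-0.438,-0.049,0.117],"twist":[-0.0118,0.0147,0.0895],"hand":64},{"offset":[-0.438,-0.049,0.117],"twist":[-0.0118,0.0147,0.0895],"hand":64},{"offset":[-0.438,-0.049,0.117],"twist":[-0.0118,0.0147,0.0895],"hand":64},{"offset":[-0.438,-0.049,0.117],"twist":[-0.0118,0.0147,0.0895],"hand":64},{"offset":[-0.438,-0.049,0.117],"twist":[-0.0118,0.0147,0.0895],"hand":64}]'
python3 -m jog '[{"offset":[-0.438,-0.049,0.117],"twist":[-0.0118,0.0147,0.0895],"hand":64},{"offset":[-0.438,-0.049,0.117],"twist":[-0.0118,0.0147,0.0895],"hand":64},{"offset":[-0.438,-0.049,0.117],"twist":[-0.0118,0.0147,0.0895],"hand":64},{"offset":[-0.438,-0.049,0.117],"twist":[-0.0118,0.0147,0.0895],"hand":64},{"offset":[-0.438,-0.049,0.117],"twist":[-0.0118,0.0147,0.0895],"hand":64},{"offset":[-0.438,-0.049,0.117],"twist":[-0.0118,0.0147,0.0895],"hand":64},{"offset":[-0.438,-0.049,0.117],"twist":[-0.0118,0.0147,0.0895],"hand":64},{"offset":[-0.438,-0.049,0.117],"twist":[-0.0118,0.0147,0.0895],"hand":64},{"offset":[-0.438,-0.049,0.117],"twist":[-0.0118,0.0147,0.0895],"hand":64},{"offset":[-0.438,-0.049,0.117],"twist":[-0.0118,0.0147,0.0895],"hand":64}]'
python3 - <<'E'
from h import *
st()
s=eyes.snapshot("scene");S=s["color"].astype(int)
m=np.radians(22.6)
s_=-np.array([np.cos(m),np.sin(m),0]); g=np.array([458.2,-294.9,26])+8*s_
C=plan(now(),tgt(g,22.6,15),n=8,tag="down")
# steel outline in scene vs model
c=px(s,[458.2,-294.9,40]);print(c,[px(s,np.array([458.2,-294.9,40])+56*a*s_).round(1) for a in(-1,1)])
m=((S.max(2)-S.min(2)<25)&(S.min(2)>170)).astype(np.uint8);m[:,:140]=0;m[:205]=0;m[:,190:]=0
print(rects(s,m,40,50))
E
```

```text
clock: 12.37
ee_pos: [540.9, -136.5, 177.2]
tool_rot: [-175.2, -8.0, 128.2]
force: [0.4, -0.1, 0.7]
opening: 64.1
clock: 13.2
ee_pos: [519.9, -223.9, 171.4]
tool_rot: [178.1, -4.8, 74.1]
force: [0.2, 0.0, -0.2]
opening: 64.1
clock: 14.03
ee_pos: [449.0, -294.7, 124.4]
tool_rot: [-179.7, -14.7, 22.2]
force: [-0.1, -1.1, 0.5]
opening: 64.2
t 14.03 tcp [ 449.  -294.7  124.4] [-179.7  -14.7   22.2] F [-0.1 -1.1  0.5] open 64.2 q [-47.  26. 112.  22.  39.   3.]
down rows 8 offset [-0.115, 0.026, 0.567] twist [-0.0006, 0.0007, -0.0017] -> [ 455. -296.    8.]
[165.86533682 216.00516325] [array([173.3, 225.2]), array([158.7, 207.1])]
[(array([182. , 272.5], dtype=float32), array([ 723.5, -267.1]), array([45. , 51.8]), np.float64(172.9)), (array([166. , 216.4], dtype=float32), array([ 458.9, -295. ]), array([ 42.7, 123. ]), np.float64(22.0))]
```

```bash
python3 -m jog '[{"offset":[-0.115,0.026,0.565],"twist":[0,0,0],"hand":64},{"offset":[-0.115,0.026,0.565],"twist":[0,0,0],"hand":64},{"offset":[-0.115,0.026,0.565],"twist":[0,0,0],"hand":64},{"offset":[-0.115,0.026,0.565],"twist":[0,0,0],"hand":64},{"offset":[-0.115,0.026,0.565],"twist":[0,0,0],"hand":64},{"offset":[-0.115,0.026,0.565],"twist":[0,0,0],"hand":64},{"offset":[-0.115,0.026,0.565],"twist":[0,0,0],"hand":64},{"offset":[-0.115,0.026,0.565],"twist":[0,0,0],"hand":64},{"offset":[0,0,0],"twist":[0,0,0],"hand":30},{"offset":[0,0,0],"twist":[0,0,0],"hand":30}]'
python3 -m jog '[{"offset":[0,0,0],"twist":[0,0,0],"hand":30},{"offset":[0,0,0],"twist":[0,0,0],"hand":30},{"offset":[0,0,0],"twist":[0,0,0],"hand":30},{"offset":[0,0,0],"twist":[0,0,0],"hand":30},{"offset":[0,0,0],"twist":[0,0,0],"hand":30},{"offset":[0,0,0],"twist":[0,0,0],"hand":30},{"offset":[0.12,0,-0.4],"twist":[0,0,0],"hand":30},{"offset":[0.12,0,-0.5],"twist":[0,0,0],"hand":30},{"offset":[0.15,0,-0.56],"twist":[0,0,0],"hand":30},{"offset":[0.15,0,-0.56],"twist":[0,0,0],"hand":30}]'
python3 -m jog '[{"offset":[0.15,0,-0.56],"twist":[0,0,0],"hand":30},{"offset":[0.15,0,-0.56],"twist":[0,0,0],"hand":30},{"offset":[0.15,0,-0.56],"twist":[0,0,0],"hand":30},{"offset":[0.15,0,-0.56],"twist":[0,0,0],"hand":30},{"offset":[0.15,0,-0.56],"twist":[0,0,0],"hand":30},{"offset":[0.15,0,-0.56],"twist":[0,0,0],"hand":30},{"offset":[0.15,0,-0.56],"twist":[0,0,0],"hand":30},{"offset":[0.15,0,-0.56],"twist":[0,0,0],"hand":30},{"offset":[0,0,0],"twist":[0,0,0],"hand":30},{"offset":[0,0,0],"twist":[0,0,0],"hand":30}]'
python3 - <<'E'
from h import *
st()
B=plan(now(),tgt(place(1,64,6,20,90),8.1,-30),n=20,tag="above")
C=plan(B,tgt(place(1,64,6,5,3),8.1,-30),n=10,tag="down")
E
```

```text
clock: 14.92
ee_pos: [457.4, -296.1, 9.6]
tool_rot: [-179.7, -14.6, 22.6]
force: [-0.6, 0.1, 0.5]
opening: 55.3
clock: 15.75
ee_pos: [457.7, -296.5, 62.9]
tool_rot: [-179.7, -14.6, 22.6]
force: [-0.1, 0.3, -3.1]
opening: 39.9
clock: 16.58
ee_pos: [458.7, -296.8, 178.5]
tool_rot: [-179.8, -14.7, 22.6]
force: [-0.3, 0.7, -4.7]
opening: 39.8
t 16.58 tcp [ 458.7 -296.8  178.5] [-179.8  -14.7   22.6] F [-0.3  0.7 -4.7] open 39.8 q [-47.  22. 108.  19.  46.   8.]
above rows 20 offset [0.278, -0.568, 0.019] twist [0.0016, -0.0388, 0.0129] -> [510.  13. 159.]
down rows 10 offset [-0.032, -0.0, 0.352] twist [-0.0, -0.0, 0.0] -> [460.   6.  87.]
```

```bash
python3 -m jog '[{"offset":[0.278,-0.568,0.019],"twist":[0.0016,-0.0388,0.0129],"hand":30},{"offset":[0.278,-0.568,0.019],"twist":[0.0016,-0.0388,0.0129],"hand":30},{"offset":[0.278,-0.568,0.019],"twist":[0.0016,-0.0388,0.0129],"hand":30},{"offset":[0.278,-0.568,0.019],"twist":[0.0016,-0.0388,0.0129],"hand":30},{"offset":[0.278,-0.568,0.019],"twist":[0.0016,-0.0388,0.0129],"hand":30},{"offset":[0.278,-0.568,0.019],"twist":[0.0016,-0.0388,0.0129],"hand":30},{"offset":[0.278,-0.568,0.019],"twist":[0.0016,-0.0388,0.0129],"hand":30},{"offset":[0.278,-0.568,0.019],"twist":[0.0016,-0.0388,0.0129],"hand":30},{"offset":[0.278,-0.568,0.019],"twist":[0.0016,-0.0388,0.0129],"hand":30},{"offset":[0.278,-0.568,0.019],"twist":[0.0016,-0.0388,0.0129],"hand":30}]'
python3 -m jog '[{"offset":[0.278,-0.568,0.019],"twist":[0.0016,-0.0388,0.0129],"hand":30},{"offset":[0.278,-0.568,0.019],"twist":[0.0016,-0.0388,0.0129],"hand":30},{"offset":[0.278,-0.568,0.019],"twist":[0.0016,-0.0388,0.0129],"hand":30},{"offset":[0.278,-0.568,0.019],"twist":[0.0016,-0.0388,0.0129],"hand":30},{"offset":[0.278,-0.568,0.019],"twist":[0.0016,-0.0388,0.0129],"hand":30},{"offset":[0.278,-0.568,0.019],"twist":[0.0016,-0.0388,0.0129],"hand":30},{"offset":[0.278,-0.568,0.019],"twist":[0.0016,-0.0388,0.0129],"hand":30},{"offset":[0.278,-0.568,0.019],"twist":[0.0016,-0.0388,0.0129],"hand":30},{"offset":[0.278,-0.568,0.019],"twist":[0.0016,-0.0388,0.0129],"hand":30},{"offset":[0.278,-0.568,0.019],"twist":[0.0016,-0.0388,0.0129],"hand":30}]'
python3 - <<'E'
from h import *
st()
C=plan(now(),tgt(place(1,64,6,4,3),8.1,-30),n=10,tag="down")
E
```

```text
clock: 17.42
ee_pos: [476.6, -139.0, 180.7]
tool_rot: [-178.4, 7.9, 15.5]
force: [1.1, 0.5, -3.2]
opening: 39.5
clock: 18.25
ee_pos: [510.0, 13.6, 157.5]
tool_rot: [-179.9, 30.2, 8.1]
force: [0.4, -0.8, -2.3]
opening: 40.0
t 18.25 tcp [510.   13.6 157.5] [-179.9   30.2    8.1] F [ 0.4 -0.8 -2.3] open 40.0 q [-3. 36. 92. -6. 83. 81.]
down rows 10 offset [-0.03, 0.004, 0.347] twist [-0.0001, 0.0004, 0.0] -> [461.   6.  86.]
```

```bash
python3 -m jog '[{"offset":[-0.03,0,0.347],"twist":[0,0,0],"hand":30},{"offset":[-0.03,0,0.347],"twist":[0,0,0],"hand":30},{"offset":[-0.03,0,0.347],"twist":[0,0,0],"hand":30},{"offset":[-0.03,0,0.347],"twist":[0,0,0],"hand":30},{"offset":[-0.03,0,0.347],"twist":[0,0,0],"hand":30},{"offset":[-0.03,0,0.347],"twist":[0,0,0],"hand":30},{"offset":[-0.03,0,0.347],"twist":[0,0,0],"hand":30},{"offset":[-0.03,0,0.347],"twist":[0,0,0],"hand":30},{"offset":[-0.03,0,0.347],"twist":[0,0,0],"hand":30},{"offset":[-0.03,0,0.347],"twist":[0,0,0],"hand":30}]'
python3 -m jog '[{"offset":[0,0,0],"twist":[0,0,0],"hand":58},{"offset":[0,0,0],"twist":[0,0,0],"hand":58},{"offset":[0,0,0],"twist":[0,0,0],"hand":58},{"offset":[0,0,0],"twist":[0,0,0],"hand":58},{"offset":[0,0,0],"twist":[0,0,0],"hand":58},{"offset":[0,0,0],"twist":[0,0,0],"hand":58},{"offset":[0,0,-0.6],"twist":[0,0,0],"hand":58},{"offset":[0,0,-1],"twist":[0,0,0],"hand":58},{"offset":[0,0,-1],"twist":[0,0,0],"hand":58},{"offset":[0,0,-1],"twist":[0,0,0],"hand":58}]'
python3 - <<'E'
from h import *
st()
s=eyes.snapshot("scene");cv2.imwrite("pics/m4.png",crop(s["color"],(250,210),45,500))
t=eyes.snapshot("top")
for r in steel(t):print(r)
m=np.radians(12.2); s_=np.array([np.cos(m),np.sin(m),0]); g=np.array([396,302.2,26])+0*s_
B=plan(now(),tgt(g+130*Z,12.2,-20),n=20,tag="pre")
E
```

```text
clock: 19.08
ee_pos: [462.6, 5.8, 88.6]
tool_rot: [-180.0, 29.8, 8.1]
force: [25.5, 11.3, 56.1]
opening: 39.6
clock: 19.92
ee_pos: [505.7, 12.0, 166.5]
tool_rot: [-179.9, 30.1, 8.1]
force: [-0.2, 0.4, 0.6]
opening: 58.0
t 19.92 tcp [505.7  12.  166.5] [-179.9   30.1    8.1] F [-0.2  0.4  0.6] open 58.0 q [-3. 35. 92. -6. 83. 81.]
(array([165.7, 219.8], dtype=float32), array([418.7, 307.3]), array([39.3, 80.3]), np.float64(11.9))
(array([285.9, 197.6], dtype=float32), array([491.2, -83.8]), array([38.6, 78.2]), np.float64(4.2))
(array([339. , 129.5], dtype=float32), array([ 717.9, -262. ]), array([49.3, 50.4]), np.float64(135.0))
pre rows 20 offset [-0.094, -0.61, 0.11] twist [-0.0015, 0.0085, -0.0033] -> [390. 301. 138.]
```

View pics/m4.png

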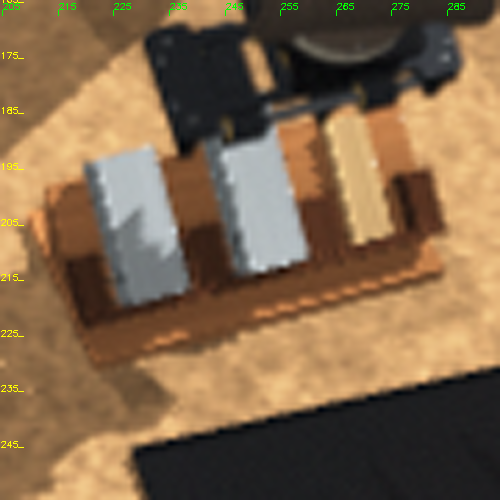

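The short and middle sockets sit parallel in grooves 0 and 1. The 60 N reading was the middle one being pressed onto the groove floor, so I'll stop higher next time. Now the tall one.

```bash
python3 -m jog '[{"offset":[-0.094,-0.61,0.11],"twist":[-0.0015,0.0085,-0.0033],"hand":64},{"offset":[-0.094,-0.61,0.11],"twist":[-0.0015,0.0085,-0.0033],"hand":64},{"offset":[-0.094,-0.61,0.11],"twist":[-0.0015,0.0085,-0.0033],"hand":64},{"offset":[-0.094,-0.61,0.11],"twist":[-0.0015,0.0085,-0.0033],"hand":64},{"offset":[-0.094,-0.61,0.11],"twist":[-0.0015,0.0085,-0.0033],"hand":64},{"offset":[-0.094,-0.61,0.11],"twist":[-0.0015,0.0085,-0.0033],"hand":64},{"offset":[-0.094,-0.61,0.11],"twist":[-0.0015,0.0085,-0.0033],"hand":64},{"offset":[-0.094,-0.61,0.11],"twist":[-0.0015,0.0085,-0.0033],"hand":64},{"offset":[-0.094,-0.61,0.11],"twist":[-0.0015,0.0085,-0.0033],"hand":64},{"offset":[-0.094,-0.61,0.11],"twist":[-0.0015,0.0085,-0.0033],"hand":64}]'
python3 -m jog '[{"offset":[-0.094,-0.61,0.11],"twist":[-0.0015,0.0085,-0.0033],"hand":64},{"offset":[-0.094,-0.61,0.11],"twist":[-0.0015,0.0085,-0.0033],"hand":64},{"offset":[-0.094,-0.61,0.11],"twist":[-0.0015,0.0085,-0.0033],"hand":64},{"offset":[-0.094,-0.61,0.11],"twist":[-0.0015,0.0085,-0.0033],"hand":64},{"offset":[-0.094,-0.61,0.11],"twist":[-0.0015,0.0085,-0.0033],"hand":64},{"offset":[-0.094,-0.61,0.11],"twist":[-0.0015,0.0085,-0.0033],"hand":64},{"offset":[-0.094,-0.61,0.11],"twist":[-0.0015,0.0085,-0.0033],"hand":64},{"offset":[-0.094,-0.61,0.11],"twist":[-0.0015,0.0085,-0.0033],"hand":64},{"offset":[-0.094,-0.61,0.11],"twist":[-0.0015,0.0085,-0.0033],"hand":64},{"offset":[-0.094,-0.61,0.11],"twist":[-0.0015,0.0085,-0.0033],"hand":64}]'
python3 - <<'E'
from h import *
st()
s=eyes.snapshot("scene");S=s["color"].astype(int)
m=np.radians(12.2); s_=np.array([np.cos(m),np.sin(m),0]); c=np.array([396,302.2,40])
B=plan(now(),tgt(c-14*Z,12.2,-20),n=8,tag="down")
print([px(s,c+65*a*s_).round(1) for a in(-1,0,1)])
m=((S.max(2)-S.min(2)<25)&(S.min(2)>150)).astype(np.uint8);m[:,:296]=0;m[:160]=0;m[:,332]=0;m[203:]=0
print([r for r in rects(s,m,40,50)])
E
```

```text
clock: 20.85
ee_pos: [447.1, 159.0, 152.3]
tool_rot: [-179.8, 25.2, 10.3]
force: [0.0, 0.1, -0.1]
opening: 64.1
clock: 21.68
ee_pos: [385.7, 302.2, 136.5]
tool_rot: [-179.9, 20.3, 12.3]
force: [-0.2, 0.5, 0.4]
opening: 64.4
t 21.68 tcp [385.7 302.2 136.5] [-179.9   20.3   12.3] F [-0.2  0.5  0.4] open 64.4 q [ 27.  31. 102.   6.  67. 102.]
down rows 8 offset [0.241, 0.021, 0.594] twist [-0.0001, 0.0006, 0.0004] -> [390. 301.   8.]
[array([308.9, 172.4]), array([317.3, 182. ]), array([326.1, 192.1])]
[(array([318.1, 182.4], dtype=float32), array([396.7, 304.5]), array([ 44.8, 143.8]), np.float64(11.7)), (array([373., 164.], dtype=float32), array([335.9, 567.3]), array([54.6, 59.3]), np.float64(77.9))]
```

```bash
python3 -m jog '[{"offset":[0.24,0,0.59],"twist":[0,0,0],"hand":64},{"offset":[0.24,0,0.59],"twist":[0,0,0],"hand":64},{"offset":[0.24,0,0.59],"twist":[0,0,0],"hand":64},{"offset":[0.24,0,0.59],"twist":[0,0,0],"hand":64},{"offset":[0.24,0,0.59],"twist":[0,0,0],"hand":64},{"offset":[0.24,0,0.59],"twist":[0,0,0],"hand":64},{"offset":[0.24,0,0.59],"twist":[0,0,0],"hand":64},{"offset":[0.24,0,0.59],"twist":[0,0,0],"hand":64},{"offset":[0,0,0],"twist":[0,0,0],"hand":30},{"offset":[0,0,0],"twist":[0,0,0],"hand":30}]'
python3 -m jog '[{"offset":[0,0,0],"twist":[0,0,0],"hand":30},{"offset":[0,0,0],"twist":[0,0,0],"hand":30},{"offset":[0,0,0],"twist":[0,0,0],"hand":30},{"offset":[0,0,0],"twist":[0,0,0],"hand":30},{"offset":[0,0,0],"twist":[0,0,0],"hand":30},{"offset":[0,0,0],"twist":[0,0,0],"hand":30},{"offset":[-0.15,0,-0.4],"twist":[0,0,0],"hand":30},{"offset":[-0.2,0,-0.56],"twist":[0,0,0],"hand":30},{"offset":[-0.24,0,-0.66],"twist":[0,0,0],"hand":30},{"offset":[-0.24,0,-0.66],"twist":[0,0,0],"hand":30}]'
python3 -m jog '[{"offset":[-0.24,0,-0.66],"twist":[0,0,0],"hand":30},{"offset":[-0.24,0,-0.66],"twist":[0,0,0],"hand":30},{"offset":[-0.24,0,-0.66],"twist":[0,0,0],"hand":30},{"offset":[-0.24,0,-0.66],"twist":[0,0,0],"hand":30},{"offset":[-0.24,0,-0.66],"twist":[0,0,0],"hand":30},{"offset":[-0.24,0,-0.66],"twist":[0,0,0],"hand":30},{"offset":[-0.24,0,-0.66],"twist":[0,0,0],"hand":30},{"offset":[-0.24,0,-0.66],"twist":[0,0,0],"hand":30},{"offset":[0,0,0],"twist":[0,0,0],"hand":30},{"offset":[0,0,0],"twist":[0,0,0],"hand":30}]'
python3 - <<'E'
from h import *
st()
B=plan(now(),tgt([480,220,230],100,0),n=15,tag="mid")
B=plan(B,tgt(place(2,65,7,15,90),188.1,25),n=15,tag="above")
C=plan(B,tgt(place(2,65,7,5,6),188.1,25),n=10,tag="down")
E
```

```text
clock: 22.57
ee_pos: [390.2, 302.0, 9.2]
tool_rot: [-179.9, 20.4, 12.3]
force: [-0.3, 0.8, -0.3]
opening: 55.3
clock: 23.4
ee_pos: [391.4, 301.7, 71.3]
tool_rot: [-179.9, 20.3, 12.3]
force: [0.9, 1.0, -3.0]
opening: 39.6
clock: 24.23
ee_pos: [392.3, 301.7, 211.1]
tool_rot: [-179.9, 20.2, 12.3]
force: [-0.2, 0.2, -3.5]
opening: 40.2
t 24.23 tcp [392.3 301.7 211.1] [-179.9   20.2   12.3] F [-0.2  0.2 -3.5] open 40.2 q [ 27.  26.  97.   5.  77. 103.]
mid rows 15 offset [-0.041, 0.35, -0.01] twist [-0.0181, 0.0186, -0.101] -> [480. 220. 211.]
above rows 15 offset [-0.319, -0.229, 0.099] twist [0.0223, 0.0231, -0.1007] -> [504.  93. 156.]
down rows 10 offset [0.077, 0.0, 0.329] twist [0.0, -0.0, 0.0] -> [452.  85.  90.]
```

```bash
python3 -m jog '[{"offset":[-0.041,0.35,-0.01],"twist":[-0.0181,0.0186,-0.101],"hand":30},{"offset":[-0.041,0.35,-0.01],"twist":[-0.0181,0.0186,-0.101],"hand":30},{"offset":[-0.041,0.35,-0.01],"twist":[-0.0181,0.0186,-0.101],"hand":30},{"offset":[-0.041,0.35,-0.01],"twist":[-0.0181,0.0186,-0.101],"hand":30},{"offset":[-0.041,0.35,-0.01],"twist":[-0.0181,0.0186,-0.101],"hand":30},{"offset":[-0.041,0.35,-0.01],"twist":[-0.0181,0.0186,-0.101],"hand":30},{"offset":[-0.041,0.35,-0.01],"twist":[-0.0181,0.0186,-0.101],"hand":30},{"offset":[-0.041,0.35,-0.01],"twist":[-0.0181,0.0186,-0.101],"hand":30},{"offset":[-0.041,0.35,-0.01],"twist":[-0.0181,0.0186,-0.101],"hand":30},{"offset":[-0.041,0.35,-0.01],"twist":[-0.0181,0.0186,-0.101],"hand":30}]'
python3 -m jog '[{"offset":[-0.041,0.35,-0.01],"twist":[-0.0181,0.0186,-0.101],"hand":30},{"offset":[-0.041,0.35,-0.01],"twist":[-0.0181,0.0186,-0.101],"hand":30},{"offset":[-0.041,0.35,-0.01],"twist":[-0.0181,0.0186,-0.101],"hand":30},{"offset":[-0.041,0.35,-0.01],"twist":[-0.0181,0.0186,-0.101],"hand":30},{"offset":[-0.041,0.35,-0.01],"twist":[-0.0181,0.0186,-0.101],"hand":30},{"offset":[-0.319,-0.229,0.099],"twist":[0.0223,0.0231,-0.1007],"hand":30},{"offset":[-0.319,-0.229,0.099],"twist":[0.0223,0.0231,-0.1007],"hand":30},{"offset":[-0.319,-0.229,0.099],"twist":[0.0223,0.0231,-0.1007],"hand":30},{"offset":[-0.319,-0.229,0.099],"twist":[0.0223,0.0231,-0.1007],"hand":30},{"offset":[-0.319,-0.229,0.099],"twist":[0.0223,0.0231,-0.1007],"hand":30}]'
python3 -m jog '[{"offset":[-0.319,-0.229,0.099],"twist":[0.0223,0.0231,-0.1007],"hand":30},{"offset":[-0.319,-0.229,0.099],"twist":[0.0223,0.0231,-0.1007],"hand":30},{"offset":[-0.319,-0.229,0.099],"twist":[0.0223,0.0231,-0.1007],"hand":30},{"offset":[-0.319,-0.229,0.099],"twist":[0.0223,0.0231,-0.1007],"hand":30},{"offset":[-0.319,-0.229,0.099],"twist":[0.0223,0.0231,-0.1007],"hand":30},{"offset":[-0.319,-0.229,0.099],"twist":[0.0223,0.0231,-0.1007],"hand":30},{"offset":[-0.319,-0.229,0.099],"twist":[0.0223,0.0231,-0.1007],"hand":30},{"offset":[-0.319,-0.229,0.099],"twist":[0.0223,0.0231,-0.1007],"hand":30},{"offset":[-0.319,-0.229,0.099],"twist":[0.0223,0.0231,-0.1007],"hand":30},{"offset":[-0.319,-0.229,0.099],"twist":[0.0223,0.0231,-0.1007],"hand":30}]'
python3 - <<'E'
from h import *
st()
C=plan(now(),tgt(place(2,65,7,5,6),188.1,25),n=10,tag="down")
E
```

```text
clock: 25.07
ee_pos: [437.2, 230.0, 209.8]
tool_rot: [-176.2, 6.5, 71.6]
force: [-0.2, -0.4, -2.4]
opening: 39.6
clock: 25.9
ee_pos: [466.4, 172.6, 196.1]
tool_rot: [-175.3, -8.1, 128.9]
force: [0.5, -0.1, -2.6]
opening: 39.6
clock: 26.73
ee_pos: [503.6, 91.9, 154.3]
tool_rot: [179.9, -25.3, -171.6]
force: [-0.2, -0.9, -3.1]
opening: 39.6
t 26.73 tcp [503.6  91.9 154.3] [ 179.9  -25.3 -171.6] F [-0.2 -0.9 -3.1] open 39.6 q [  4.  34.  94.  -2.  78. -94.]
down rows 10 offset [0.078, 0.003, 0.322] twist [-0.0001, -0.0005, 0.0005] -> [452.  85.  90.]
```

```bash
python3 -m jog '[{"offset":[0.078,0,0.322],"twist":[0,0,0],"hand":30},{"offset":[0.078,0,0.322],"twist":[0,0,0],"hand":30},{"offset":[0.078,0,0.322],"twist":[0,0,0],"hand":30},{"offset":[0.078,0,0.322],"twist":[0,0,0],"hand":30},{"offset":[0.078,0,0.322],"twist":[0,0,0],"hand":30},{"offset":[0.078,0,0.322],"twist":[0,0,0],"hand":30},{"offset":[0.078,0,0.322],"twist":[0,0,0],"hand":30},{"offset":[0.078,0,0.322],"twist":[0,0,0],"hand":30},{"offset":[0.078,0,0.322],"twist":[0,0,0],"hand":30},{"offset":[0.078,0,0.322],"twist":[0,0,0],"hand":30}]'
python3 -m jog '[{"offset":[0,0,0],"twist":[0,0,0],"hand":58},{"offset":[0,0,0],"twist":[0,0,0],"hand":58},{"offset":[0,0,0],"twist":[0,0,0],"hand":58},{"offset":[0,0,0],"twist":[0,0,0],"hand":58},{"offset":[0,0,0],"twist":[0,0,0],"hand":58},{"offset":[0,0,0],"twist":[0,0,0],"hand":58},{"offset":[0,0,-0.6],"twist":[0,0,0],"hand":58},{"offset":[0,0,-1],"twist":[0,0,0],"hand":58},{"offset":[0,0,-1],"twist":[0,0,0],"hand":58},{"offset":[0,0,-1],"twist":[0,0,0],"hand":58}]'
python3 -m jog '[{"offset":[0,0,-1],"twist":[0,0,0],"hand":58},{"offset":[0,0,-1],"twist":[0,0,0],"hand":58},{"offset":[0,0,-1],"twist":[0,0,0],"hand":58},{"offset":[0,0,-1],"twist":[0,0,0],"hand":58},{"offset":[0,0,0],"twist":[0,0,0],"hand":58},{"offset":[0,0,0],"twist":[0,0,0],"hand":58},{"offset":[0,0,0],"twist":[0,0,0],"hand":58},{"offset":[0,0,0],"twist":[0,0,0],"hand":58},{"offset":[0,0,0],"twist":[0,0,0],"hand":58},{"offset":[0,0,0],"twist":[0,0,0],"hand":58}]'
cat >> h.py <<'E'
def wire(s,im,x0,y0,k,foot,u,n,L):
    e=np.cross(n,u)
    for o in (0,L):
        c=[foot+u*o+20*(a*e+b*n) for a,b in((-1,-1),(1,-1),(1,1),(-1,1))]
        p=np.array([(px(s,q)-[x0,y0]+.5)*k for q in c]).astype(int); cv2.polylines(im,[p],True,(0,0,255),1)
    for a,b in((-1,1),(1,1)):
        q=[foot+20*(a*e+b*n),foot+20*(a*e+b*n)+u*L]; p=[tuple(((px(s,z)-[x0,y0]+.5)*k).astype(int).tolist()) for z in q]; cv2.line(im,p[0],p[1],(0,0,255),1)
E
python3 - <<'E'
from h import *
st()
s=eyes.snapshot("scene");im=crop(s["color"],(250,205),45,500)
for i,L in((0,95),(1,112),(2,130)): wire(s,im,205,160,500/90,G(i)+20*N,U,N,L)
cv2.imwrite("pics/m5.png",im)
E
```

```text
clock: 27.57
ee_pos: [452.1, 85.1, 90.6]
tool_rot: [-180.0, -25.1, -171.9]
force: [1.1, 0.2, 6.5]
opening: 39.7
clock: 28.4
ee_pos: [490.8, 90.7, 173.8]
tool_rot: [-180.0, -25.1, -171.9]
force: [0.4, -0.1, -0.4]
opening: 57.7
clock: 29.23
ee_pos: [532.1, 96.6, 262.7]
tool_rot: [-180.0, -25.2, -171.9]
force: [0.2, 0.1, 0.1]
opening: 58.1
t 29.23 tcp [532.1  96.6 262.7] [-180.   -25.2 -171.9] F [0.2 0.1 0.1] open 58.1 q [  4.  30.  83.  -2.  92. -94.]
```

View pics/m5.png

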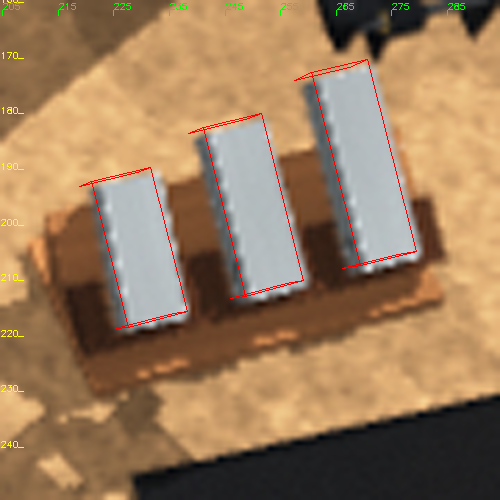

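All three sockets match the predicted parked wireframes within about 1 px, with feet at (230,217), (252,212) and (273,207). Next is short into the tray, so I plan the mouth-end grasp.

Run:
```python
from h import *
A=now()
B=plan(A,tgt(place(0,75,0,100),188.1,-45),n=20,tag="pre")
M=expm(logm(np.linalg.inv(A)@B).real/20);P=A.copy()
for k in range(20):
    P=P@M
    if k%5==4: print(P[:3,3].round(0), P[:3,2].round(2))
C=plan(B,tgt(place(0,75,0),188.1,-45),n=10,tag="in")
```

```text
pre rows 20 offset [0.333, -0.32, 0.176] twist [-0.0, -0.0612, 0.0] -> [413. -82. 159.]
[492.  50. 255.] [-0.13 -0.02 -0.99]
[456.   5. 233.] [ 0.17  0.02 -0.99]
[429. -39. 200.] [ 0.46  0.06 -0.89]
[413. -82. 159.] [ 0.7   0.1  -0.71]
in rows 10 offset [0.0, -0.0, 0.4] twist [0.0, 0.0, 0.0] -> [483. -72.  88.]
```

```bash
python3 -m jog '[{"offset":[0.333,-0.32,0.176],"twist":[0,-0.0612,0],"hand":58},{"offset":[0.333,-0.32,0.176],"twist":[0,-0.0612,0],"hand":58},{"offset":[0.333,-0.32,0.176],"twist":[0,-0.0612,0],"hand":58},{"offset":[0.333,-0.32,0.176],"twist":[0,-0.0612,0],"hand":58},{"offset":[0.333,-0.32,0.176],"twist":[0,-0.0612,0],"hand":58},{"offset":[0.333,-0.32,0.176],"twist":[0,-0.0612,0],"hand":58},{"offset":[0.333,-0.32,0.176],"twist":[0,-0.0612,0],"hand":58},{"offset":[0.333,-0.32,0.176],"twist":[0,-0.0612,0],"hand":58},{"offset":[0.333,-0.32,0.176],"twist":[0,-0.0612,0],"hand":58},{"offset":[0.333,-0.32,0.176],"twist":[0,-0.0612,0],"hand":58}]'
python3 -m jog '[{"offset":[0.333,-0.32,0.176],"twist":[0,-0.0612,0],"hand":58},{"offset":[0.333,-0.32,0.176],"twist":[0,-0.0612,0],"hand":58},{"offset":[0.333,-0.32,0.176],"twist":[0,-0.0612,0],"hand":58},{"offset":[0.333,-0.32,0.176],"twist":[0,-0.0612,0],"hand":58},{"offset":[0.333,-0.32,0.176],"twist":[0,-0.0612,0],"hand":58},{"offset":[0.333,-0.32,0.176],"twist":[0,-0.0612,0],"hand":58},{"offset":[0.333,-0.32,0.176],"twist":[0,-0.0612,0],"hand":58},{"offset":[0.333,-0.32,0.176],"twist":[0,-0.0612,0],"hand":58},{"offset":[0.333,-0.32,0.176],"twist":[0,-0.0612,0],"hand":58},{"offset":[0.333,-0.32,0.176],"twist":[0,-0.0612,0],"hand":58}]'
python3 - <<'E'
from h import *
st()
plan(now(),tgt(place(0,75,0),188.1,-45),n=10,tag="in")
t=eyes.snapshot("top");s=eyes.snapshot("scene")
im=crop(t["color"],(258,200),40,400)
x0,y0=218,160
for i,L in((0,95),(1,112),(2,130)): wire(t,im,x0,y0,5,G(i)+20*N,U,N,L)
cv2.imwrite("pics/m6.png",np.hstack([im,crop(s["color"],(250,200),40,400)]))
E
```

```text
clock: 30.12
ee_pos: [456.2, 4.6, 233.8]
tool_rot: [-179.9, 10.2, -171.9]
force: [-0.1, 0.3, 0.5]
opening: 58.1
clock: 30.95
ee_pos: [436.1, -19.9, 250.7]
tool_rot: [-176.6, 36.4, -173.6]
force: [0.5, -0.8, 0.1]
opening: 57.7
t 30.95 tcp [436.1 -19.9 250.7] [-176.6   36.4 -173.6] F [ 0.5 -0.8  0.1] open 57.7 q [ -18.   -0.  134.   45.   16. -154.]
in rows 10 offset [0.299, -0.21, 0.609] twist [-0.0079, -0.0151, -0.0018] -> [483. -72.  88.]
```

View pics/m6.png

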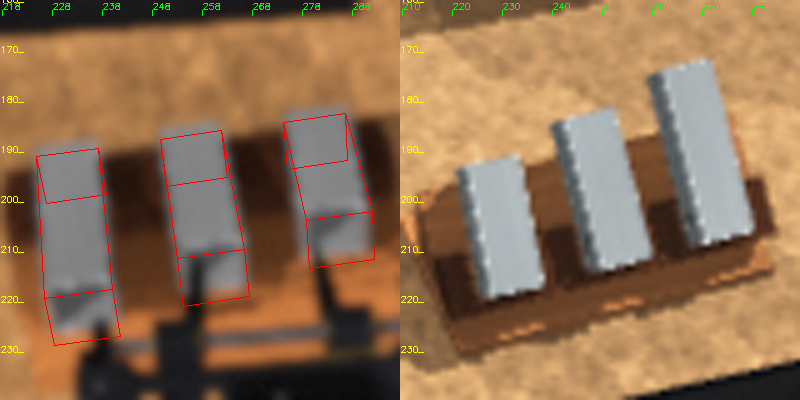

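The top view shows open mouths up the slope on all three, which confirms the parking. The steep tool pose sits at the wrist singularity, so I'll use 25° forward tilt instead of 45°.

Run:
```python
from h import *
A=now()
B=plan(A,tgt(place(0,75,0),188.1,-25,back=90),n=10,tag="pre")
C=plan(B,tgt(place(0,75,0),188.1,-25),n=8,tag="in")
```

```text
pre rows 10 offset [0.187, -0.225, 0.293] twist [-0.0074, 0.0198, -0.003] -> [440. -78. 166.]
in rows 8 offset [-0.0, -0.0, 0.45] twist [-0.0, 0.0, -0.0] -> [478. -73.  84.]
```

```bash
python3 -m jog '[{"offset":[0.05,-0.1,-0.2],"twist":[-0.0,0.03,0],"hand":58},{"offset":[0.05,-0.1,-0.2],"twist":[0,0.03,0],"hand":58},{"offset":[0.05,-0.1,-0.2],"twist":[0,0.03,0],"hand":58},{"offset":[0.05,-0.1,0],"twist":[0,0.03,0],"hand":58},{"offset":[0.05,-0.1,0],"twist":[0,0.03,0],"hand":58},{"offset":[0.05,-0.1,0],"twist":[0,0.03,0],"hand":58},{"offset":[0,0,0],"twist":[0,0,0],"hand":58},{"offset":[0,0,0],"twist":[0,0,0],"hand":58},{"offset":[0,0,0],"twist":[0,0,0],"hand":58},{"offset":[0,0,0],"twist":[0,0,0],"hand":58}]'
python3 - <<'E'
from h import *
st()
A=now()
B=plan(A,tgt(place(0,75,0),188.1,-25,back=90),n=10,tag="pre")
E
```

```text
clock: 31.88
ee_pos: [421.9, -36.1, 258.1]
tool_rot: [-177.1, 25.9, -174.4]
force: [0.1, -0.3, 0.5]
opening: 57.9
t 31.88 tcp [421.9 -36.1 258.1] [-177.1   25.9 -174.4] F [ 0.1 -0.3  0.5] open 57.9 q [ -19.   -1.  127.   16.   29. -126.]
pre rows 10 offset [0.111, -0.165, 0.361] twist [-0.0069, 0.0014, -0.004] -> [440. -78. 166.]
```

```bash
python3 -m jog '[{"offset":[0.111,-0.165,0.361],"twist":[-0.0069,0.0014,-0.004],"hand":58},{"offset":[0.111,-0.165,0.361],"twist":[-0.0069,0.0014,-0.004],"hand":58},{"offset":[0.111,-0.165,0.361],"twist":[-0.0069,0.0014,-0.004],"hand":58},{"offset":[0.111,-0.165,0.361],"twist":[-0.0069,0.0014,-0.004],"hand":58},{"offset":[0.111,-0.165,0.361],"twist":[-0.0069,0.0014,-0.004],"hand":58},{"offset":[0.111,-0.165,0.361],"twist":[-0.0069,0.0014,-0.004],"hand":58},{"offset":[0.111,-0.165,0.361],"twist":[-0.0069,0.0014,-0.004],"hand":58},{"offset":[0.111,-0.165,0.361],"twist":[-0.0069,0.0014,-0.004],"hand":58},{"offset":[0.111,-0.165,0.361],"twist":[-0.0069,0.0014,-0.004],"hand":58},{"offset":[0.111,-0.165,0.361],"twist":[-0.0069,0.0014,-0.004],"hand":58}]'
python3 - <<'E'
from h import *
st()
B=plan(now(),tgt(place(0,75,0),188.1,-25),n=8,tag="in")
E
```

```text
clock: 32.72
ee_pos: [445.1, -72.1, 175.4]
tool_rot: [-179.5, 23.9, -172.2]
force: [-0.1, -0.4, -0.0]
opening: 58.1
t 32.72 tcp [445.1 -72.1 175.4] [-179.5   23.9 -172.2] F [-0.1 -0.4 -0. ] open 58.1 q [ -25.   11.  130.   35.   22. -154.]
in rows 8 offset [0.042, -0.023, 0.482] twist [-0.0013, -0.0024, -0.0006] -> [478. -73.  84.]
```

```bash
python3 -m jog '[{"offset":[0,0,-0.8],"twist":[0,0.03,0],"hand":58},{"offset":[0,0,-0.8],"twist":[0,0.03,0],"hand":58},{"offset":[0,0,-0.8],"twist":[0,0.03,0],"hand":58},{"offset":[0,0,-0.8],"twist":[0,0.03,0],"hand":58},{"offset":[0,0,0],"twist":[0,0,0.12],"hand":58},{"offset":[0,0,0],"twist":[0,0,0.12],"hand":58},{"offset":[0,0,0],"twist":[0,0,0.12],"hand":58},{"offset":[0,0,0],"twist":[0,0,0.12],"hand":58},{"offset":[0,0,0],"twist":[0,0,0.12],"hand":58},{"offset":[0,0,0],"twist":[0,0,0.12],"hand":58}]'
python3 -m jog '[{"offset":[0,0,0],"twist":[0,0,0.12],"hand":58},{"offset":[0,0,0],"twist":[0,0,0.12],"hand":58},{"offset":[0,0,0],"twist":[0,0,0.12],"hand":58},{"offset":[0,0,0],"twist":[0,0,0.12],"hand":58},{"offset":[0,0,0],"twist":[0,0,0.12],"hand":58},{"offset":[0,0,0],"twist":[0,0,0.12],"hand":58},{"offset":[0,0,0],"twist":[0,0,0.12],"hand":58},{"offset":[0,0,0],"twist":[0,0,0.12],"hand":58},{"offset":[0,0,0],"twist":[0,0,0.12],"hand":58},{"offset":[0,0,0],"twist":[0,0,0.12],"hand":58}]'
python3 -m jog '[{"offset":[0,0,0],"twist":[0,0,0.12],"hand":58},{"offset":[0,0,0],"twist":[0,0,0.12],"hand":58},{"offset":[0,0,0],"twist":[0,0,0.12],"hand":58},{"offset":[0,0,0],"twist":[0,0,0.12],"hand":58},{"offset":[0,0,0],"twist":[0,0,0.12],"hand":58},{"offset":[0,0,0],"twist":[0,0,0.12],"hand":58},{"offset":[0,0,0],"twist":[0,0,0.12],"hand":58},{"offset":[0,0,0],"twist":[0,0,0.12],"hand":58},{"offset":[0,0,0],"twist":[0,0,0.12],"hand":58},{"offset":[0,0,0],"twist":[0,0,0.12],"hand":58}]'
python3 - <<'E'
from h import *
st()
B=plan(now(),tgt(place(0,75,0),8.1,25,back=60),n=10,tag="pre")
plan(B,tgt(place(0,75,0),8.1,25),n=5,tag="in")
B=plan(now(),tgt(place(0,75,0),8.1,20,back=60),n=10,tag="pre20")
plan(B,tgt(place(0,75,0),8.1,20),n=5,tag="in20")
E
```

```text
clock: 33.55
ee_pos: [416.2, -75.2, 250.4]
tool_rot: [168.8, 13.0, 144.9]
force: [0.3, -0.4, 0.5]
opening: 57.9
clock: 34.38
ee_pos: [416.2, -75.2, 250.4]
tool_rot: [163.8, -5.4, 78.2]
force: [-0.2, -0.7, -0.2]
opening: 58.0
clock: 35.22
ee_pos: [416.2, -75.2, 250.4]
tool_rot: [179.2, -17.0, 8.7]
force: [0.4, 0.5, 0.2]
opening: 57.8
t 35.22 tcp [416.2 -75.2 250.4] [179.2 -17.    8.7] F [0.4 0.5 0.2] open 57.8 q [-25.   3. 122.  13.  41.  47.]
pre rows 10 offset [-0.023, 0.022, 0.47] twist [0.0009, 0.0139, 0.0011] -> [453. -76. 139.]
in rows 5 offset [0.0, -0.0, 0.48] twist [0.0, -0.0, -0.0] -> [478. -73.  84.]
pre20 rows 10 offset [0.009, 0.022, 0.469] twist [0.001, 0.0051, 0.0011] -> [456. -76. 140.]
in20 rows 5 offset [-0.0, -0.0, 0.48] twist [0.0, 0.0, -0.0] -> [476. -73.  84.]
```

```bash
python3 -m jog '[{"offset":[0.009,0.022,0.469],"twist":[0.001,0.0051,0.0011],"hand":58},{"offset":[0.009,0.022,0.469],"twist":[0.001,0.0051,0.0011],"hand":58},{"offset":[0.009,0.022,0.469],"twist":[0.001,0.0051,0.0011],"hand":58},{"offset":[0.009,0.022,0.469],"twist":[0.001,0.0051,0.0011],"hand":58},{"offset":[0.009,0.022,0.469],"twist":[0.001,0.0051,0.0011],"hand":58},{"offset":[0.009,0.022,0.469],"twist":[0.001,0.0051,0.0011],"hand":58},{"offset":[0.009,0.022,0.469],"twist":[0.001,0.0051,0.0011],"hand":58},{"offset":[0.009,0.022,0.469],"twist":[0.001,0.0051,0.0011],"hand":58},{"offset":[0.009,0.022,0.469],"twist":[0.001,0.0051,0.0011],"hand":58},{"offset":[0.009,0.022,0.469],"twist":[0.001,0.0051,0.0011],"hand":58}]'
python3 - <<'E'
from h import *
st()
plan(now(),tgt(place(0,75,0),8.1,20),n=5,tag="in20")
E
```

```text
clock: 36.05
ee_pos: [456.1, -75.7, 139.3]
tool_rot: [179.9, -20.0, 8.5]
force: [-0.5, -0.1, 0.4]
opening: 58.2
t 36.05 tcp [456.1 -75.7 139.3] [179.9 -20.    8.5] F [-0.5 -0.1  0.4] open 58.2 q [-24.  17. 128.  32.  20.  29.]
in20 rows 5 offset [0.001, 0.001, 0.475] twist [-0.0001, 0.0, 0.0012] -> [476. -73.  84.]
```

```bash
python3 -m jog '[{"offset":[0,0,0.475],"twist":[0,0,0],"hand":58},{"offset":[0,0,0.475],"twist":[0,0,0],"hand":58},{"offset":[0,0,0.475],"twist":[0,0,0],"hand":58},{"offset":[0,0,0.475],"twist":[0,0,0],"hand":58},{"offset":[0,0,0.475],"twist":[0,0,0],"hand":58},{"offset":[0,0,0],"twist":[0,0,0],"hand":58},{"offset":[0,0,0],"twist":[0,0,0],"hand":30},{"offset":[0,0,0],"twist":[0,0,0],"hand":30},{"offset":[0,0,0],"twist":[0,0,0],"hand":30},{"offset":[0,0,0],"twist":[0,0,0],"hand":30}]'
python3 -m jog '[{"offset":[0,0,0],"twist":[0,0,0],"hand":30},{"offset":[0,0,0],"twist":[0,0,0],"hand":30},{"offset":[0,0,0],"twist":[0,0,0],"hand":30},{"offset":[0,0,0],"twist":[0,0,0],"hand":30},{"offset":[0,0,0],"twist":[0,0,0],"hand":30},{"offset":[0.2,0,-0.5],"twist":[0,0,0],"hand":30},{"offset":[0.27,0,-0.75],"twist":[0,0,0],"hand":30},{"offset":[0.27,0,-0.75],"twist":[0,0,0],"hand":30},{"offset":[0.27,0,-0.75],"twist":[0,0,0],"hand":30},{"offset":[0.27,0,-0.75],"twist":[0,0,0],"hand":30}]'
cat >> h.py <<'E'
TR=np.array([664.2,40.5,4.]);ty=np.radians(3.4);TX=np.array([np.cos(ty),np.sin(ty),0]);TY=np.array([-TX[1],TX[0],0])
def slot(i): return TR+80*(i-1)*TY
E
python3 - <<'E'
from h import *
st()
A=now()
B=plan(A,tgt(slot(0)+(75+90)*Z,3.4,-25),n=20,tag="above tray")
M=expm(logm(np.linalg.inv(A)@B).real/20);P=A.copy()
for k in range(20):
    P=P@M
    if k%5==4: print(P[:3,3].round(0), P[:3,2].round(2))
C=plan(B,tgt(slot(0)+(75+2)*Z,3.4,-25),n=10,tag="down")
E
```

```text
clock: 36.88
ee_pos: [475.8, -72.8, 84.6]
tool_rot: [180.0, -20.0, 8.3]
force: [0.7, 1.2, -0.7]
opening: 40.0
clock: 37.72
ee_pos: [475.1, -72.8, 177.7]
tool_rot: [180.0, -19.9, 8.3]
force: [0.4, -0.8, -1.9]
opening: 40.4
t 37.72 tcp [475.1 -72.8 177.7] [180.  -19.9   8.3] F [ 0.4 -0.8 -1.9] open 40.4 q [-22.  14. 124.  22.  27.  41.]
above tray rows 20 offset [0.388, -0.026, 0.043] twist [0.0002, -0.0391, 0.0044] -> [661. -40. 152.]
[522. -63. 185.] [ 0.15  0.02 -0.99]
[570. -54. 184.] [-0.05  0.   -1.  ]
[617. -46. 172.] [-0.24 -0.01 -0.97]
[661. -40. 152.] [-0.42 -0.03 -0.91]
down rows 10 offset [0.149, -0.0, 0.319] twist [-0.0, 0.0, 0.0] -> [661. -40.  64.]
```

```bash
python3 -m jog '[{"offset":[0.388,-0.026,0.043],"twist":[0,-0.0391,0.0044],"hand":30},{"offset":[0.388,-0.026,0.043],"twist":[0,-0.0391,0.0044],"hand":30},{"offset":[0.388,-0.026,0.043],"twist":[0,-0.0391,0.0044],"hand":30},{"offset":[0.388,-0.026,0.043],"twist":[0,-0.0391,0.0044],"hand":30},{"offset":[0.388,-0.026,0.043],"twist":[0,-0.0391,0.0044],"hand":30},{"offset":[0.388,-0.026,0.043],"twist":[0,-0.0391,0.0044],"hand":30},{"offset":[0.388,-0.026,0.043],"twist":[0,-0.0391,0.0044],"hand":30},{"offset":[0.388,-0.026,0.043],"twist":[0,-0.0391,0.0044],"hand":30},{"offset":[0.388,-0.026,0.043],"twist":[0,-0.0391,0.0044],"hand":30},{"offset":[0.388,-0.026,0.043],"twist":[0,-0.0391,0.0044],"hand":30}]'
python3 -m jog '[{"offset":[0.388,-0.026,0.043],"twist":[0,-0.0391,0.0044],"hand":30},{"offset":[0.388,-0.026,0.043],"twist":[0,-0.0391,0.0044],"hand":30},{"offset":[0.388,-0.026,0.043],"twist":[0,-0.0391,0.0044],"hand":30},{"offset":[0.388,-0.026,0.043],"twist":[0,-0.0391,0.0044],"hand":30},{"offset":[0.388,-0.026,0.043],"twist":[0,-0.0391,0.0044],"hand":30},{"offset":[0.388,-0.026,0.043],"twist":[0,-0.0391,0.0044],"hand":30},{"offset":[0.388,-0.026,0.043],"twist":[0,-0.0391,0.0044],"hand":30},{"offset":[0.388,-0.026,0.043],"twist":[0,-0.0391,0.0044],"hand":30},{"offset":[0.388,-0.026,0.043],"twist":[0,-0.0391,0.0044],"hand":30},{"offset":[0.388,-0.026,0.043],"twist":[0,-0.0391,0.0044],"hand":30}]'
python3 - <<'E'
from h import *
st()
C=plan(now(),tgt(slot(0)+(75+2)*Z,3.4,-25),n=10,tag="down")
s=eyes.snapshot("scene")
# where the socket's foot should appear: compare tilt
g=now()[:3,3]-18.8*now()[:3,2]; print(g)
im=crop(s["color"],px(s,g-30*Z),35,600);x0,y0=(px(s,g-30*Z)-35).astype(int)
wire(s,im,x0,y0,600/70,g-75*Z,Z,-TX,95)
cv2.imwrite("pics/m7.png",im)
E
```

```text
clock: 38.55
ee_pos: [571.1, -54.1, 182.9]
tool_rot: [-179.6, 2.6, 5.8]
force: [-0.1, 0.1, -3.1]
opening: 40.6
clock: 39.38
ee_pos: [662.2, -40.0, 151.1]
tool_rot: [179.7, 25.0, 3.3]
force: [-0.0, 0.1, -2.7]
opening: 40.0
t 39.38 tcp [662.2 -40.  151.1] [179.7  25.    3.3] F [-0.   0.1 -2.7] open 40.0 q [-7. 46. 69. -5. 90. 80.]
down rows 10 offset [0.143, -0.002, 0.318] twist [0.0003, -0.0, -0.0002] -> [661. -40.  64.]
[670.98162525 -39.19131728 166.07613372]
```

View pics/m7.png

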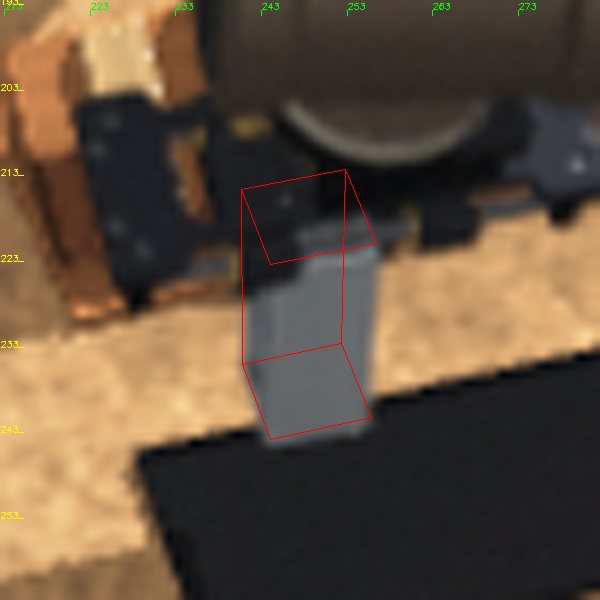

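The held socket matches an upright wireframe, foot at (249,240). I'll lower and release.

```bash
python3 -m jog '[{"offset":[0.143,0,0.318],"twist":[0,0,0],"hand":30},{"offset":[0.143,0,0.318],"twist":[0,0,0],"hand":30},{"offset":[0.143,0,0.318],"twist":[0,0,0],"hand":30},{"offset":[0.143,0,0.318],"twist":[0,0,0],"hand":30},{"offset":[0.143,0,0.318],"twist":[0,0,0],"hand":30},{"offset":[0.143,0,0.318],"twist":[0,0,0],"hand":30},{"offset":[0.143,0,0.318],"twist":[0,0,0],"hand":30},{"offset":[0.143,0,0.318],"twist":[0,0,0],"hand":30},{"offset":[0.143,0,0.318],"twist":[0,0,0],"hand":30},{"offset":[0.143,0,0.318],"twist":[0,0,0],"hand":30}]'
python3 -m jog '[{"offset":[0,0,0],"twist":[0,0,0],"hand":30},{"offset":[0,0,0],"twist":[0,0,0],"hand":58},{"offset":[0,0,0],"twist":[0,0,0],"hand":58},{"offset":[0,0,0],"twist":[0,0,0],"hand":58},{"offset":[0,0,0],"twist":[0,0,0],"hand":58},{"offset":[0,0,0],"twist":[0,0,0],"hand":58},{"offset":[0,0,-0.3],"twist":[0,0,0],"hand":58},{"offset":[0,0,-0.8],"twist":[0,0,0],"hand":58},{"offset":[0,0,-0.8],"twist":[0,0,0],"hand":58},{"offset":[0,0,-0.8],"twist":[0,0,0],"hand":58}]'
python3 - <<'E'
from h import *
st()
A=now()
B=plan(A,tgt(place(1,92,0)+110*Z,8.1,15),n=20,tag="pre")
M=expm(logm(np.linalg.inv(A)@B).real/20);P=A.copy()
for k in range(20):
    P=P@M
    if k%5==4: print(P[:3,3].round(0), P[:3,2].round(2))
plan(B,tgt(place(1,92,0),8.1,15),n=10,tag="in")
E
```

```text
clock: 40.27
ee_pos: [661.8, -42.2, 66.0]
tool_rot: [179.5, 24.8, 3.2]
force: [5.7, -12.1, 54.0]
opening: 39.8
clock: 41.1
ee_pos: [689.8, -38.3, 127.2]
tool_rot: [179.8, 24.9, 3.3]
force: [0.7, -0.2, -0.2]
opening: 57.8
t 41.1 tcp [689.8 -38.3 127.2] [179.8  24.9   3.3] F [ 0.7 -0.2 -0.2] open 57.8 q [-7. 49. 65. -4. 90. 81.]
pre rows 20 offset [-0.489, -0.133, -0.109] twist [-0.0002, 0.0348, -0.0042] -> [452.   4. 205.]
[637. -25. 162.] [-0.26 -0.02 -0.97]
[578. -14. 187.] [-0.09 -0.   -1.  ]
[516.  -4. 201.] [ 0.09  0.02 -1.  ]
[452.   4. 205.] [ 0.26  0.04 -0.97]
in rows 10 offset [-0.114, -0.0, 0.425] twist [-0.0, 0.0, 0.0] -> [452.   4.  95.]
```

```bash
python3 - <<'E'
from h import *
A=now()
B=plan(A,tgt(place(1,92,2)+100*Z,8.1,20),n=20,tag="pre")
E
python3 -m jog '[{"offset":[-0.2,-0.13,-0.6],"twist":[0,0.035,-0.0042],"hand":58},{"offset":[-0.489,-0.133,-0.109],"twist":[0,0.0375,-0.0042],"hand":58},{"offset":[-0.489,-0.133,-0.109],"twist":[0,0.0375,-0.0042],"hand":58},{"offset":[-0.489,-0.133,-0.109],"twist":[0,0.0375,-0.0042],"hand":58},{"offset":[-0.489,-0.133,-0.109],"twist":[0,0.0375,-0.0042],"hand":58},{"offset":[-0.489,-0.133,-0.109],"twist":[0,0.0375,-0.0042],"hand":58},{"offset":[-0.489,-0.133,-0.109],"twist":[0,0.0375,-0.0042],"hand":58},{"offset":[-0.489,-0.133,-0.109],"twist":[0,0.0375,-0.0042],"hand":58},{"offset":[-0.489,-0.133,-0.109],"twist":[0,0.0375,-0.0042],"hand":58},{"offset":[-0.489,-0.133,-0.109],"twist":[0,0.0375,-0.0042],"hand":58}]'
python3 - <<'E'
from h import *
st()
A=now()
B=plan(A,tgt(place(1,92,2)+100*Z,8.1,20),n=10,tag="pre")
E
```

```text
pre rows 20 offset [-0.48, -0.133, -0.113] twist [0.0, 0.0391, -0.0042] -> [455.   5. 197.]
clock: 41.93
ee_pos: [588.4, -13.1, 193.3]
tool_rot: [-179.6, 3.3, 5.8]
force: [1.2, -0.7, 0.0]
opening: 57.9
t 41.93 tcp [588.4 -13.1 193.3] [-179.6    3.3    5.8] F [ 1.2 -0.7  0. ] open 57.9 q [-8. 28. 94. -0. 62. 77.]
pre rows 10 offset [-0.521, -0.135, -0.079] twist [-0.0, 0.0407, -0.0042] -> [455.   5. 197.]
```

```bash
python3 -m jog '[{"offset":[-0.521,-0.135,-0.079],"twist":[0,0.0407,-0.0042],"hand":58},{"offset":[-0.521,-0.135,-0.079],"twist":[0,0.0407,-0.0042],"hand":58},{"offset":[-0.521,-0.135,-0.079],"twist":[0,0.0407,-0.0042],"hand":58},{"offset":[-0.521,-0.135,-0.079],"twist":[0,0.0407,-0.0042],"hand":58},{"offset":[-0.521,-0.135,-0.079],"twist":[0,0.0407,-0.0042],"hand":58},{"offset":[-0.521,-0.135,-0.079],"twist":[0,0.0407,-0.0042],"hand":58},{"offset":[-0.521,-0.135,-0.079],"twist":[0,0.0407,-0.0042],"hand":58},{"offset":[-0.521,-0.135,-0.079],"twist":[0,0.0407,-0.0042],"hand":58},{"offset":[-0.521,-0.135,-0.079],"twist":[0,0.0407,-0.0042],"hand":58},{"offset":[-0.521,-0.135,-0.079],"twist":[0,0.0407,-0.0042],"hand":58}]'
python3 - <<'E'
from h import *
st()
A=now()
B=plan(A,tgt(place(1,92,2),8.1,20),n=10,tag="in")
t=eyes.snapshot("top");s=eyes.snapshot("scene")
S=s["color"].astype(int);m=((S.max(2)-S.min(2)<25)&(S.min(2)>120)).astype(np.uint8);m[:,:205]=0;m[:,295:]=0;m[:160]=0;m[250:]=0
for c in cv2.findContours(m,cv2.RETR_EXTERNAL,cv2.CHAIN_APPROX_NONE)[0]:
    if cv2.contourArea(c)>40: print(cv2.boundingRect(c))
for i,L in((1,112),(2,130)): print([px(s,G(i)+40*N+L*a*U).round(0) for a in(0,1)])
E
```

```text
clock: 42.77
ee_pos: [454.6, 4.7, 197.0]
tool_rot: [180.0, -20.0, 8.1]
force: [0.6, 0.4, 0.0]
opening: 58.5
t 42.77 tcp [454.6   4.7 197. ] [180.  -20.    8.1] F [0.6 0.4 0. ] open 58.5 q [-12.  10. 126.  15.  27.  58.]
in rows 10 offset [-0.137, -0.0, 0.376] twist [0.0, -0.0, 0.0] -> [455.   5.  97.]
(242, 182, 18, 32)
(262, 172, 19, 37)
[array([254., 211.]), array([246., 181.])]
[array([274., 206.]), array([266., 171.])]
```

```bash
python3 -m jog '[{"offset":[-0.137,0,0.376],"twist":[0,0,0],"hand":58},{"offset":[-0.137,0,0.376],"twist":[0,0,0],"hand":58},{"offset":[-0.137,0,0.376],"twist":[0,0,0],"hand":58},{"offset":[-0.137,0,0.376],"twist":[0,0,0],"hand":58},{"offset":[-0.137,0,0.376],"twist":[0,0,0],"hand":58},{"offset":[-0.137,0,0.376],"twist":[0,0,0],"hand":58},{"offset":[-0.137,0,0.376],"twist":[0,0,0],"hand":58},{"offset":[-0.137,0,0.376],"twist":[0,0,0],"hand":58},{"offset":[-0.137,0,0.376],"twist":[0,0,0],"hand":58},{"offset":[-0.137,0,0.376],"twist":[0,0,0],"hand":58}]'
python3 -m jog '[{"offset":[0,0,0],"twist":[0,0,0],"hand":30},{"offset":[0,0,0],"twist":[0,0,0],"hand":30},{"offset":[0,0,0],"twist":[0,0,0],"hand":30},{"offset":[0,0,0],"twist":[0,0,0],"hand":30},{"offset":[0,0,0],"twist":[0,0,0],"hand":30},{"offset":[0,0,0],"twist":[0,0,0],"hand":30},{"offset":[0,0,0],"twist":[0,0,0],"hand":30},{"offset":[0,0,0],"twist":[0,0,0],"hand":30},{"offset":[0.2,0,-0.5],"twist":[0,0,0],"hand":30},{"offset":[0.27,0,-0.75],"twist":[0,0,0],"hand":30}]'
python3 -m jog '[{"offset":[0.27,0,-0.75],"twist":[0,0,0],"hand":30},{"offset":[0.27,0,-0.75],"twist":[0,0,0],"hand":30},{"offset":[0.27,0,-0.75],"twist":[0,0,0],"hand":30},{"offset":[0.27,0,-0.75],"twist":[0,0,0],"hand":30},{"offset":[0,0,0],"twist":[0,0,0],"hand":30},{"offset":[0,0,0],"twist":[0,0,0],"hand":30},{"offset":[0,0,0],"twist":[0,0,0],"hand":30},{"offset":[0,0,0],"twist":[0,0,0],"hand":30},{"offset":[0,0,0],"twist":[0,0,0],"hand":30},{"offset":[0,0,0],"twist":[0,0,0],"hand":30}]'
python3 - <<'E'
from h import *
st()
A=now()
# check the standing short socket: steel pixels in top view near slot0 top
t=eyes.snapshot("top");print("slot0 top px",px(t,slot(0)+95*Z))
T=t["color"].astype(int);m=((T.max(2)-T.min(2)<25)&(T.min(2)>70)).astype(np.uint8);m[:,:230]=0;m[:,310:]=0;m[:110]=0;m[185:]=0
for c in cv2.findContours(m,cv2.RETR_EXTERNAL,cv2.CHAIN_APPROX_NONE)[0]:
    if cv2.contourArea(c)>20: print(cv2.boundingRect(c))
B=plan(A,tgt(slot(1)+(92+85)*Z,3.4,-25),n=20,tag="above tray")
C=plan(B,tgt(slot(1)+(92+5)*Z,3.4,-25),n=10,tag="down")
E
```

```text
clock: 43.7
ee_pos: [456.0, 4.7, 96.1]
tool_rot: [-179.9, -19.9, 8.1]
force: [-0.6, -0.4, 0.0]
opening: 58.5
clock: 44.53
ee_pos: [453.6, 4.7, 128.4]
tool_rot: [-179.9, -19.5, 8.0]
force: [0.3, 0.6, -3.6]
opening: 40.1
clock: 45.37
ee_pos: [454.7, 4.7, 208.4]
tool_rot: [-179.9, -19.7, 8.1]
force: [0.7, 0.1, -2.7]
opening: 39.8
t 45.37 tcp [454.7   4.7 208.4] [-179.9  -19.7    8.1] F [ 0.7  0.1 -2.7] open 39.8 q [-12.   9. 125.  14.  29.  59.]
slot0 top px [273.01407203 139.93478046]
(250, 181, 13, 4)
(266, 132, 16, 18)
above tray rows 20 offset [0.421, -0.028, 0.08] twist [0.0001, -0.039, 0.0042] -> [656.  40. 164.]
down rows 10 offset [0.135, -0.0, 0.29] twist [-0.0, 0.0, 0.0] -> [656.  40.  84.]
```

```bash
python3 -m jog '[{"offset":[0.421,-0.028,0.08],"twist":[0,-0.039,0.0042],"hand":30},{"offset":[0.421,-0.028,0.08],"twist":[0,-0.039,0.0042],"hand":30},{"offset":[0.421,-0.028,0.08],"twist":[0,-0.039,0.0042],"hand":30},{"offset":[0.421,-0.028,0.08],"twist":[0,-0.039,0.0042],"hand":30},{"offset":[0.421,-0.028,0.08],"twist":[0,-0.039,0.0042],"hand":30},{"offset":[0.421,-0.028,0.08],"twist":[0,-0.039,0.0042],"hand":30},{"offset":[0.421,-0.028,0.08],"twist":[0,-0.039,0.0042],"hand":30},{"offset":[0.421,-0.028,0.08],"twist":[0,-0.039,0.0042],"hand":30},{"offset":[0.421,-0.028,0.08],"twist":[0,-0.039,0.0042],"hand":30},{"offset":[0.421,-0.028,0.08],"twist":[0,-0.039,0.0042],"hand":30}]'
python3 -m jog '[{"offset":[0.421,-0.028,0.08],"twist":[0,-0.039,0.0042],"hand":30},{"offset":[0.421,-0.028,0.08],"twist":[0,-0.039,0.0042],"hand":30},{"offset":[0.421,-0.028,0.08],"twist":[0,-0.039,0.0042],"hand":30},{"offset":[0.421,-0.028,0.08],"twist":[0,-0.039,0.0042],"hand":30},{"offset":[0.421,-0.028,0.08],"twist":[0,-0.039,0.0042],"hand":30},{"offset":[0.421,-0.028,0.08],"twist":[0,-0.039,0.0042],"hand":30},{"offset":[0.421,-0.028,0.08],"twist":[0,-0.039,0.0042],"hand":30},{"offset":[0.421,-0.028,0.08],"twist":[0,-0.039,0.0042],"hand":30},{"offset":[0.421,-0.028,0.08],"twist":[0,-0.039,0.0042],"hand":30},{"offset":[0.421,-0.028,0.08],"twist":[0,-0.039,0.0042],"hand":30}]'
python3 - <<'E'
from h import *
st()
C=plan(now(),tgt(slot(1)+(92+5)*Z,3.4,-25),n=10,tag="down")
E
```

```text
clock: 46.25
ee_pos: [560.3, 24.8, 206.9]
tool_rot: [-179.6, 2.6, 5.7]
force: [0.0, 1.0, -2.9]
opening: 39.7
clock: 47.08
ee_pos: [657.2, 39.9, 164.2]
tool_rot: [179.8, 25.0, 3.3]
force: [0.8, -1.0, -2.8]
opening: 39.8
t 47.08 tcp [657.2  39.9 164.2] [179.8  25.    3.3] F [ 0.8 -1.  -2.8] open 39.8 q [-1. 45. 69. -2. 91. 86.]
down rows 10 offset [0.132, -0.001, 0.292] twist [0.0002, -0.0, -0.0001] -> [656.  40.  84.]
```

```bash
python3 -m jog '[{"offset":[0.132,0,0.292],"twist":[0,0,0],"hand":30},{"offset":[0.132,0,0.292],"twist":[0,0,0],"hand":30},{"offset":[0.132,0,0.292],"twist":[0,0,0],"hand":30},{"offset":[0.132,0,0.292],"twist":[0,0,0],"hand":30},{"offset":[0.132,0,0.292],"twist":[0,0,0],"hand":30},{"offset":[0.132,0,0.292],"twist":[0,0,0],"hand":30},{"offset":[0.132,0,0.292],"twist":[0,0,0],"hand":30},{"offset":[0.132,0,0.292],"twist":[0,0,0],"hand":30},{"offset":[0.132,0,0.292],"twist":[0,0,0],"hand":30},{"offset":[0.132,0,0.292],"twist":[0,0,0],"hand":30}]'; python3 -m jog '[{"offset":[0,0,0],"twist":[0,0,0],"hand":30},{"offset":[0.01,0,0.02],"twist":[0,0,0],"hand":30},{"offset":[0.01,0,0.02],"twist":[0,0,0],"hand":30},{"offset":[0,0,0],"twist":[0,0,0],"hand":30},{"offset":[0,0,0],"twist":[0,0,0],"hand":30},{"offset":[0,0,0],"twist":[0,0,0],"hand":30},{"offset":[0,0,0],"twist":[0,0,0],"hand":30},{"offset":[0,0,0],"twist":[0,0,0],"hand":30},{"offset":[0,0,0],"twist":[0,0,0],"hand":30},{"offset":[0,0,0],"twist":[0,0,0],"hand":30}]'
```

```text
clock: 47.92
ee_pos: [655.8, 39.5, 84.5]
tool_rot: [179.8, 24.9, 3.3]
force: [-0.2, -1.1, -3.7]
opening: 39.9
clock: 48.75
ee_pos: [655.8, 39.5, 84.1]
tool_rot: [179.8, 24.9, 3.3]
force: [0.5, 0.1, -3.9]
opening: 39.7
```

```bash
python3 -m jog '[{"offset":[0.017,0,0.036],"twist":[0,0,0],"hand":30},{"offset":[0.017,0,0.036],"twist":[0,0,0],"hand":30},{"offset":[0,0,0],"twist":[0,0,0],"hand":30},{"offset":[0.017,0,0.036],"twist":[0,0,0],"hand":30},{"offset":[0,0,0],"twist":[0,0,0],"hand":30},{"offset":[0,0,0],"twist":[0,0,0],"hand":30},{"offset":[0,0,0],"twist":[0,0,0],"hand":30},{"offset":[0,0,0],"twist":[0,0,0],"hand":30},{"offset":[0,0,0],"twist":[0,0,0],"hand":30},{"offset":[0,0,0],"twist":[0,0,0],"hand":30}]'
```

```text
clock: 49.58
ee_pos: [656.1, 39.4, 83.5]
tool_rot: [179.8, 24.8, 3.3]
force: [-1.2, -0.5, 14.0]
opening: 40.2
```

Contact, with a light 14 N. I'll release and go for the tall one.

```bash
python3 -m jog '[{"offset":[0,0,0],"twist":[0,0,0],"hand":30},{"offset":[0,0,0],"twist":[0,0,0],"hand":58},{"offset":[0,0,0],"twist":[0,0,0],"hand":58},{"offset":[0,0,0],"twist":[0,0,0],"hand":58},{"offset":[0,0,0],"twist":[0,0,0],"hand":58},{"offset":[0,0,0],"twist":[0,0,0],"hand":58},{"offset":[0,0,-0.3],"twist":[0,0,0],"hand":58},{"offset":[0,0,-0.8],"twist":[0,0,0],"hand":58},{"offset":[0,0,-0.8],"twist":[0,0,0],"hand":58},{"offset":[0,0,-0.8],"twist":[0,0,0],"hand":58}]'
python3 - <<'E'
from h import *
st()
A=now()
B=plan(A,A@mat(R.identity(),[20,0,-45]),n=3,tag="up")
B=plan(B,tgt(place(2,110,2)+100*Z,8.1,20),n=20,tag="pre")
C=plan(B,tgt(place(2,110,2),8.1,20),n=10,tag="in")
E
```

```text
clock: 50.42
ee_pos: [684.7, 41.4, 143.5]
tool_rot: [179.8, 24.9, 3.3]
force: [-0.3, 1.2, -0.7]
opening: 58.2
t 50.42 tcp [684.7  41.4 143.5] [179.8  24.9   3.3] F [-0.3  1.2 -0.7] open 58.2 q [-1. 48. 65. -2. 92. 86.]
up rows 3 offset [0.267, -0.0, -0.6] twist [-0.0, -0.0, -0.0] -> [722.  44. 176.]
pre rows 20 offset [-0.59, -0.134, -0.032] twist [-0.0, 0.0392, -0.0042] -> [431.  82. 210.]
in rows 10 offset [-0.137, -0.0, 0.376] twist [0.0, 0.0, -0.0] -> [431.  82. 110.]
```

```bash
python3 -m jog '[{"offset":[-0.4,0,-0.9],"twist":[0,0,0],"hand":58},{"offset":[-0.4,0,-0.9],"twist":[0,0,0],"hand":58},{"offset":[-0.4,0,-0.9],"twist":[0,0,0],"hand":58},{"offset":[0,0,0],"twist":[0,0,0],"hand":58},{"offset":[0,0,0],"twist":[0,0,0],"hand":58},{"offset":[0,0,0],"twist":[0,0,0],"hand":58},{"offset":[0,0,0],"twist":[0,0,0],"hand":58},{"offset":[0,0,0],"twist":[0,0,0],"hand":58},{"offset":[0,0,0],"twist":[0,0,0],"hand":58},{"offset":[0,0,0],"twist":[0,0,0],"hand":58}]'
python3 - <<'E'
from h import *
st()
B=plan(now(),tgt(place(2,110,2)+100*Z,8.1,20),n=20,tag="pre")
E
```

```text
clock: 51.25
ee_pos: [685.3, 41.6, 215.6]
tool_rot: [179.8, 24.9, 3.3]
force: [-1.1, -0.1, 0.7]
opening: 58.0
t 51.25 tcp [685.3  41.6 215.6] [179.8  24.9   3.3] F [-1.1 -0.1  0.7] open 58.0 q [-1. 45. 61. -2. 99. 86.]
pre rows 20 offset [-0.51, -0.13, 0.045] twist [-0.0, 0.0392, -0.0042] -> [431.  82. 210.]
```

```bash
python3 -m jog '[{"offset":[-0.51,-0.13,0.045],"twist":[0,0.0392,-0.0042],"hand":58},{"offset":[-0.51,-0.13,0.045],"twist":[0,0.0392,-0.0042],"hand":58},{"offset":[-0.51,-0.13,0.045],"twist":[0,0.0392,-0.0042],"hand":58},{"offset":[-0.51,-0.13,0.045],"twist":[0,0.0392,-0.0042],"hand":58},{"offset":[-0.51,-0.13,0.045],"twist":[0,0.0392,-0.0042],"hand":58},{"offset":[-0.51,-0.13,0.045],"twist":[0,0.0392,-0.0042],"hand":58},{"offset":[-0.51,-0.13,0.045],"twist":[0,0.0392,-0.0042],"hand":58},{"offset":[-0.51,-0.13,0.045],"twist":[0,0.0392,-0.0042],"hand":58},{"offset":[-0.51,-0.13,0.045],"twist":[0,0.0392,-0.0042],"hand":58},{"offset":[-0.51,-0.13,0.045],"twist":[0,0.0392,-0.0042],"hand":58}]'
python3 -m jog '[{"offset":[-0.51,-0.13,0.045],"twist":[0,0.0392,-0.0042],"hand":58},{"offset":[-0.51,-0.13,0.045],"twist":[0,0.0392,-0.0042],"hand":58},{"offset":[-0.51,-0.13,0.045],"twist":[0,0.0392,-0.0042],"hand":58},{"offset":[-0.51,-0.13,0.045],"twist":[0,0.0392,-0.0042],"hand":58},{"offset":[-0.51,-0.13,0.045],"twist":[0,0.0392,-0.0042],"hand":58},{"offset":[-0.51,-0.13,0.045],"twist":[0,0.0392,-0.0042],"hand":58},{"offset":[-0.51,-0.13,0.045],"twist":[0,0.0392,-0.0042],"hand":58},{"offset":[-0.51,-0.13,0.045],"twist":[0,0.0392,-0.0042],"hand":58},{"offset":[-0.51,-0.13,0.045],"twist":[0,0.0392,-0.0042],"hand":58},{"offset":[-0.51,-0.13,0.045],"twist":[0,0.0392,-0.0042],"hand":58}]'
cat >> h.py <<'E'
def blobs(s,lo,x0,x1,y0,y1,a=20):
    T=s["color"].astype(int);m=((T.max(2)-T.min(2)<25)&(T.min(2)>lo)).astype(np.uint8);m[:,:x0]=0;m[:,x1:]=0;m[:y0]=0;m[y1:]=0
    for c in cv2.findContours(m,cv2.RETR_EXTERNAL,cv2.CHAIN_APPROX_NONE)[0]:
        if cv2.contourArea(c)>a: print(cv2.boundingRect(c))
E
python3 - <<'E'
from h import *
st()
plan(now(),tgt(place(2,110,2),8.1,20),n=10,tag="in")
s=eyes.snapshot("scene");t=eyes.snapshot("top")
blobs(s,120,205,295,160,250);print([px(s,G(2)+40*N+130*a*U).round(0) for a in(0,1)])
blobs(t,70,215,310,110,170);print(px(t,slot(0)+95*Z),px(t,slot(1)+112*Z))
E
```

```text
clock: 52.08
ee_pos: [557.2, 64.4, 237.9]
tool_rot: [-179.6, 2.3, 5.7]
force: [0.2, -0.1, 0.2]
opening: 58.2
clock: 52.92
ee_pos: [430.2, 82.1, 210.0]
tool_rot: [-180.0, -20.2, 8.1]
force: [0.7, 0.1, -0.2]
opening: 58.2
t 52.92 tcp [430.2  82.1 210. ] [-180.   -20.2    8.1] F [ 0.7  0.1 -0.2] open 58.2 q [  0.   7. 127.   6.  27.  78.]
in rows 10 offset [-0.136, -0.0, 0.378] twist [-0.0, -0.0004, -0.0] -> [431.  82. 110.]
(263, 172, 18, 37)
[array([274., 206.]), array([266., 171.])]
(266, 132, 15, 18)
(241, 132, 15, 20)
[273.01407203 139.93478046] [247.53545628 140.19593707]
```

```bash
python3 -m jog '[{"offset":[-0.136,0,0.378],"twist":[0,0,0],"hand":58},{"offset":[-0.136,0,0.378],"twist":[0,0,0],"hand":58},{"offset":[-0.136,0,0.378],"twist":[0,0,0],"hand":58},{"offset":[-0.136,0,0.378],"twist":[0,0,0],"hand":58},{"offset":[-0.136,0,0.378],"twist":[0,0,0],"hand":58},{"offset":[-0.136,0,0.378],"twist":[0,0,0],"hand":58},{"offset":[-0.136,0,0.378],"twist":[0,0,0],"hand":58},{"offset":[-0.136,0,0.378],"twist":[0,0,0],"hand":58},{"offset":[-0.136,0,0.378],"twist":[0,0,0],"hand":58},{"offset":[-0.136,0,0.378],"twist":[0,0,0],"hand":58}]'
python3 -m jog '[{"offset":[0,0,0],"twist":[0,0,0],"hand":30},{"offset":[0,0,0],"twist":[0,0,0],"hand":30},{"offset":[0,0,0],"twist":[0,0,0],"hand":30},{"offset":[0,0,0],"twist":[0,0,0],"hand":30},{"offset":[0,0,0],"twist":[0,0,0],"hand":30},{"offset":[0,0,0],"twist":[0,0,0],"hand":30},{"offset":[0,0,0],"twist":[0,0,0],"hand":30},{"offset":[0,0,0],"twist":[0,0,0],"hand":30},{"offset":[0.2,0,-0.5],"twist":[0,0,0],"hand":30},{"offset":[0.27,0,-0.75],"twist":[0,0,0],"hand":30}]'
python3 -m jog '[{"offset":[0.27,0,-0.75],"twist":[0,0,0],"hand":30},{"offset":[0.27,0,-0.75],"twist":[0,0,0],"hand":30},{"offset":[0.27,0,-0.75],"twist":[0,0,0],"hand":30},{"offset":[0.27,0,-0.75],"twist":[0,0,0],"hand":30},{"offset":[0.27,0,-0.75],"twist":[0,0,0],"hand":30},{"offset":[0.27,0,-0.75],"twist":[0,0,0],"hand":30},{"offset":[0,0,0],"twist":[0,0,0],"hand":30},{"offset":[0,0,0],"twist":[0,0,0],"hand":30},{"offset":[0,0,0],"twist":[0,0,0],"hand":30},{"offset":[0,0,0],"twist":[0,0,0],"hand":30}]'
python3 - <<'E'
from h import *
st()
B=plan(now(),tgt(slot(2)+(110+85)*Z,3.4,-25),n=20,tag="above tray")
C=plan(B,tgt(slot(2)+(110+5)*Z,3.4,-25),n=10,tag="down")
E
```

```text
clock: 53.85
ee_pos: [432.5, 82.2, 109.2]
tool_rot: [-180.0, -20.1, 8.1]
force: [0.1, 0.7, 0.6]
opening: 57.5
clock: 54.68
ee_pos: [430.2, 82.0, 141.7]
tool_rot: [-180.0, -19.8, 8.0]
force: [-0.2, 0.9, -4.3]
opening: 39.9
clock: 55.52
ee_pos: [430.4, 82.0, 261.0]
tool_rot: [-179.9, -19.9, 8.1]
force: [0.0, -0.5, -3.0]
opening: 39.5
t 55.52 tcp [430.4  82.  261. ] [-179.9  -19.9    8.1] F [ 0.  -0.5 -3. ] open 39.5 q [  0.   2. 122.   4.  36.  79.]
above tray rows 20 offset [0.463, -0.028, 0.151] twist [0.0001, -0.0392, 0.0042] -> [652. 120. 182.]
down rows 10 offset [0.135, -0.0, 0.29] twist [-0.0, 0.0, 0.0] -> [652. 120. 102.]
```

```bash
python3 -m jog '[{"offset":[0.463,-0.028,0.151],"twist":[0,-0.0392,0.0042],"hand":30},{"offset":[0.463,-0.028,0.151],"twist":[0,-0.0392,0.0042],"hand":30},{"offset":[0.463,-0.028,0.151],"twist":[0,-0.0392,0.0042],"hand":30},{"offset":[0.463,-0.028,0.151],"twist":[0,-0.0392,0.0042],"hand":30},{"offset":[0.463,-0.028,0.151],"twist":[0,-0.0392,0.0042],"hand":30},{"offset":[0.463,-0.028,0.151],"twist":[0,-0.0392,0.0042],"hand":30},{"offset":[0.463,-0.028,0.151],"twist":[0,-0.0392,0.0042],"hand":30},{"offset":[0.463,-0.028,0.151],"twist":[0,-0.0392,0.0042],"hand":30},{"offset":[0.463,-0.028,0.151],"twist":[0,-0.0392,0.0042],"hand":30},{"offset":[0.463,-0.028,0.151],"twist":[0,-0.0392,0.0042],"hand":30}]'
python3 -m jog '[{"offset":[0.463,-0.028,0.151],"twist":[0,-0.0392,0.0042],"hand":30},{"offset":[0.463,-0.028,0.151],"twist":[0,-0.0392,0.0042],"hand":30},{"offset":[0.463,-0.028,0.151],"twist":[0,-0.0392,0.0042],"hand":30},{"offset":[0.463,-0.028,0.151],"twist":[0,-0.0392,0.0042],"hand":30},{"offset":[0.463,-0.028,0.151],"twist":[0,-0.0392,0.0042],"hand":30},{"offset":[0.463,-0.028,0.151],"twist":[0,-0.0392,0.0042],"hand":30},{"offset":[0.463,-0.028,0.151],"twist":[0,-0.0392,0.0042],"hand":30},{"offset":[0.463,-0.028,0.151],"twist":[0,-0.0392,0.0042],"hand":30},{"offset":[0.463,-0.028,0.151],"twist":[0,-0.0392,0.0042],"hand":30},{"offset":[0.463,-0.028,0.151],"twist":[0,-0.0392,0.0042],"hand":30}]'
python3 - <<'E'
from h import *
st()
C=plan(now(),tgt(slot(2)+(110+5)*Z,3.4,-25),n=10,tag="down")
E
```

```text
clock: 56.35
ee_pos: [549.5, 103.9, 243.7]
tool_rot: [-179.6, 2.6, 5.7]
force: [0.2, -0.3, -1.8]
opening: 40.0
clock: 57.18
ee_pos: [652.7, 119.6, 181.5]
tool_rot: [179.8, 25.1, 3.3]
force: [-0.0, -0.5, -2.2]
opening: 39.7
t 57.18 tcp [652.7 119.6 181.5] [179.8  25.1   3.3] F [-0.  -0.5 -2.2] open 39.7 q [ 5. 44. 67.  0. 94. 91.]
down rows 10 offset [0.131, -0.002, 0.29] twist [0.0002, 0.0002, -0.0002] -> [652. 120. 102.]
```

```bash
python3 -m jog '[{"offset":[0.131,0,0.29],"twist":[0,0,0],"hand":30},{"offset":[0.131,0,0.29],"twist":[0,0,0],"hand":30},{"offset":[0.131,0,0.29],"twist":[0,0,0],"hand":30},{"offset":[0.131,0,0.29],"twist":[0,0,0],"hand":30},{"offset":[0.131,0,0.29],"twist":[0,0,0],"hand":30},{"offset":[0.131,0,0.29],"twist":[0,0,0],"hand":30},{"offset":[0.131,0,0.29],"twist":[0,0,0],"hand":30},{"offset":[0.131,0,0.29],"twist":[0,0,0],"hand":30},{"offset":[0.131,0,0.29],"twist":[0,0,0],"hand":30},{"offset":[0.131,0,0.29],"twist":[0,0,0],"hand":30}]'
python3 -m jog '[{"offset":[0.017,0,0.036],"twist":[0,0,0],"hand":30},{"offset":[0.017,0,0.036],"twist":[0,0,0],"hand":30},{"offset":[0,0,0],"twist":[0,0,0],"hand":30},{"offset":[0,0,0],"twist":[0,0,0],"hand":30},{"offset":[0,0,0],"twist":[0,0,0],"hand":30},{"offset":[0,0,0],"twist":[0,0,0],"hand":30},{"offset":[0,0,0],"twist":[0,0,0],"hand":30},{"offset":[0,0,0],"twist":[0,0,0],"hand":30},{"offset":[0,0,0],"twist":[0,0,0],"hand":30},{"offset":[0,0,0],"twist":[0,0,0],"hand":30}]'
```

```text
clock: 58.02
ee_pos: [651.5, 119.2, 103.6]
tool_rot: [179.8, 24.9, 3.3]
force: [0.5, 0.5, -3.1]
opening: 40.0
clock: 58.85
ee_pos: [651.5, 119.2, 102.3]
tool_rot: [179.8, 24.9, 3.3]
force: [0.2, 0.2, -3.7]
opening: 39.5
```

```bash
python3 -m jog '[{"offset":[0.017,0,0.036],"twist":[0,0,0],"hand":30},{"offset":[0.017,0,0.036],"twist":[0,0,0],"hand":30},{"offset":[0,0,0],"twist":[0,0,0],"hand":30},{"offset":[0,0,0],"twist":[0,0,0],"hand":30},{"offset":[0,0,0],"twist":[0,0,0],"hand":30},{"offset":[0,0,0],"twist":[0,0,0],"hand":30},{"offset":[0,0,0],"twist":[0,0,0],"hand":30},{"offset":[0,0,0],"twist":[0,0,0],"hand":30},{"offset":[0,0,0],"twist":[0,0,0],"hand":30},{"offset":[0,0,0],"twist":[0,0,0],"hand":30}]'
```

```text
clock: 59.68
ee_pos: [651.6, 119.2, 101.9]
tool_rot: [179.8, 24.8, 3.3]
force: [-2.2, -0.7, 8.9]
opening: 39.6
```

```bash
python3 -m jog '[{"offset":[0,0,0],"twist":[0,0,0],"hand":58},{"offset":[0,0,0],"twist":[0,0,0],"hand":58},{"offset":[0,0,0],"twist":[0,0,0],"hand":58},{"offset":[0,0,0],"twist":[0,0,0],"hand":58},{"offset":[0,0,0],"twist":[0,0,0],"hand":58},{"offset":[0,0,0],"twist":[0,0,0],"hand":58},{"offset":[0,0,-0.3],"twist":[0,0,0],"hand":58},{"offset":[0,0,-0.8],"twist":[0,0,0],"hand":58},{"offset":[0,0,-0.8],"twist":[0,0,0],"hand":58},{"offset":[0,0,-0.8],"twist":[0,0,0],"hand":58}]'
python3 -m jog '[{"offset":[-0.4,0,-0.9],"twist":[0,0,0],"hand":58},{"offset":[-0.4,0,-0.9],"twist":[0,0,0],"hand":58},{"offset":[-0.4,0,-0.9],"twist":[0,0,0],"hand":58},{"offset":[-0.4,0,-0.9],"twist":[0,0,0],"hand":58},{"offset":[-0.4,0,-0.9],"twist":[0,0,0],"hand":58},{"offset":[-0.4,0,-0.9],"twist":[0,0,0],"hand":58},{"offset":[-0.9,0,-0.4],"twist":[0,0.05,0],"hand":58},{"offset":[-0.9,0,-0.2],"twist":[0,0.05,0],"hand":58},{"offset":[-0.9,0,-0.2],"twist":[0,0.05,0],"hand":58},{"offset":[-0.9,0,0],"twist":[0,0.05,0],"hand":58}]'
python3 - <<'E'
from h import *
import pickle
st()
s=eyes.snapshot("scene");t=eyes.snapshot("top");pickle.dump((t,s),open("s1.pkl","wb"))
blobs(t,70,190,310,110,175);print([px(t,slot(i)+L*Z).round(0) for i,L in((0,95),(1,112),(2,130))])
def ov(sn,c,half,size):
    im=crop(sn["color"],c,half,size);x0=max(0,min(512-2*half,int(c[0]-half)));y0=max(0,min(384-2*half,int(c[1]-half)));k=size/2/half
    for x,y,z0,z1 in((594.5,337.6,6,236),):
        p=[tuple(((px(sn,[x,y,z])-[x0,y0]+.5)*k).astype(int).tolist()) for z in(z0,z1)];cv2.line(im,p[0],p[1],(0,0,255),1)
    return im
cv2.imwrite("pics/b1.png",np.hstack([ov(t,(148,160),22,400),ov(s,(350,197),30,400)]))
E
```

```text
clock: 60.52
ee_pos: [680.3, 121.1, 162.9]
tool_rot: [179.8, 24.9, 3.3]
force: [0.7, 0.6, 0.8]
opening: 57.8
clock: 61.35
ee_pos: [605.5, 117.2, 361.1]
tool_rot: [179.8, 13.2, 3.3]
force: [1.1, 0.6, 0.3]
opening: 58.1
t 61.35 tcp [605.5 117.2 361.1] [179.8  13.2   3.3] F [1.1 0.6 0.3] open 58.1 q [ 5. 28. 69.  0. 96. 91.]
(240, 132, 16, 21)
(266, 131, 15, 20)
[array([273., 140.]), array([248., 140.]), array([221., 140.])]
```

View pics/b1.png

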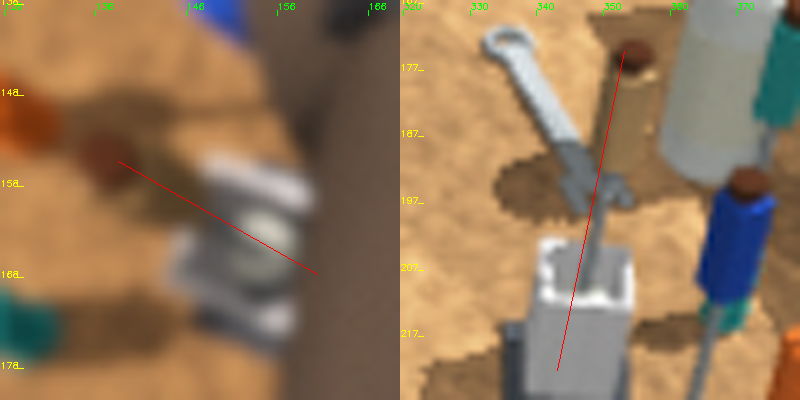

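Picture 14 shows the brush in the holder: handle end at top px (137.3,155.1) and scene px (354.7,174.3), bristle head top at top px (154.4,164.5), handle foot at scene px (352.5,190.5). I'll fit its pose.

Run:
```python
from h import *
import pickle
from scipy.optimize import least_squares
t,s=pickle.load(open("s1.pkl","rb"))
obs=[(t,230,(137.3,155.1),1),(s,230,(354.7,174.3),1),(t,60,(154.4,164.5),.7),(s,155,(352.5,190.5),.7)]
def pt(p,d):
    a=np.array([p[2],p[3],1]);a/=np.linalg.norm(a);return np.array([p[0],p[1],8])+d*a
f=lambda p:np.hstack([wt*(px(sn,pt(p,d))-uv) for sn,d,uv,wt in obs])
r=least_squares(f,[594,337,0,0]);p=r.x
print(p.round(3),r.fun.round(2),"tip",pt(p,0).round(1),"190:",pt(p,190).round(1),"230",pt(p,230).round(1),"155",pt(p,155).round(1))
print("holder top",w(t,155.7,164.6,80).round(1),w(s,347.3,207.5,80).round(1))
# lookalike tops
for n,u in(("orange",(106,139)),("blue1",(107,114)),("blue2",(135,126)),("teal",(106,166))): print(n,w(t,*u,220).round(0))
```

```text
[ 5.96665e+02  3.43132e+02 -4.00000e-03 -8.00000e-03] [-0.4  -0.43 -0.22 -0.45 -0.38 -0.16 -0.97  0.02] tip [596.7 343.1   8. ] 190: [596.  341.7 198. ] 230 [595.8 341.4 238. ] 155 [596.1 341.9 163. ]
holder top [593.5 333.3  80. ] [594.7 342.   80. ]
orange [644. 436. 220.]
blue1 [716. 436. 220.]
blue2 [681. 355. 220.]
teal [567. 432. 220.]
```

Run:
```python
from h import *
B=plan(now(),tgt([596,342,330],75,0),n=20,tag="pre")
plan(B,tgt([596,342,199],75,0),n=10,tag="in")
```

```text
pre rows 20 offset [0.291, -0.385, 0.079] twist [-0.007, 0.01, -0.0622] -> [596. 342. 311.]
in rows 10 offset [0.0, 0.0, 0.524] twist [0.0, -0.0, -0.0] -> [596. 342. 180.]
```

```bash
python3 -m jog '[{"offset":[0.291,-0.385,0.079],"twist":[-0.007,0.01,-0.0622],"hand":46},{"offset":[0.291,-0.385,0.079],"twist":[-0.007,0.01,-0.0622],"hand":46},{"offset":[0.291,-0.385,0.079],"twist":[-0.007,0.01,-0.0622],"hand":46},{"offset":[0.291,-0.385,0.079],"twist":[-0.007,0.01,-0.0622],"hand":46},{"offset":[0.291,-0.385,0.079],"twist":[-0.007,0.01,-0.0622],"hand":46},{"offset":[0.291,-0.385,0.079],"twist":[-0.007,0.01,-0.0622],"hand":46},{"offset":[0.291,-0.385,0.079],"twist":[-0.007,0.01,-0.0622],"hand":46},{"offset":[0.291,-0.385,0.079],"twist":[-0.007,0.01,-0.0622],"hand":46},{"offset":[0.291,-0.385,0.079],"twist":[-0.007,0.01,-0.0622],"hand":46},{"offset":[0.291,-0.385,0.079],"twist":[-0.007,0.01,-0.0622],"hand":46}]'
python3 -m jog '[{"offset":[0.291,-0.385,0.079],"twist":[-0.007,0.01,-0.0622],"hand":46},{"offset":[0.291,-0.385,0.079],"twist":[-0.007,0.01,-0.0622],"hand":46},{"offset":[0.291,-0.385,0.079],"twist":[-0.007,0.01,-0.0622],"hand":46},{"offset":[0.291,-0.385,0.079],"twist":[-0.007,0.01,-0.0622],"hand":46},{"offset":[0.291,-0.385,0.079],"twist":[-0.007,0.01,-0.0622],"hand":46},{"offset":[0.291,-0.385,0.079],"twist":[-0.007,0.01,-0.0622],"hand":46},{"offset":[0.291,-0.385,0.079],"twist":[-0.007,0.01,-0.0622],"hand":46},{"offset":[0.291,-0.385,0.079],"twist":[-0.007,0.01,-0.0622],"hand":46},{"offset":[0.291,-0.385,0.079],"twist":[-0.007,0.01,-0.0622],"hand":46},{"offset":[0.291,-0.385,0.079],"twist":[-0.007,0.01,-0.0622],"hand":46}]'
python3 - <<'E'
from h import *
import pickle
st()
plan(now(),tgt([596,342,199],75,0),n=10,tag="in")
t=eyes.snapshot("top");s=eyes.snapshot("scene");pickle.dump((t,s),open("s2.pkl","wb"))
blobs(t,70,190,310,110,175);print([px(t,slot(i)+L*Z).round(1) for i,L in((0,95),(1,112),(2,130))])
E
```

```text
clock: 62.28
ee_pos: [637.5, 230.2, 328.3]
tool_rot: [-177.7, 6.8, 39.6]
force: [0.5, -0.1, -0.1]
opening: 46.1
clock: 63.12
ee_pos: [598.6, 342.4, 306.9]
tool_rot: [-179.7, 0.1, 75.2]
force: [0.7, 0.4, 0.3]
opening: 46.0
t 63.12 tcp [598.6 342.4 306.9] [-1.797e+02  1.000e-01  7.520e+01] F [0.7 0.4 0.3] open 46.0 q [24. 30. 72.  0. 79. 39.]
in rows 10 offset [-0.004, -0.008, 0.507] twist [-0.0006, 0.0001, 0.0003] -> [596. 342. 180.]
(214, 134, 16, 20)
(266, 133, 14, 17)
(241, 132, 14, 20)
[array([273. , 139.9]), array([247.5, 140.2]), array([221.2, 140.4])]
```

Run:
```python
from h import *
import pickle
t,s=pickle.load(open("s2.pkl","rb"))
im=cv2.resize(t["color"][118:168,200:300,::-1],(800,400),interpolation=cv2.INTER_CUBIC)
for i,L in((0,95),(1,112),(2,130)):
    for z in (0,L):
        c=[slot(i)+z*Z+20*(a*TX+b*TY) for a,b in((-1,-1),(1,-1),(1,1),(-1,1))]
        p=np.array([(px(t,q)-[200,118]+.5)*8 for q in c]).astype(int);cv2.polylines(im,[p],True,(0,0,255) if z else (0,255,255),1)
cv2.imwrite("pics/t1.png",im)
```

```text
(no output)
```

View pics/t1.png

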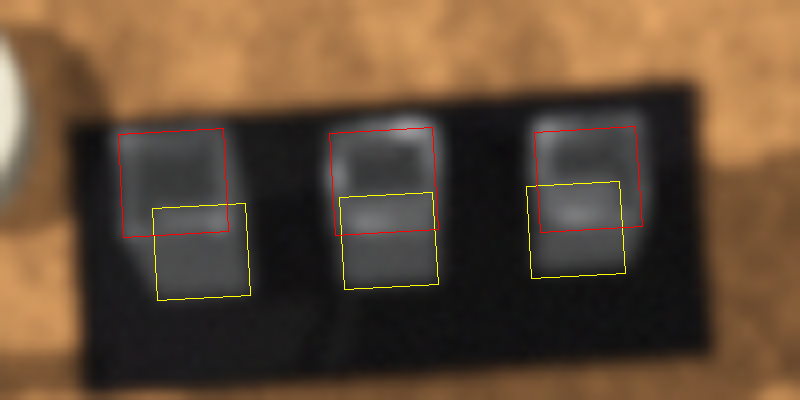

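Picture 15 shows the tall rim matching its wireframe. The middle rim is about 1 px high (+3 mm x) and the short rim about 1.7 px high (+5 mm x). I'll refine that numerically while taking the brush.

```bash
python3 -m jog '[{"offset":[0,0,0.507],"twist":[0,0,0],"hand":46},{"offset":[0,0,0.507],"twist":[0,0,0],"hand":46},{"offset":[0,0,0.507],"twist":[0,0,0],"hand":46},{"offset":[0,0,0.507],"twist":[0,0,0],"hand":46},{"offset":[0,0,0.507],"twist":[0,0,0],"hand":46},{"offset":[0,0,0.507],"twist":[0,0,0],"hand":46},{"offset":[0,0,0.507],"twist":[0,0,0],"hand":46},{"offset":[0,0,0.507],"twist":[0,0,0],"hand":46},{"offset":[0,0,0.507],"twist":[0,0,0],"hand":46},{"offset":[0,0,0.507],"twist":[0,0,0],"hand":46}]' 30
python3 -m jog '[{"offset":[0,0,0],"twist":[0,0,0],"hand":12},{"offset":[0,0,0],"twist":[0,0,0],"hand":12},{"offset":[0,0,0],"twist":[0,0,0],"hand":12},{"offset":[0,0,0],"twist":[0,0,0],"hand":12},{"offset":[0,0,0],"twist":[0,0,0],"hand":12},{"offset":[0,0,0],"twist":[0,0,0],"hand":12},{"offset":[0,0,0],"twist":[0,0,0],"hand":12},{"offset":[0,0,0],"twist":[0,0,0],"hand":12},{"offset":[0,0,0],"twist":[0,0,0],"hand":12},{"offset":[0,0,0],"twist":[0,0,0],"hand":12}]'
python3 - <<'E'
from h import *
import pickle
from scipy.ndimage import map_coordinates
st()
t,s=pickle.load(open("s2.pkl","rb"));g=t["color"].astype(float).mean(2)
a=np.linspace(-1,1,21)
def sq(r,sides):
    o=[]
    for k in sides:
        x,y={0:(1+0*a,a),1:(a,1+0*a),2:(a,-1+0*a),3:(-1+0*a,a)}[k]; o.append(np.c_[x*r,y*r])
    return np.vstack(o)
def samp(c,P):
    q=np.array([px(t,c+p[0]*TX+p[1]*TY) for p in P]);return map_coordinates(g,[q[:,1],q[:,0]],order=1).mean()
for i,L in((0,95),(1,112),(2,130)):
    best=max(((samp(slot(i)+L*Z+np.array([dx,dy,0]),sq(18.5,(0,1,2)))-samp(slot(i)+L*Z+np.array([dx,dy,0]),sq(23,(0,1,2)))),dx,dy) for dx in np.arange(-8,9,1.) for dy in np.arange(-8,9,1.))
    print(i,best,(slot(i)+[best[1],best[2],0]).round(1))
E
```

```text
clock: 64.05
ee_pos: [598.5, 341.1, 179.8]
tool_rot: [-179.7, 0.1, 74.8]
force: [1.1, 0.2, 0.5]
opening: 46.0
clock: 64.88
ee_pos: [598.0, 341.8, 181.3]
tool_rot: [-179.8, 0.0, 75.0]
force: [-0.2, 0.4, 5.0]
opening: 23.9
t 64.88 tcp [598.  341.8 181.3] [-179.8    0.    75. ] F [-0.2  0.4  5. ] open 23.9 q [24. 35. 81.  0. 64. 39.]
0 (np.float64(33.48169668336652), np.float64(5.0), np.float64(0.0)) [673.9 -39.4   4. ]
1 (np.float64(41.449831300870834), np.float64(3.0), np.float64(0.0)) [667.2  40.5   4. ]
2 (np.float64(22.03721955324822), np.float64(-1.0), np.float64(0.0)) [658.5 120.4   4. ]
```

```bash
python3 -m jog '[{"offset":[0,0,0],"twist":[0,0,0],"hand":12},{"offset":[0,0,0],"twist":[0,0,0],"hand":12},{"offset":[0,0,-0.4],"twist":[0,0,0],"hand":12},{"offset":[0,0,-0.8],"twist":[0,0,0],"hand":12},{"offset":[0,0,-0.8],"twist":[0,0,0],"hand":12},{"offset":[0,0,-0.8],"twist":[0,0,0],"hand":12},{"offset":[0,0,-0.8],"twist":[0,0,0],"hand":12},{"offset":[0,0,-0.8],"twist":[0,0,0],"hand":12},{"offset":[0,0,-0.8],"twist":[0,0,0],"hand":12},{"offset":[0,0,-0.8],"twist":[0,0,0],"hand":12}]'
python3 -m jog '[{"offset":[0,0,-0.8],"twist":[0,0,0],"hand":12},{"offset":[0,0,-0.5],"twist":[0,0,0],"hand":12},{"offset":[0,0,0],"twist":[0,0,0],"hand":12},{"offset":[0,0,0],"twist":[0,0,0],"hand":12},{"offset":[0,0,0],"twist":[0,0,0],"hand":12},{"offset":[0,0,0],"twist":[0,0,0],"hand":12},{"offset":[0,0,0],"twist":[0,0,0],"hand":12},{"offset":[0,0,0],"twist":[0,0,0],"hand":12},{"offset":[0,0,0],"twist":[0,0,0],"hand":12},{"offset":[0,0,0],"twist":[0,0,0],"hand":12}]'
python3 - <<'E'
from h import *
st()
B=plan(now(),tgt([659.5,120.6,365+18.8],75,0),n=20,tag="to tall")
s=eyes.snapshot("scene");p=now()[:3,3]
for d in(-175,-115,-60): print(d,px(s,p+d*Z).round(1))
x,y=px(s,p-145*Z).astype(int)
S=s["color"].astype(int)
for yy in range(y-28,y+22,3): print(yy,S[yy,x-12:x+13].tolist().__str__()[:0],[int(v) for v in S[yy,x-12:x+13].mean(1)])
print("x from",x-12)
# reproject centre line per row
E
```

```text
clock: 65.72
ee_pos: [598.1, 341.6, 331.8]
tool_rot: [-179.7, 0.1, 75.0]
force: [1.0, -0.0, -0.2]
opening: 24.1
clock: 66.55
ee_pos: [598.7, 341.7, 362.6]
tool_rot: [-179.7, 0.1, 75.0]
force: [-0.3, -0.1, -1.8]
opening: 24.2
t 66.55 tcp [598.7 341.7 362.6] [-1.797e+02  1.000e-01  7.500e+01] F [-0.3 -0.1 -1.8] open 24.2 q [24. 29. 66.  0. 86. 39.]
to tall rows 20 offset [-0.396, 0.232, -0.005] twist [-0.0003, 0.0001, -0.0] -> [660. 121. 365.]
-175 [352.5 185.7]
-115 [355.4 172.1]
-60 [358.2 159.1]
150  [163, 166, 173, 180, 182, 178, 169, 170, 177, 176, 176, 171, 166, 166, 162, 171, 167, 130, 94, 98, 108, 120, 129, 147, 173]
153  [162, 160, 167, 171, 174, 174, 171, 168, 167, 166, 168, 171, 171, 168, 160, 160, 168, 158, 105, 118, 160, 166, 166, 169, 173]
156  [180, 176, 168, 164, 165, 159, 156, 163, 168, 163, 162, 164, 173, 176, 178, 174, 160, 114, 106, 137, 170, 170, 167, 165, 164]
159  [169, 169, 174, 173, 171, 169, 163, 160, 165, 170, 169, 175, 176, 172, 165, 160, 136, 100, 127, 166, 161, 161, 164, 169, 196]
162  [173, 174, 178, 176, 167, 167, 170, 173, 175, 171, 167, 167, 164, 164, 
[... 859 characters left out ...]
46, 144, 138, 127, 98, 107, 101, 97, 105, 102, 112, 128, 111, 110, 119, 114, 121, 128, 129, 135]
186  [87, 141, 194, 193, 193, 175, 147, 145, 143, 121, 98, 97, 102, 102, 112, 131, 130, 100, 119, 115, 122, 127, 131, 133, 136]
189  [130, 81, 83, 106, 106, 104, 102, 85, 83, 84, 84, 81, 84, 87, 87, 86, 98, 108, 124, 124, 130, 132, 136, 138, 139]
192  [75, 82, 84, 80, 90, 108, 107, 104, 98, 90, 94, 91, 79, 78, 83, 85, 83, 80, 78, 86, 114, 133, 138, 141, 142]
195  [75, 80, 79, 87, 105, 102, 96, 98, 97, 92, 88, 102, 104, 88, 82, 83, 81, 80, 74, 70, 77, 80, 78, 77, 80]
198  [82, 87, 87, 82, 83, 97, 108, 92, 87, 108, 107, 103, 102, 103, 121, 152, 152, 152, 149, 136, 141, 151, 158, 143, 97]
x from 341
```

The brush hangs vertical on the tool axis: rod at (358.2,159) against the predicted (358.2,159.1). Moving over the tall socket.

```bash
python3 -m jog '[{"offset":[-0.396,0.232,-0.005],"twist":[0,0,0],"hand":12},{"offset":[-0.396,0.232,-0.005],"twist":[0,0,0],"hand":12},{"offset":[-0.396,0.232,-0.005],"twist":[0,0,0],"hand":12},{"offset":[-0.396,0.232,-0.005],"twist":[0,0,0],"hand":12},{"offset":[-0.396,0.232,-0.005],"twist":[0,0,0],"hand":12},{"offset":[-0.396,0.232,-0.005],"twist":[0,0,0],"hand":12},{"offset":[-0.396,0.232,-0.005],"twist":[0,0,0],"hand":12},{"offset":[-0.396,0.232,-0.005],"twist":[0,0,0],"hand":12},{"offset":[-0.396,0.232,-0.005],"twist":[0,0,0],"hand":12},{"offset":[-0.396,0.232,-0.005],"twist":[0,0,0],"hand":12}]'
python3 -m jog '[{"offset":[-0.396,0.232,-0.005],"twist":[0,0,0],"hand":12},{"offset":[-0.396,0.232,-0.005],"twist":[0,0,0],"hand":12},{"offset":[-0.396,0.232,-0.005],"twist":[0,0,0],"hand":12},{"offset":[-0.396,0.232,-0.005],"twist":[0,0,0],"hand":12},{"offset":[-0.396,0.232,-0.005],"twist":[0,0,0],"hand":12},{"offset":[-0.396,0.232,-0.005],"twist":[0,0,0],"hand":12},{"offset":[-0.396,0.232,-0.005],"twist":[0,0,0],"hand":12},{"offset":[-0.396,0.232,-0.005],"twist":[0,0,0],"hand":12},{"offset":[-0.396,0.232,-0.005],"twist":[0,0,0],"hand":12},{"offset":[-0.396,0.232,-0.005],"twist":[0,0,0],"hand":12}]'
python3 - <<'E'
from h import *
st()
plan(now(),tgt([659.5,120.6,300+18.8],75,0),n=5,tag="lower above mouth")
s=eyes.snapshot("scene");p=now()[:3,3]
S=s["color"].astype(int)
for d in(-175,-115,-70): 
    u,v=px(s,p+d*Z);print(d,u.round(1),v.round(1),[int(z) for z in S[int(round(v)),int(u)-9:int(u)+10].mean(1)])
u,v=px(s,slot(2)+134*Z)
print("mouth",u,v,"rows below tip:")
x,y=px(s,p-175*Z).astype(int)
for yy in range(y-4,y+8): print(yy,[int(z) for z in S[yy,x-9:x+10].mean(1)])
print("tall left/right edge at z=70 front:",px(s,slot(2)+70*Z+20*TX-20*TY),px(s,slot(2)+70*Z+20*TX+20*TY))
v=int(px(s,slot(2)+70*Z+20*TX)[1]);u=int(px(s,slot(2)+70*Z+20*TX)[0]);print(u-12,[int(z) for z in S[v,u-12:u+13].mean(1)])
E
```

```text
clock: 67.43
ee_pos: [629.3, 229.9, 364.0]
tool_rot: [-179.7, 0.1, 75.0]
force: [0.9, 0.4, -1.5]
opening: 24.4
clock: 68.27
ee_pos: [659.7, 119.3, 365.1]
tool_rot: [-179.7, 0.1, 75.0]
force: [0.1, 0.0, -1.3]
opening: 24.2
t 68.27 tcp [659.7 119.3 365.1] [-1.797e+02  1.000e-01  7.500e+01] F [ 0.1  0.  -1.3] open 24.2 q [ 5. 27. 69.  0. 85. 20.]
lower above mouth rows 5 offset [0.01, -0.002, 0.521] twist [-0.0011, 0.0003, -0.0001] -> [660. 121. 300.]
-175 295.1 207.1 [164, 162, 166, 170, 165, 161, 161, 136, 111, 111, 117, 116, 109, 133, 167, 183, 180, 176, 172]
-115 296.6 193.4 [164, 174, 181, 186, 179, 172, 167, 161, 200, 209, 185, 195, 240, 247, 233, 165, 168, 181, 180]
-70 297.7 182.5 [185, 186, 179, 168, 173, 184, 179, 178, 176, 156, 111, 118, 156, 172, 175, 161, 152, 150, 156]
mouth 294.7185940566975 218.17233975289025 rows below tip:
203 [175, 181, 184, 183, 180, 180, 163, 103, 97, 110, 112, 107, 114, 127, 146, 184, 179, 166, 159]
204 [173, 173, 173, 176, 178, 181, 163, 101, 100, 96, 95, 102, 108, 111, 149, 186, 181, 174, 170]
205 [161, 163, 171, 175, 175, 177, 160, 99, 99, 110, 
[... 443 characters left out ...]
0 [162, 181, 187, 189, 180, 175, 169, 169, 168, 167, 170, 173, 174, 169, 171, 175, 172, 158, 154]
211 [151, 151, 153, 166, 174, 176, 175, 178, 181, 177, 174, 179, 183, 178, 174, 180, 177, 160, 155]
212 [148, 146, 152, 162, 174, 174, 178, 183, 182, 174, 170, 174, 184, 182, 178, 187, 189, 176, 163]
213 [151, 152, 157, 167, 170, 177, 188, 186, 179, 174, 175, 178, 179, 184, 182, 184, 186, 183, 175]
214 [151, 153, 154, 158, 170, 175, 185, 178, 168, 182, 199, 178, 172, 186, 177, 173, 171, 178, 184]
tall left/right edge at z=70 front: [289.77855814 236.81876932] [300.90578336 234.40686168]
283 [28, 30, 44, 79, 91, 92, 93, 93, 97, 97, 95, 98, 99, 98, 100, 100, 99, 96, 69, 19, 51, 126, 178, 178, 173]
```

```bash
python3 -m jog '[{"offset":[0.02,0,0.4],"twist":[0,0,0],"hand":12},{"offset":[0.01,0,0.4],"twist":[0,0,0],"hand":12},{"offset":[0.01,0,0.4],"twist":[0,0,0],"hand":12},{"offset":[0,0,0.4],"twist":[0,0,0],"hand":12},{"offset":[0,0,0.2],"twist":[0,0,0],"hand":12},{"offset":[0,0,0.2],"twist":[0,0,0],"hand":12},{"offset":[0,0,0.2],"twist":[0,0,0],"hand":12},{"offset":[0,0,0.2],"twist":[0,0,0],"hand":12},{"offset":[0,0,0.2],"twist":[0,0,0],"hand":12},{"offset":[0,0,0.2],"twist":[0,0,0],"hand":12}]'
```

```text
clock: 69.15
ee_pos: [659.3, 121.4, 294.8]
tool_rot: [-179.7, 0.1, 75.0]
force: [1.2, -0.3, -0.9]
opening: 24.3
```

```bash
python3 -m jog '[{"offset":[0,0,0.42],"twist":[0,0,0],"hand":12},{"offset":[0,0,0.42],"twist":[0,0,0],"hand":12},{"offset":[0,0,0.42],"twist":[0,0,0],"hand":12},{"offset":[0,0,0.42],"twist":[0,0,0],"hand":12},{"offset":[0,0,0.42],"twist":[0,0,0],"hand":12},{"offset":[0,0,0.42],"twist":[0,0,0],"hand":12},{"offset":[0,0,0.42],"twist":[0,0,0],"hand":12},{"offset":[0,0,0.42],"twist":[0,0,0],"hand":12},{"offset":[0,0,0.42],"twist":[0,0,0],"hand":12},{"offset":[0,0,0.38],"twist":[0,0,0],"hand":12}]'
python3 -m jog '[{"offset":[0,0,0.04],"twist":[0,0,0],"hand":12},{"offset":[0,0,0.04],"twist":[0,0,0],"hand":12},{"offset":[0,0,0.04],"twist":[0,0,0],"hand":12},{"offset":[0,0,0.04],"twist":[0,0,0],"hand":12},{"offset":[0,0,0],"twist":[0,0,0],"hand":12},{"offset":[0,0,0],"twist":[0,0,0],"hand":12},{"offset":[0,0,0],"twist":[0,0,0],"hand":12},{"offset":[0,0,0],"twist":[0,0,0],"hand":12},{"offset":[0,0,0],"twist":[0,0,0],"hand":12},{"offset":[0,0,0],"twist":[0,0,0],"hand":12}]'
```

```text
clock: 69.98
ee_pos: [658.6, 121.3, 189.9]
tool_rot: [-179.7, 0.1, 75.0]
force: [-0.1, 0.1, -1.9]
opening: 24.3
clock: 70.82
ee_pos: [658.7, 121.4, 187.2]
tool_rot: [-179.7, 0.1, 75.0]
force: [0.5, 0.1, -1.2]
opening: 24.1
```

```bash
python3 -m jog '[{"offset":[0,0,0.04],"twist":[0,0,0],"hand":12},{"offset":[0,0,0.04],"twist":[0,0,0],"hand":12},{"offset":[0,0,0.04],"twist":[0,0,0],"hand":12},{"offset":[0,0,0.04],"twist":[0,0,0],"hand":12},{"offset":[0,0,0],"twist":[0,0,0],"hand":12},{"offset":[0,0,0],"twist":[0,0,0],"hand":12},{"offset":[0,0,0],"twist":[0,0,0],"hand":12},{"offset":[0,0,0],"twist":[0,0,0],"hand":12},{"offset":[0,0,0],"twist":[0,0,0],"hand":12},{"offset":[0,0,0],"twist":[0,0,0],"hand":12}]'
```

```text
clock: 71.65
ee_pos: [659.0, 121.5, 184.3]
tool_rot: [-179.8, 0.0, 75.0]
force: [-1.8, 0.6, 6.6]
opening: 24.2
```

```bash
python3 -m jog '[{"offset":[0,0,-0.5],"twist":[0,0,0],"hand":12},{"offset":[0,0,-0.5],"twist":[0,0,0],"hand":12},{"offset":[0,0,-0.5],"twist":[0,0,0],"hand":12},{"offset":[0,0,-0.5],"twist":[0,0,0],"hand":12},{"offset":[0,0,-0.5],"twist":[0,0,0],"hand":12},{"offset":[0,0,-0.5],"twist":[0,0,0],"hand":12},{"offset":[0,0,0],"twist":[0,0,0],"hand":12},{"offset":[0,0,0],"twist":[0,0,0],"hand":12},{"offset":[0,0,0],"twist":[0,0,0],"hand":12},{"offset":[0,0,0],"twist":[0,0,0],"hand":12}]'
python3 -m jog '[{"offset":[0,0,0.5],"twist":[0,0,0],"hand":12},{"offset":[0,0,0.5],"twist":[0,0,0],"hand":12},{"offset":[0,0,0.5],"twist":[0,0,0],"hand":12},{"offset":[0,0,0.5],"twist":[0,0,0],"hand":12},{"offset":[0,0,0.5],"twist":[0,0,0],"hand":12},{"offset":[0,0,0.4],"twist":[0,0,0],"hand":12},{"offset":[0,0,0.04],"twist":[0,0,0],"hand":12},{"offset":[0,0,0.04],"twist":[0,0,0],"hand":12},{"offset":[0,0,0],"twist":[0,0,0],"hand":12},{"offset":[0,0,0],"twist":[0,0,0],"hand":12}]'
python3 -m jog '[{"offset":[0,0,0],"twist":[0,0,0],"hand":12},{"offset":[0,0,0],"twist":[0,0,0],"hand":12},{"offset":[0,0,0],"twist":[0,0,0],"hand":12},{"offset":[0,0,-0.5],"twist":[0,0,0],"hand":12},{"offset":[0,0,-0.8],"twist":[0,0,0],"hand":12},{"offset":[0,0,-0.9],"twist":[0,0,0],"hand":12},{"offset":[0,0,-0.9],"twist":[0,0,0],"hand":12},{"offset":[0,0,-0.9],"twist":[0,0,0],"hand":12},{"offset":[0,0,-0.9],"twist":[0,0,0],"hand":12},{"offset":[0,0,-0.7],"twist":[0,0,0],"hand":12}]'
python3 - <<'E'
from h import *
st()
B=plan(now(),tgt([667.2,40.9,345+18.8],75,0),n=10,tag="to middle")
t=eyes.snapshot("top");print([px(t,slot(i)+L*Z).round(1) for i,L in((0,95),(1,112))]);blobs(t,70,190,310,110,175)
E
```

```text
clock: 72.48
ee_pos: [658.8, 121.3, 257.0]
tool_rot: [-179.6, 0.1, 75.0]
force: [-0.0, 0.6, -1.3]
opening: 24.6
clock: 73.32
ee_pos: [658.7, 121.4, 184.0]
tool_rot: [-179.7, 0.1, 75.0]
force: [-0.4, 0.1, -1.2]
opening: 21.8
clock: 74.15
ee_pos: [659.5, 121.4, 325.8]
tool_rot: [-179.8, 0.1, 75.0]
force: [0.3, -0.2, -1.1]
opening: 22.2
t 74.15 tcp [659.5 121.4 325.8] [-1.798e+02  1.000e-01  7.500e+01] F [ 0.3 -0.2 -1.1] open 22.2 q [ 5. 28. 73.  0. 80. 20.]
to middle rows 10 offset [-0.303, 0.113, -0.077] twist [-0.0004, 0.0001, -0.0] -> [667.  41. 345.]
[array([273. , 139.9]), array([247.5, 140.2])]
(266, 132, 15, 19)
(241, 132, 15, 21)
```

```bash
cat >> h.py <<'E'
def brushcheck():
    s=eyes.snapshot("scene");p=now()[:3,3];S=s["color"].astype(int)
    for d in(-195,-190,-185,-180,-175,-170,-165,-150,-130,-115,-108,-95,-80,-70):
        u,v=px(s,p+d*Z);i=int(round(u));print(d,u.round(1),v.round(1),i-9,[int(z) for z in S[int(round(v)),i-9:i+10].mean(1)])
E
python3 - <<'E'
from h import *
brushcheck()
E
```

```text
-195 294.9 219.6 286 [143, 119, 97, 112, 111, 97, 99, 99, 99, 100, 99, 94, 84, 86, 108, 162, 196, 173, 164]
-190 295.1 218.5 286 [146, 122, 99, 112, 101, 99, 100, 98, 101, 99, 98, 95, 89, 106, 159, 195, 189, 178, 171]
-185 295.2 217.5 286 [166, 165, 173, 103, 91, 97, 100, 98, 96, 99, 97, 96, 105, 161, 191, 181, 170, 167, 164]
-180 295.3 216.4 286 [162, 155, 158, 143, 182, 212, 173, 128, 99, 105, 100, 104, 118, 159, 188, 177, 171, 172, 167]
-175 295.4 215.3 286 [158, 153, 152, 155, 178, 191, 171, 111, 90, 100, 115, 118, 123, 134, 170, 174, 170, 172, 176]
-170 295.5 214.2 287 [154, 155, 158, 171, 177, 175, 110, 97, 98, 105, 103, 107, 126, 160, 173, 173, 180, 187, 182]
-165 295.6 213.1 287 [152, 158, 167, 170, 177, 175, 98, 91, 115, 121, 119, 119, 126, 155, 184, 187, 184, 175, 168]
-150 296.0 209.9 287 [182, 188, 190, 182, 175, 161, 110, 100, 95, 98, 104, 109, 116, 138, 172, 172, 159, 156, 169]
-130 296.5 205.4 287 [164, 171, 175, 176, 180, 178, 149, 98, 103, 96, 101, 101, 102, 122, 160, 178, 175, 178, 180]
-115 296.9 202.0 288 [176, 179, 177, 178, 180, 168, 133, 217, 247, 246, 240, 239, 232, 193, 172, 164, 173, 177, 175]
-108 297.0 200.4 288 [163, 167, 170, 176, 180, 184, 216, 244, 232, 104, 159, 241, 246, 208, 187, 174, 169, 173, 174]
-95 297.4 197.4 288 [182, 174, 170, 174, 187, 186, 178, 174, 158, 109, 119, 160, 179, 180, 174, 174, 174, 173, 173]
-80 297.7 193.9 289 [180, 177, 178, 176, 183, 183, 173, 171, 143, 112, 143, 176, 173, 171, 174, 175, 175, 173, 177]
-70 298.0 191.6 289 [183, 188, 180, 171, 162, 156, 157, 160, 145, 104, 124, 167, 171, 169, 174, 182, 178, 171, 167]
```

The bristle collar is still at −115 mm and on the axis, so the grip slip only squared up the handle (24.6 to 22 mm). On to the middle socket.

```bash
python3 -m jog '[{"offset":[0,0,-0.6],"twist":[0,0,0],"hand":12},{"offset":[-0.34,0.125,0],"twist":[0,0,0],"hand":12},{"offset":[-0.34,0.125,0],"twist":[0,0,0],"hand":12},{"offset":[-0.34,0.125,0],"twist":[0,0,0],"hand":12},{"offset":[-0.34,0.125,0],"twist":[0,0,0],"hand":12},{"offset":[-0.34,0.125,0],"twist":[0,0,0],"hand":12},{"offset":[-0.34,0.125,0],"twist":[0,0,0],"hand":12},{"offset":[-0.34,0.125,0],"twist":[0,0,0],"hand":12},{"offset":[-0.34,0.125,0],"twist":[0,0,0],"hand":12},{"offset":[-0.34,0.125,0],"twist":[0,0,0],"hand":12}]'
python3 - <<'E'
from h import *
st()
B=plan(now(),tgt([667.2,41,300+18.8],75,0),n=10,tag="lower")
E
```

```text
clock: 75.08
ee_pos: [666.9, 39.2, 338.5]
tool_rot: [-179.7, 0.1, 75.0]
force: [-0.0, -0.0, 0.6]
opening: 22.1
t 75.08 tcp [666.9  39.2 338.5] [-1.797e+02  1.000e-01  7.500e+01] F [-0.  -0.   0.6] open 22.1 q [-2. 27. 72. -0. 81. 13.]
lower rows 10 offset [0.007, -0.0, 0.154] twist [-0.0006, 0.0001, -0.0001] -> [667.  41. 300.]
```

```bash
python3 -m jog '[{"offset":[0.03,0,0.3],"twist":[0,0,0],"hand":12},{"offset":[0.02,0,0.3],"twist":[0,0,0],"hand":12},{"offset":[0.01,0,0.3],"twist":[0,0,0],"hand":12},{"offset":[0,0,0.3],"twist":[0,0,0],"hand":12},{"offset":[0,0,0.3],"twist":[0,0,0],"hand":12},{"offset":[0,0,0.25],"twist":[0,0,0],"hand":12},{"offset":[0,0,0.25],"twist":[0,0,0],"hand":12},{"offset":[0,0,0.25],"twist":[0,0,0],"hand":12},{"offset":[0,0,0.25],"twist":[0,0,0],"hand":12},{"offset":[0,0,0.25],"twist":[0,0,0],"hand":12}]'
```

```text
clock: 75.92
ee_pos: [666.9, 41.7, 269.2]
tool_rot: [-179.7, 0.1, 75.0]
force: [-0.5, -0.4, -0.9]
opening: 22.1
```

```bash
python3 -m jog '[{"offset":[0,0,0.4],"twist":[0,0,0],"hand":12},{"offset":[0,0,0.4],"twist":[0,0,0],"hand":12},{"offset":[0,0,0.4],"twist":[0,0,0],"hand":12},{"offset":[0,0,0.4],"twist":[0,0,0],"hand":12},{"offset":[0,0,0.4],"twist":[0,0,0],"hand":12},{"offset":[0,0,0.4],"twist":[0,0,0],"hand":12},{"offset":[0,0,0.4],"twist":[0,0,0],"hand":12},{"offset":[0,0,0.4],"twist":[0,0,0],"hand":12},{"offset":[0,0,0.04],"twist":[0,0,0],"hand":12},{"offset":[0,0,0],"twist":[0,0,0],"hand":12}]'
python3 -m jog '[{"offset":[0,0,0.04],"twist":[0,0,0],"hand":12},{"offset":[0,0,0.04],"twist":[0,0,0],"hand":12},{"offset":[0,0,0.04],"twist":[0,0,0],"hand":12},{"offset":[0,0,0.04],"twist":[0,0,0],"hand":12},{"offset":[0,0,0],"twist":[0,0,0],"hand":12},{"offset":[0,0,0],"twist":[0,0,0],"hand":12},{"offset":[0,0,0],"twist":[0,0,0],"hand":12},{"offset":[0,0,0],"twist":[0,0,0],"hand":12},{"offset":[0,0,0],"twist":[0,0,0],"hand":12},{"offset":[0,0,0],"twist":[0,0,0],"hand":12}]'
```

```text
clock: 76.75
ee_pos: [666.2, 41.6, 188.0]
tool_rot: [-179.6, 0.1, 75.0]
force: [-0.4, 0.6, -0.1]
opening: 21.7
clock: 77.58
ee_pos: [666.4, 41.6, 184.8]
tool_rot: [-179.7, 0.1, 75.0]
force: [-0.5, -1.2, -1.3]
opening: 22.2
```

```bash
python3 -m jog '[{"offset":[0,0,0.04],"twist":[0,0,0],"hand":12},{"offset":[0,0,0.04],"twist":[0,0,0],"hand":12},{"offset":[0,0,0.04],"twist":[0,0,0],"hand":12},{"offset":[0,0,0],"twist":[0,0,0],"hand":12},{"offset":[0,0,0],"twist":[0,0,0],"hand":12},{"offset":[0,0,0],"twist":[0,0,0],"hand":12},{"offset":[0,0,0],"twist":[0,0,0],"hand":12},{"offset":[0,0,0],"twist":[0,0,0],"hand":12},{"offset":[0,0,0],"twist":[0,0,0],"hand":12},{"offset":[0,0,0],"twist":[0,0,0],"hand":12}]'
```

```text
clock: 78.42
ee_pos: [666.4, 41.6, 182.2]
tool_rot: [-179.7, 0.1, 75.0]
force: [-1.2, 1.5, 5.3]
opening: 21.8
```

```bash
python3 -m jog '[{"offset":[0,0,-0.5],"twist":[0,0,0],"hand":12},{"offset":[0,0,-0.5],"twist":[0,0,0],"hand":12},{"offset":[0,0,-0.5],"twist":[0,0,0],"hand":12},{"offset":[0,0,-0.5],"twist":[0,0,0],"hand":12},{"offset":[0,0,-0.5],"twist":[0,0,0],"hand":12},{"offset":[0,0,-0.3],"twist":[0,0,0],"hand":12},{"offset":[0,0,0],"twist":[0,0,0],"hand":12},{"offset":[0,0,0],"twist":[0,0,0],"hand":12},{"offset":[0,0,0],"twist":[0,0,0],"hand":12},{"offset":[0,0,0],"twist":[0,0,0],"hand":12}]'
python3 -m jog '[{"offset":[0,0,0.5],"twist":[0,0,0],"hand":12},{"offset":[0,0,0.5],"twist":[0,0,0],"hand":12},{"offset":[0,0,0.5],"twist":[0,0,0],"hand":12},{"offset":[0,0,0.5],"twist":[0,0,0],"hand":12},{"offset":[0,0,0.5],"twist":[0,0,0],"hand":12},{"offset":[0,0,0.2],"twist":[0,0,0],"hand":12},{"offset":[0,0,0.04],"twist":[0,0,0],"hand":12},{"offset":[0,0,0.06],"twist":[0,0,0],"hand":12},{"offset":[0,0,0],"twist":[0,0,0],"hand":12},{"offset":[0,0,0],"twist":[0,0,0],"hand":12}]'
python3 -m jog '[{"offset":[0,0,0],"twist":[0,0,0],"hand":12},{"offset":[0,0,0],"twist":[0,0,0],"hand":12},{"offset":[0,0,0],"twist":[0,0,0],"hand":12},{"offset":[0,0,0],"twist":[0,0,0],"hand":12},{"offset":[0,0,-0.5],"twist":[0,0,0],"hand":12},{"offset":[0,0,-0.9],"twist":[0,0,0],"hand":12},{"offset":[0,0,-0.9],"twist":[0,0,0],"hand":12},{"offset":[0,0,-0.9],"twist":[0,0,0],"hand":12},{"offset":[0,0,-0.9],"twist":[0,0,0],"hand":12},{"offset":[0,0,-0.9],"twist":[0,0,0],"hand":12}]'
python3 - <<'E'
from h import *
st()
t=eyes.snapshot("top");blobs(t,70,190,310,110,175)
B=plan(now(),tgt([673.9,-39,325+18.8],75,0),n=10,tag="to short")
E
```

```text
clock: 79.25
ee_pos: [666.5, 41.6, 250.8]
tool_rot: [-179.6, 0.1, 75.0]
force: [-0.7, -0.2, -0.6]
opening: 22.1
clock: 80.08
ee_pos: [666.4, 41.6, 182.1]
tool_rot: [-179.7, 0.1, 75.0]
force: [-1.7, -0.3, 1.9]
opening: 21.6
clock: 80.92
ee_pos: [667.1, 41.6, 307.5]
tool_rot: [-179.7, 0.1, 75.0]
force: [0.0, 0.4, -0.8]
opening: 21.6
t 80.92 tcp [667.1  41.6 307.5] [-1.797e+02  1.000e-01  7.500e+01] F [ 0.   0.4 -0.8] open 21.6 q [-2. 28. 75. -0. 77. 13.]
(275, 131, 7, 19)
to short rows 10 offset [-0.305, 0.106, -0.05] twist [0.0001, 0.0, -0.0] -> [674. -39. 325.]
```

```bash
python3 -m jog '[{"offset":[0,0,-0.5],"twist":[0,0,0],"hand":12},{"offset":[-0.33,0.118,0],"twist":[0,0,0],"hand":12},{"offset":[-0.33,0.118,0],"twist":[0,0,0],"hand":12},{"offset":[-0.33,0.118,0],"twist":[0,0,0],"hand":12},{"offset":[-0.33,0.118,0],"twist":[0,0,0],"hand":12},{"offset":[-0.33,0.118,0],"twist":[0,0,0],"hand":12},{"offset":[-0.33,0.118,0],"twist":[0,0,0],"hand":12},{"offset":[-0.33,0.118,0],"twist":[0,0,0],"hand":12},{"offset":[-0.33,0.118,0],"twist":[0,0,0],"hand":12},{"offset":[-0.33,0.118,0],"twist":[0,0,0],"hand":12}]'
python3 - <<'E'
from h import *
st()
B=plan(now(),tgt([673.5,-39,290+18.8],75,0),n=4,tag="lower")
s=eyes.snapshot("scene");S=s["color"].astype(int);c=np.array([673.9,-39.4,4.])
for z in (85,95):
    a,b=px(s,c+z*Z+20*TX-20*TY),px(s,c+z*Z+20*TX+20*TY);v=int(round((a[1]+b[1])/2));i=int(a[0]);print(a.round(1),b.round(1),i-8,[int(q) for q in S[v,i-8:i+24].mean(1)])
p=now()[:3,3]
for d in(-150,-130):
    u,v=px(s,p+d*Z);i=int(round(u));print(u.round(1),v.round(1),i-9,[int(z) for z in S[int(round(v)),i-9:i+10].mean(1)])
E
```

```text
clock: 81.8
ee_pos: [673.6, -38.0, 319.2]
tool_rot: [-179.7, 0.1, 75.0]
force: [0.3, -0.1, -1.5]
opening: 21.7
t 81.8 tcp [673.6 -38.  319.2] [-1.797e+02  1.000e-01  7.500e+01] F [ 0.3 -0.1 -1.5] open 21.7 q [-9. 28. 73. -0. 79.  6.]
lower rows 4 offset [-0.01, 0.003, 0.292] twist [-0.0014, 0.0004, -0.0001] -> [674. -39. 290.]
[244.2 244.8] [256.  242.3] 236 [21, 21, 18, 22, 32, 67, 91, 90, 94, 99, 99, 99, 98, 98, 99, 100, 101, 101, 99, 88, 41, 30, 30, 28, 30, 30, 31, 47, 82, 91, 90, 95]
[244.2 242.8] [256.  240.3] 236 [182, 166, 156, 153, 143, 92, 92, 109, 154, 187, 208, 172, 130, 100, 99, 99, 102, 102, 101, 92, 63, 29, 29, 28, 30, 28, 29, 43, 79, 91, 91, 93]
248.6 222.1 240 [73, 75, 76, 77, 82, 97, 91, 93, 109, 116, 117, 115, 121, 124, 100, 96, 105, 97, 114]
248.6 217.7 240 [58, 68, 69, 58, 60, 71, 84, 96, 107, 103, 100, 108, 125, 120, 90, 73, 75, 74, 80]
```

```bash
python3 -m jog '[{"offset":[-0.03,0,0.3],"twist":[0,0,0],"hand":12},{"offset":[-0.02,0,0.3],"twist":[0,0,0],"hand":12},{"offset":[0,0,0.3],"twist":[0,0,0],"hand":12},{"offset":[0,0,0.25],"twist":[0,0,0],"hand":12},{"offset":[0,0,0.25],"twist":[0,0,0],"hand":12},{"offset":[0,0,0.25],"twist":[0,0,0],"hand":12},{"offset":[0,0,0.25],"twist":[0,0,0],"hand":12},{"offset":[0,0,0.25],"twist":[0,0,0],"hand":12},{"offset":[0,0,0.25],"twist":[0,0,0],"hand":12},{"offset":[0,0,0.2],"twist":[0,0,0],"hand":12}]'
```

```text
clock: 82.68
ee_pos: [672.8, -38.2, 253.5]
tool_rot: [-179.7, 0.1, 75.0]
force: [-0.3, -0.8, -0.7]
opening: 22.3
```

```bash
python3 -m jog '[{"offset":[0,0,0.38],"twist":[0,0,0],"hand":12},{"offset":[0,0,0.38],"twist":[0,0,0],"hand":12},{"offset":[0,0,0.38],"twist":[0,0,0],"hand":12},{"offset":[0,0,0.38],"twist":[0,0,0],"hand":12},{"offset":[0,0,0.38],"twist":[0,0,0],"hand":12},{"offset":[0,0,0.38],"twist":[0,0,0],"hand":12},{"offset":[0,0,0.38],"twist":[0,0,0],"hand":12},{"offset":[0,0,0.04],"twist":[0,0,0],"hand":12},{"offset":[0,0,0.04],"twist":[0,0,0],"hand":12},{"offset":[0,0,0],"twist":[0,0,0],"hand":12}]'
python3 -m jog '[{"offset":[0,0,0.03],"twist":[0,0,0],"hand":12},{"offset":[0,0,0.03],"twist":[0,0,0],"hand":12},{"offset":[0,0,0.03],"twist":[0,0,0],"hand":12},{"offset":[0,0,0.03],"twist":[0,0,0],"hand":12},{"offset":[0,0,0],"twist":[0,0,0],"hand":12},{"offset":[0,0,0],"twist":[0,0,0],"hand":12},{"offset":[0,0,0],"twist":[0,0,0],"hand":12},{"offset":[0,0,0],"twist":[0,0,0],"hand":12},{"offset":[0,0,0],"twist":[0,0,0],"hand":12},{"offset":[0,0,0],"twist":[0,0,0],"hand":12}]'
```

```text
clock: 83.52
ee_pos: [672.6, -38.2, 185.8]
tool_rot: [-179.7, 0.1, 75.0]
force: [-0.3, -0.1, -1.1]
opening: 22.0
clock: 84.35
ee_pos: [672.5, -38.2, 182.8]
tool_rot: [-179.7, 0.1, 75.0]
force: [0.2, 0.6, -1.4]
opening: 21.6
```

```bash
python3 -m jog '[{"offset":[0,0,-0.5],"twist":[0,0,0],"hand":12},{"offset":[0,0,-0.5],"twist":[0,0,0],"hand":12},{"offset":[0,0,-0.5],"twist":[0,0,0],"hand":12},{"offset":[0,0,-0.5],"twist":[0,0,0],"hand":12},{"offset":[0,0,-0.5],"twist":[0,0,0],"hand":12},{"offset":[0,0,-0.2],"twist":[0,0,0],"hand":12},{"offset":[0,0,0],"twist":[0,0,0],"hand":12},{"offset":[0,0,0],"twist":[0,0,0],"hand":12},{"offset":[0,0,0],"twist":[0,0,0],"hand":12},{"offset":[0,0,0],"twist":[0,0,0],"hand":12}]'
python3 -m jog '[{"offset":[0,0,0.5],"twist":[0,0,0],"hand":12},{"offset":[0,0,0.5],"twist":[0,0,0],"hand":12},{"offset":[0,0,0.5],"twist":[0,0,0],"hand":12},{"offset":[0,0,0.5],"twist":[0,0,0],"hand":12},{"offset":[0,0,0.5],"twist":[0,0,0],"hand":12},{"offset":[0,0,0.16],"twist":[0,0,0],"hand":12},{"offset":[0,0,0.04],"twist":[0,0,0],"hand":12},{"offset":[0,0,0.03],"twist":[0,0,0],"hand":12},{"offset":[0,0,0],"twist":[0,0,0],"hand":12},{"offset":[0,0,0],"twist":[0,0,0],"hand":12}]'
python3 -m jog '[{"offset":[0,0,0],"twist":[0,0,0],"hand":12},{"offset":[0,0,0],"twist":[0,0,0],"hand":12},{"offset":[0,0,0],"twist":[0,0,0],"hand":12},{"offset":[0,0,0],"twist":[0,0,0],"hand":12},{"offset":[0,0,-0.5],"twist":[0,0,0],"hand":12},{"offset":[0,0,-0.9],"twist":[0,0,0],"hand":12},{"offset":[0,0,-0.9],"twist":[0,0,0],"hand":12},{"offset":[0,0,-0.9],"twist":[0,0,0],"hand":12},{"offset":[0,0,-0.9],"twist":[0,0,0],"hand":12},{"offset":[0,0,-0.9],"twist":[0,0,0],"hand":12}]'
python3 -m jog '[{"offset":[0,0,-0.7],"twist":[0,0,0],"hand":12},{"offset":[0,0,-0.9],"twist":[0,0,0],"hand":12},{"offset":[0,0,-0.8],"twist":[0,0,0],"hand":12},{"offset":[0,0,0],"twist":[0,0,0],"hand":12},{"offset":[0,0,0],"twist":[0,0,0],"hand":12},{"offset":[0,0,0],"twist":[0,0,0],"hand":12},{"offset":[0,0,0],"twist":[0,0,0],"hand":12},{"offset":[0,0,0],"twist":[0,0,0],"hand":12},{"offset":[0,0,0],"twist":[0,0,0],"hand":12},{"offset":[0,0,0],"twist":[0,0,0],"hand":12}]'
python3 - <<'E'
from h import *
st()
plan(now(),tgt([597,338.5,360+18.8],75,0),n=20,tag="to holder")
E
```

```text
clock: 85.18
ee_pos: [672.6, -38.2, 249.3]
tool_rot: [-179.6, 0.1, 75.0]
force: [-0.3, 0.1, -1.6]
opening: 21.8
clock: 86.02
ee_pos: [672.4, -38.2, 182.1]
tool_rot: [-179.7, 0.1, 75.0]
force: [-1.8, -0.6, 1.1]
opening: 21.9
clock: 86.85
ee_pos: [673.2, -38.2, 308.0]
tool_rot: [-179.7, 0.1, 75.0]
force: [-0.4, -0.2, -1.6]
opening: 21.6
clock: 87.68
ee_pos: [673.5, -38.2, 366.5]
tool_rot: [-179.6, 0.1, 75.0]
force: [0.1, -0.6, -0.2]
opening: 22.1
t 87.68 tcp [673.5 -38.2 366.5] [-1.796e+02  1.000e-01  7.500e+01] F [ 0.1 -0.6 -0.2] open 22.1 q [-9. 27. 68. -0. 85.  6.]
to holder rows 20 offset [0.688, -0.343, 0.013] twist [-0.0003, 0.0001, -0.0] -> [597. 338. 360.]
```

```bash
python3 -m jog '[{"offset":[0.693,-0.343,0],"twist":[0,0,0],"hand":12},{"offset":[0.693,-0.343,0],"twist":[0,0,0],"hand":12},{"offset":[0.693,-0.343,0],"twist":[0,0,0],"hand":12},{"offset":[0.693,-0.343,0],"twist":[0,0,0],"hand":12},{"offset":[0.693,-0.343,0],"twist":[0,0,0],"hand":12},{"offset":[0.693,-0.343,0],"twist":[0,0,0],"hand":12},{"offset":[0.693,-0.343,0],"twist":[0,0,0],"hand":12},{"offset":[0.693,-0.343,0],"twist":[0,0,0],"hand":12},{"offset":[0.693,-0.343,0],"twist":[0,0,0],"hand":12},{"offset":[0.693,-0.343,0],"twist":[0,0,0],"hand":12}]'
python3 -m jog '[{"offset":[0.693,-0.343,0],"twist":[0,0,0],"hand":12},{"offset":[0.693,-0.343,0],"twist":[0,0,0],"hand":12},{"offset":[0.693,-0.343,0],"twist":[0,0,0],"hand":12},{"offset":[0.693,-0.343,0],"twist":[0,0,0],"hand":12},{"offset":[0.693,-0.343,0],"twist":[0,0,0],"hand":12},{"offset":[0.693,-0.343,0],"twist":[0,0,0],"hand":12},{"offset":[0.693,-0.343,0],"twist":[0,0,0],"hand":12},{"offset":[0.693,-0.343,0],"twist":[0,0,0],"hand":12},{"offset":[0.693,-0.343,0],"twist":[0,0,0],"hand":12},{"offset":[0.693,-0.343,0],"twist":[0,0,0],"hand":12}]'
python3 - <<'E'
from h import *
st()
plan(now(),tgt([597.5,341,250+18.8],75,0),n=10,tag="down1")
s=eyes.snapshot("scene");p=now()[:3,3];S=s["color"].astype(int)
for d in(-174,-150,-130,-90,-75):
    u,v=px(s,p+d*Z);i=int(round(u));print(d,u.round(1),v.round(1),i-9,[int(z) for z in S[int(round(v)),i-9:i+10].mean(1)])
t=eyes.snapshot("top");blobs(t,70,190,310,110,175)
E
```

```text
clock: 88.52
ee_pos: [635.3, 152.3, 367.0]
tool_rot: [-179.7, 0.1, 75.0]
force: [0.3, -0.9, -1.9]
opening: 22.0
clock: 89.35
ee_pos: [597.4, 341.9, 367.2]
tool_rot: [-179.7, 0.1, 75.0]
force: [0.8, -0.5, -1.0]
opening: 21.5
t 89.35 tcp [597.4 341.9 367.2] [-1.797e+02  1.000e-01  7.500e+01] F [ 0.8 -0.5 -1. ] open 21.5 q [24. 28. 66.  0. 86. 39.]
down1 rows 10 offset [-0.003, 0.003, 0.469] twist [-0.0006, 0.0002, -0.0] -> [598. 341. 250.]
-174 353.4 183.9 344 [191, 171, 145, 144, 145, 141, 115, 100, 105, 110, 113, 117, 119, 98, 105, 115, 121, 117, 121]
-150 354.5 178.6 346 [176, 173, 169, 161, 122, 89, 93, 100, 105, 107, 107, 114, 96, 96, 111, 115, 115, 121, 128]
-130 355.5 174.0 346 [174, 173, 173, 167, 146, 91, 91, 96, 96, 96, 104, 104, 110, 111, 108, 112, 116, 113, 121]
-90 357.5 164.7 348 [169, 169, 167, 164, 165, 165, 164, 150, 111, 125, 167, 174, 173, 174, 173, 165, 132, 121, 137]
-75 358.3 161.1 349 [174, 174, 174, 166, 159, 162, 160, 133, 102, 129, 167, 169, 170, 164, 156, 156, 172, 213, 248]
(241, 133, 14, 19)
(214, 133, 16, 21)
(266, 132, 15, 18)
```

```bash
python3 -m jog '[{"offset":[0,0,0.6],"twist":[0,0,0],"hand":12},{"offset":[0,0,0.6],"twist":[0,0,0],"hand":12},{"offset":[0,0,0.6],"twist":[0,0,0],"hand":12},{"offset":[0,0,0.6],"twist":[0,0,0],"hand":12},{"offset":[0,0,0.6],"twist":[0,0,0],"hand":12},{"offset":[0,0,0.6],"twist":[0,0,0],"hand":12},{"offset":[0,0,0.6],"twist":[0,0,0],"hand":12},{"offset":[0,0,0.4],"twist":[0,0,0],"hand":12},{"offset":[0,0,0.4],"twist":[0,0,0],"hand":12},{"offset":[0,0,0.4],"twist":[0,0,0],"hand":12}]'
```

```text
clock: 90.28
ee_pos: [597.1, 340.6, 232.0]
tool_rot: [-179.7, 0.1, 75.0]
force: [0.6, -0.6, -1.0]
opening: 21.7
```

```bash
python3 -m jog '[{"offset":[0,0,0.4],"twist":[0,0,0],"hand":12},{"offset":[0,0,0.4],"twist":[0,0,0],"hand":12},{"offset":[0,0,0.4],"twist":[0,0,0],"hand":12},{"offset":[0,0,0.4],"twist":[0,0,0],"hand":12},{"offset":[0,0,0.3],"twist":[0,0,0],"hand":12},{"offset":[0,0,0.04],"twist":[0,0,0],"hand":12},{"offset":[0,0,0.04],"twist":[0,0,0],"hand":12},{"offset":[0,0,0.04],"twist":[0,0,0],"hand":12},{"offset":[0,0,0],"twist":[0,0,0],"hand":12},{"offset":[0,0,0],"twist":[0,0,0],"hand":12}]'
```

```text
clock: 91.12
ee_pos: [596.8, 341.0, 182.4]
tool_rot: [-179.7, 0.1, 75.0]
force: [-0.2, -0.4, -1.4]
opening: 21.8
```

```bash
python3 -m jog '[{"offset":[0,0,0.04],"twist":[0,0,0],"hand":12},{"offset":[0,0,0.04],"twist":[0,0,0],"hand":12},{"offset":[0,0,0],"twist":[0,0,0],"hand":12},{"offset":[0,0,0],"twist":[0,0,0],"hand":26},{"offset":[0,0,0],"twist":[0,0,0],"hand":30},{"offset":[0,0,0],"twist":[0,0,0],"hand":46},{"offset":[0,0,0],"twist":[0,0,0],"hand":46},{"offset":[0,0,0],"twist":[0,0,0],"hand":46},{"offset":[0,0,0],"twist":[0,0,0],"hand":46},{"offset":[0,0,0],"twist":[0,0,0],"hand":46}]'
python3 -m jog '[{"offset":[0,0,-0.3],"twist":[0,0,0],"hand":46},{"offset":[0,0,-0.6],"twist":[0,0,0],"hand":46},{"offset":[0,0,-0.8],"twist":[0,0,0],"hand":46},{"offset":[0,0,-0.8],"twist":[0,0,0],"hand":46},{"offset":[0,0,-0.8],"twist":[0,0,0],"hand":46},{"offset":[0,0,-0.8],"twist":[0,0,0],"hand":46},{"offset":[0,0,-0.8],"twist":[0,0,0],"hand":46},{"offset":[0,0,-0.8],"twist":[0,0,0],"hand":46},{"offset":[0,0,-0.8],"twist":[0,0,0],"hand":46},{"offset":[0,0,-0.5],"twist":[0,0,0],"hand":46}]'
python3 -m jog '[{"offset":[-0.8,0,-0.2],"twist":[0,0,0],"hand":46},{"offset":[-0.8,0,-0.2],"twist":[0,0,0],"hand":46},{"offset":[-0.8,0,0],"twist":[0,0,0],"hand":46},{"offset":[-0.8,-0.8,0],"twist":[0,0,0],"hand":46},{"offset":[-0.8,-0.8,0],"twist":[0,0,0],"hand":46},{"offset":[-0.8,-0.8,0],"twist":[0,0,0],"hand":46},{"offset":[-0.8,-0.8,0],"twist":[0,0,0],"hand":46},{"offset":[0,0,0],"twist":[0,0,0],"hand":46},{"offset":[0,0,0],"twist":[0,0,0],"hand":46},{"offset":[0,0,0],"twist":[0,0,0],"hand":46}]'
python3 - <<'E'
from h import *
st()
t=eyes.snapshot("top");s=eyes.snapshot("scene");blobs(t,70,190,310,110,175)
cv2.imwrite("pics/f1.png",np.hstack([crop(t["color"],(200,160),70,400),crop(s["color"],(310,215),70,400)]))
E
```

```text
clock: 91.95
ee_pos: [596.6, 340.9, 179.9]
tool_rot: [-179.7, 0.1, 75.0]
force: [0.1, -0.5, -0.1]
opening: 46.0
clock: 92.78
ee_pos: [597.7, 341.0, 358.0]
tool_rot: [-179.8, -0.0, 75.0]
force: [-0.5, -0.0, 0.8]
opening: 46.2
clock: 93.62
ee_pos: [484.5, 226.6, 366.3]
tool_rot: [-179.7, 0.0, 75.0]
force: [0.3, 0.0, -0.2]
opening: 46.0
t 93.62 tcp [484.5 226.6 366.3] [-179.7    0.    75. ] F [ 0.3  0.  -0.2] open 46.0 q [18. 14. 88.  0. 78. 33.]
(214, 133, 16, 21)
(266, 132, 16, 18)
(241, 132, 15, 20)
```

View pics/f1.png

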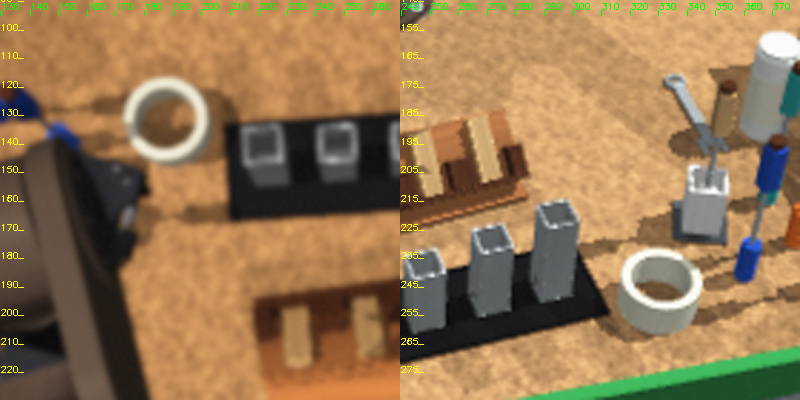

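The last picture shows the three sockets upright, mouth up, in the tray at scene px (427,290), (492,270) and (556,250). The brush stands in its holder at (710,190) and the arm is clear. Handing in.

```bash
python3 -c "
from workcell import job
print(job.finish_job())"
```

```text
the job is handed in; nothing more can be done
None
```

I finished the job and handed it in after about 94 s of robot time, well under the 210 s limit; no verdict was reported. All three sockets were parked in the grooves together, then stood in the tray. I scrubbed them bottom, top, bottom in the order tall, middle, short, and put the brush back in its holder.

**Last checks:**
- **Parking:** the three sockets matched the expected parked outlines to about 1 px, with mouths up the slope.
- **Final picture:** the sockets stand upright in the tray, the brush stands upright in the holder, and the arm is clear of everything. The last picture covers only part of the bench, so I did not check every bystander at the end. I saw no contact with any of them.

**What went wrong or disagreed:**
- **First grasp:** the first try at the short socket closed too late and missed, so I repeated it.
- **Hard contacts:** two placings, the middle socket in its groove and the short one in the tray, touched down with about 55–60 N at the wrist, under the 120 N limit.
- **Grip slip:** the brush handle shifted by about 2 mm in the grip during the tall socket's scrub. At its second bottom I felt no contact, but judging by later contact heights the tip was within about 2–3 mm of the floor.
- **Holder position:** the two cameras disagreed by about 8 mm on where the holder is, so I put the brush back where it had been picked up.

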